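# Close the twist-lock canisters and pack the dispatch tray

## Robot

A 6-joint arm with a two-finger parallel gripper is mounted at the origin on the work surface. World frame = base frame: x ahead of the robot, y to its left, z up, the work surface at z = 0. Lengths are in mm, angles in rad, forces in N, time in s.
With the tool pointing down it reaches from about 350 to 975 mm from the base axis. Payload 7.1 kg.
Tool frame: the origin (TCP) lies on the centre line of the jaws, within the pads' length; the fingertips stand 8 mm ahead of it and the grasp point (between the pads) lies 11 mm behind it; z points along the fingers, x is the direction in which the jaws open and shut, and the axes are right-handed (so a half turn about z gives the same grasp; the last joint's range is limited). The gripper opens to 88 mm and grips with 3 to 60 N. Pads are 20 mm wide; open, the fingers measure 115 mm over their backs; the gripper's body (75 mm by 178 mm) begins 61 mm behind the grasp point.
Start: joints at [-1.209, 0.423, 1.63, -0, 1.089, -0.019], TCP at [232.306, -580.206, 230.675] pointing down, gripper open.
Joint ranges: [-3, 3], [-0.9, 2.11], [0.09, 2.58], [-1.31, 4.45], [0.11, 2.69], [-2.54, 2.54]. Speed limits (rad/s): [2.39, 2.39, 3.01, 3.14, 3.14, 3.14].

## Interface

Orientations are given as a rotation vector (axis times angle).
In Python, from workcell import ctrl gives the robot as it stands.
- The arm moves only by the shell command python3 -m handwheel 'ROWS'. ROWS is JSON, a list of rows, each a list of 3 entries, a list of its own where there are three numbers: the turn, a rotation vector about the tool's x, y, z in rad, then the shift along the tool's x, y, z in mm, then the opening, from 0 (shut) to 1 (fully open). In form: [[[ax, ay, az], [tx, ty, tz], jaw], ...]. A call has exactly 10 rows; each row shifts and turns the pose as measured when the row begins, along the tool's axes as they then stand; what a row does not reach is not made up. A row lasts 1/12 s, in which the tool goes at most 41.7 mm and 7.16 degrees, less where a joint would pass 70% of its speed; a pose out of reach is approached as far as the arm can. A call with a gripper value outside its range is refused whole. The fingers move at their own pace and stop on an object; the grip force is fixed at half the most. Time passes only in rows, so rows that do not move let the fingers close, or fill a call up. It gives the time, the measured TCP pose, the force and the opening at its end, in the units of the state.
- ctrl.get_obs(): the state, without advancing time (a new reading comes with each control period).
- ctrl.get_image(name): name is "side" or "top"; returns a dict with "pixels" (400x640x3 uint8, red, green, blue), "camera_matrix" (3x3 intrinsics, pixels), "rvec" (rotation vector, rad) and "tvec" (3), from world to camera coordinates, as OpenCV has them. Camera axes: x right, y down, z forward; pixel columns grow to the right and rows downward; lengths in mm; the calibration is good to about 2 mm. A picture is of the moment at which its call begins. There is no depth.
- ctrl.close_job(): hands the job in, once; it reports no verdict.
Trained networks look in a picture, given as the dict that the camera call returned (one of the last four; its "shot" number tells which), for a name from the list of things; names that differ only in an ending like _2 or _b are one class to them, and where a whole thing is asked for, a point or a joint stands for the part that bears it (a point fixed in the world has none). Each returns a list of dicts, best first, with "score" (0 to 1); they miss things now and then, are a little off and sometimes report something else, mostly with a low value. They report only what shows in the picture. A call takes as long as a camera call. They do not tell look-alikes from the thing itself.
- ctrl.look_for(picture, query): "position" ([x, y, z] in mm, in the coordinates of the camera as it stood for that picture, good to about 4 mm: the middle of the surface that is visible of it).
- ctrl.spot_point(picture, query): "position" ([x, y, z] in mm, in the coordinates of the camera as it stood for that picture, good to about 4 mm: a listed point, or the origin of a listed thing).
The state is a dict: "t": time; "qpos": joint angles; "qvel": joint speeds; "joint_torque": joint torques, N m; "ee_pos": TCP position; "orientation": TCP orientation; "ft_force": force on the tool from outside, world axes, zero at the start; "moment": the same for the moment, N m; "width": finger opening in mm.
Only numpy, scipy, OpenCV 4.12 (cv2) and the standard library are available. Lean on these libraries where they do the work, as an engineer would, in place of code of your own. Each camera call takes 0.05 s, during which the arm holds its last target.

## Task

Get this order ready for dispatch: stand each white inner canister in one of the open lower halves in the tray, put the square caps on and twist both until they are locked, their sides in line with the foot. Stand all the cartons that are on the bench upright in the tray, broad side across it like books, between the canisters and the sliding stop, then push the stop up so that the whole row stands snug against the end wall without gaps. Leave the other things on the bench where they are.

Things in the scene. Friction and masses are not known exactly. Their poses are not given: they have to be found in the camera images.
- tray_wall (a point): Dispatch tray: grey sheet-steel channel fixed to the bench, 470 mm long and 67 mm wide inside, floor 4 mm above the bench, side walls 18 mm and a fixed end wall 41 mm above that floor. Point: middle of the end wall's inner face at floor level. y runs along the tray from end wall to sliding stop, x across it, z up.
- stop (a joint): Sliding end stop of the tray: distance slid from its rearmost place towards the end wall, m (0 to 0.292). At 0 its face is 415 mm from the end wall. About 2 N of drag; stays where it is left.
- stop_face (a point): Centre of the stop's flat face towards the end wall (steel plate 62 mm wide, 5 mm thick, its top edge 65 mm above the bench); axes as the tray's.
- stop_handle (a point): Centre of the stop's black grip behind its plate: a block 18 mm wide across the tray, 40 mm long along it, 18 mm high, its top 66 mm above the bench; can be pinched from above across the 18 mm.
- base1_c (a point): Lower half of outer canister, grey, loose in the tray, nearer the end wall. Square foot 62 x 62 x 28 mm high (the tray keeps it from turning), round neck 42 mm across to 48 mm above the underside, with 4 lugs towards the foot's corners, 25 mm from the axis. Well 35.5 mm across at the rim, its floor 4 mm above the underside. Point: on the axis, 14 mm above the underside; x, y square to the foot's sides.
- base2_c (a point): Lower half of outer canister, grey, loose in the tray, nearer the stop. Square foot 62 x 62 x 28 mm high (the tray keeps it from turning), round neck 42 mm across to 48 mm above the underside, with 4 lugs towards the foot's corners, 25 mm from the axis. Well 35.5 mm across at the rim, its floor 4 mm above the underside. Point: on the axis, 14 mm above the underside; x, y square to the foot's sides.
- inner1_c (a point): Inner canister: closed white cylinder with a grey lid band near the top, 29 mm across, 70 mm high, about 110 g, standing on the bench. Point: its centre, half-way up. Both are alike and fit either lower half; nested, it stands on the well's floor and sticks out 26 mm above the neck.
- inner2_c (a point): Inner canister: closed white cylinder with a grey lid band near the top, 29 mm across, 70 mm high, about 110 g, standing on the bench. Point: its centre, half-way up. Both are alike and fit either lower half; nested, it stands on the well's floor and sticks out 26 mm above the neck.
- cap1_c (a point): Cap of outer canister: grey, square 60 x 60 x 57 mm, hollow, 60 g, open side down on the bench. Point: axis, 28 mm above its lower edge; x, y square to its sides. Put on with sides at 45 deg (+-15) to the foot's, blocks in its corners pass between the neck's lugs and its edge comes down on the foot; turned 45 deg either way, sides in line, it is locked. Put on in line it sits 15 mm too high, on the lugs.
- cap2_c (a point): The other cap, just like the first: grey, square, 60 x 60 x 57 mm, 60 g, point 28 mm above its lower edge. The caps are alike, fit either lower half with about 2 mm of play sideways, and lock as said of the first: put on at 45 degrees, right down, then turned until the sides are in line with the foot's.
- carton1_c (a point): Part carton 1 (absent in some runs): plain brown box, 58 mm wide (its x), 36 mm thick (its y), 80 mm high, about 150 g, standing upright on the bench. This point is its centre, half-way up. All cartons are alike.
- carton2_c (a point): Part carton 2 (absent in some runs): plain brown box, 58 mm wide (its x), 36 mm thick (its y), 80 mm high, about 150 g, standing upright on the bench. This point is its centre, half-way up. All cartons are alike.
- carton3_c (a point): Part carton 3 (absent in some runs): plain brown box, 58 mm wide (its x), 36 mm thick (its y), 80 mm high, about 150 g, standing upright on the bench. This point is its centre, half-way up. All cartons are alike.
- carton4_c (a point): Part carton 4 (absent in some runs): plain brown box, 58 mm wide (its x), 36 mm thick (its y), 80 mm high, about 150 g, standing upright on the bench. This point is its centre, half-way up. All cartons are alike.
- bearing: Bystander: steel ball bearing lying flat, 62 mm across, 18 mm high; origin under its centre.
- tin: Bystander: round aluminium tin, 64 mm across, 31 mm high; origin under its centre.
- flask: Bystander: white bottle 60 mm across, 110 mm high, beyond the tray; origin under its centre.
- taperoll: Bystander: roll of brown packing tape lying flat, 70 mm across, 25 mm high, beyond the tray; origin under its centre.
- spanner: Bystander: steel spanner 170 mm long lying on the bench beyond the tray.
There are look-alikes about, which are no part of the job. What is shaped like the part that bears base2_c but green or pink is not meant.

How it is judged (in metres and radians):
On the way, in this order (a step that is already met when the one before it is completed fails the run):
1. an inner canister stands in each of the two lower halves (((horizontal distance between inner1_c and base1_c below 0.007 m and z of inner1_c in the frame of base1_c between 0.02 and 0.029 m and angle between inner1_c's own z axis and vertical below 0.25 rad) or (horizontal distance between inner2_c and base1_c below 0.007 m and z of inner2_c in the frame of base1_c between 0.02 and 0.029 m and angle between inner2_c's own z axis and vertical below 0.25 rad)) and ((horizontal distance between inner1_c and base2_c below 0.007 m and z of inner1_c in the frame of base2_c between 0.02 and 0.029 m and angle between inner1_c's own z axis and vertical below 0.25 rad) or (horizontal distance between inner2_c and base2_c below 0.007 m and z of inner2_c in the frame of base2_c between 0.02 and 0.029 m and angle between inner2_c's own z axis and vertical below 0.25 rad))), for 0.2 s.
2. both caps are down on the foot and twisted into line, locked (all of step 1 and ((horizontal distance between cap1_c and base1_c below 0.006 m and z of cap1_c in the frame of base1_c between 0.039 and 0.0455 m and (angle between the x axis of cap1_c and the x axis of base1_c, either way round below 0.16 rad or angle between the x axis of cap1_c and the y axis of base1_c, either way round below 0.16 rad) and angle between cap1_c's own z axis and vertical below 0.08 rad) or (horizontal distance between cap2_c and base1_c below 0.006 m and z of cap2_c in the frame of base1_c between 0.039 and 0.0455 m and (angle between the x axis of cap2_c and the x axis of base1_c, either way round below 0.16 rad or angle between the x axis of cap2_c and the y axis of base1_c, either way round below 0.16 rad) and angle between cap2_c's own z axis and vertical below 0.08 rad)) and ((horizontal distance between cap1_c and base2_c below 0.006 m and z of cap1_c in the frame of base2_c between 0.039 and 0.0455 m and (angle between the x axis of cap1_c and the x axis of base2_c, either way round below 0.16 rad or angle between the x axis of cap1_c and the y axis of base2_c, either way round below 0.16 rad) and angle between cap1_c's own z axis and vertical below 0.08 rad) or (horizontal distance between cap2_c and base2_c below 0.006 m and z of cap2_c in the frame of base2_c between 0.039 and 0.0455 m and (angle between the x axis of cap2_c and the x axis of base2_c, either way round below 0.16 rad or angle between the x axis of cap2_c and the y axis of base2_c, either way round below 0.16 rad) and angle between cap2_c's own z axis and vertical below 0.08 rad))), for 0.2 s.
3. canisters and all cartons stand upright in the tray and the stop is pushed snug (all of step 2 and y of base1_c in the frame of tray_wall below 0.036 m and y of base2_c in the frame of tray_wall below 0.101 m and angle between each of base1_c, base2_c, carton1_c, carton2_c, carton3_c, carton4_c's own z axis and vertical below 0.08 rad and x of base1_c in the frame of tray_wall between -0.012 and 0.012 m and x of base2_c in the frame of tray_wall between -0.012 and 0.012 m and x of carton1_c in the frame of tray_wall between -0.012 and 0.012 m and z of carton1_c in the frame of tray_wall between 0.035 and 0.045 m and y of each of carton1_c, carton2_c, carton3_c, carton4_c in the frame of tray_wall above 0.13 m and angle between the y axis of each of carton1_c, carton2_c, carton3_c, carton4_c and the y axis of tray_wall, either way round below 0.12 rad and (distance between carton1_c and base2_c below 0.06 m or distance between carton1_c and carton2_c below 0.041 m or distance between carton1_c and carton3_c below 0.041 m or distance between carton1_c and carton4_c below 0.041 m) and x of carton2_c in the frame of tray_wall between -0.012 and 0.012 m and z of carton2_c in the frame of tray_wall between 0.035 and 0.045 m and (distance between carton2_c and base2_c below 0.06 m or distance between carton2_c and carton1_c below 0.041 m or distance between carton2_c and carton3_c below 0.041 m or distance between carton2_c and carton4_c below 0.041 m) and x of carton3_c in the frame of tray_wall between -0.012 and 0.012 m and z of carton3_c in the frame of tray_wall between 0.035 and 0.045 m and (distance between carton3_c and base2_c below 0.06 m or distance between carton3_c and carton1_c below 0.041 m or distance between carton3_c and carton2_c below 0.041 m or distance between carton3_c and carton4_c below 0.041 m) and x of carton4_c in the frame of tray_wall between -0.012 and 0.012 m and z of carton4_c in the frame of tray_wall between 0.035 and 0.045 m and (distance between carton4_c and base2_c below 0.06 m or distance between carton4_c and carton1_c below 0.041 m or distance between carton4_c and carton2_c below 0.041 m or distance between carton4_c and carton3_c below 0.041 m) and y of any of carton1_c, carton2_c, carton3_c, carton4_c in the frame of tray_wall below 0.151 m and (y of carton1_c in the frame of tray_wall between 0.165 and 0.19 m or y of carton2_c in the frame of tray_wall between 0.165 and 0.19 m or y of carton3_c in the frame of tray_wall between 0.165 and 0.19 m or y of carton4_c in the frame of tray_wall between 0.165 and 0.19 m) and y of any of carton1_c, carton2_c, carton3_c, carton4_c in the frame of stop_face above -0.022 m and value of joint stop above 0.139 m), for 0.2 s.
At the end, for the whole second after the job is handed in: Inner canisters nested (7 mm of axis, 4 mm of floor); caps down on the feet (3.5 mm) with sides in line (9 deg); every carton upright (4.5 deg) on the tray floor between canisters and stop, broad side across (7 deg); row snug: no gap over 5 mm from end wall through to the stop (all of step 3); the robot touches nothing.
It fails at once if another thing on the bench is moved more than 4 cm (distance of any of bearing, tin, flask, taperoll, spanner from where it was at the start of the episode above 0.04 m).
Of carton1, carton2, carton3, carton4 only 2 to 4 are there at a start; the rules pass over those that are not, and their reading is None.
At some moment in a run one of cap1, cap2 may be knocked a few centimetres aside while the robot is not near it.
It also fails if it takes over 210 s, if anything falls off the work surface, if the arm or the gripper's body presses on something with over 40 N, if the wrist force passes 120 N, or if a joint passes its speed limit or range.

## Working session

There is one attempt and no reset: what is moved stays moved. The work goes in short steps, Python scripts to look and compute and a shell command to move; the robot and the scene stay as the last step left them, time stands still between calls to the robot, and variables do not carry over. Pictures are saved under pics/ and viewed, and the job is handed in when it is done.

```bash
ls; mkdir -p pics
python3 - <<'E'
from workcell import ctrl
import cv2
o=ctrl.get_obs();print(o)
for n in("top","side"):
    p=ctrl.get_image(n);print(n,p["camera_matrix"],p["rvec"],p["tvec"],p.get("shot"))
    cv2.imwrite(f"pics/{n}0.png",p["pixels"][...,::-1])
E
```

```text
pics
{'t': 0.0, 'qpos': array([-1.20894811e+00,  4.23787120e-01,  1.63067587e+00, -5.64222322e-06,
        1.08859560e+00, -1.90073369e-02]), 'qvel': array([-4.19016942e-04,  8.31144588e-04, -9.88830119e-05,  3.71625177e-05,
       -9.66760655e-05, -1.10812213e-03]), 'joint_torque': array([-1.45229329e-03, -5.44637990e+01, -2.73668557e+01,  6.42918237e-02,
        2.27236538e-02, -1.15460157e-04]), 'ee_pos': array([ 232.1512304 , -579.71082952,  229.94077855]), 'orientation': array([-2.60106317e+00,  1.76033834e+00,  1.88615032e-03]), 'ft_force': array([0.18868655, 0.49450819, 0.35055734]), 'moment': array([-0.0131417 ,  0.03181925, -0.01269298]), 'width': 87.94166556228426}
top [[402.74986718   0.         326.35759567]
 [  0.         402.74986718 197.34040328]
 [  0.           0.           1.        ]] [ 2.13622309 -2.19143734  0.0987507 ] [ -26.40303821  542.1822364  1103.26561312] 1
side [[365.85421472   0.         328.68156909]
 [  0.         365.85421472 198.29601451]
 [  0.           0.           1.        ]] [ 2.22479563 -0.20354216  0.09287199] [-545.3819868    81.41265752  917.445215  ] 2
```

View pics/top0.png

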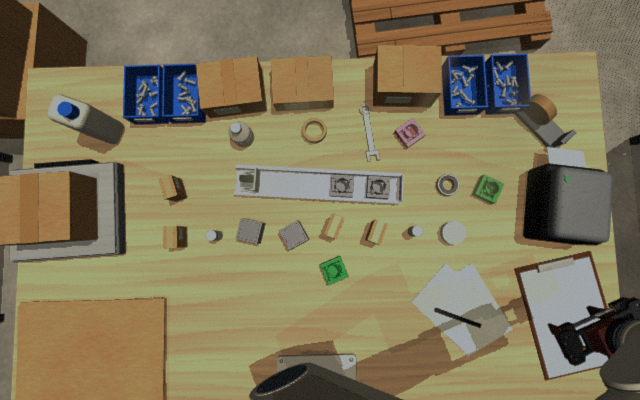

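View pics/side0.png

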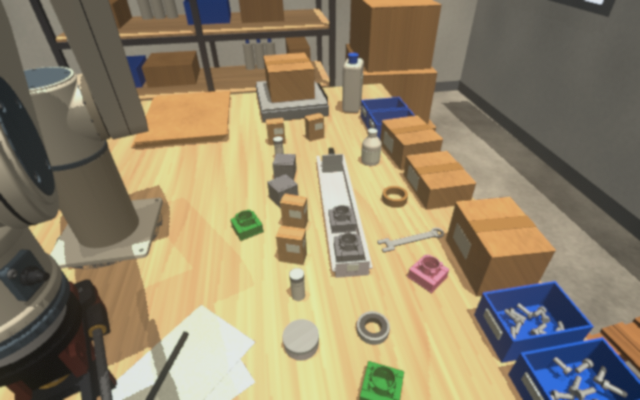

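```bash
cat > h.py <<'E'
from workcell import ctrl
import cv2, numpy as np
from scipy.spatial.transform import Rotation as R
def shot(n): return ctrl.get_image(n)
def T(p):
    Rm=R.from_rotvec(np.ravel(p["rvec"])).as_matrix(); return Rm,np.ravel(p["tvec"])
def toworld(p,c):
    Rm,t=T(p); return Rm.T@(np.asarray(c)-t)
def proj(p,X):
    return cv2.projectPoints(np.array(X,float).reshape(-1,3),np.ravel(p["rvec"]),np.ravel(p["tvec"]),p["camera_matrix"],None)[0].reshape(-1,2)
def onplane(p,uv,z):
    Rm,t=T(p);d=Rm.T@np.linalg.solve(p["camera_matrix"],[uv[0],uv[1],1.]);c=-Rm.T@t
    return c+d*(z-c[2])/d[2]
def save(p,name,box=None,s=1):
    im=p["pixels"][...,::-1]
    if box: x0,y0,x1,y1=box; im=im[y0:y1,x0:x1]
    im=cv2.resize(im,None,fx=s,fy=s,interpolation=cv2.INTER_CUBIC); cv2.imwrite("pics/"+name,im)
def state():
    o=ctrl.get_obs(); M=R.from_rotvec(o["orientation"]).as_matrix()
    return o,M
def move(target,yaw=None):
    """print tool-frame shift to world target (mm) and z-turn so jaw x axis lies at world yaw (deg, mod 180)"""
    o,M=state(); d=np.array(target)-o["ee_pos"]
    print("t",round(o["t"],2),"pos",o["ee_pos"].round(1),"F",o["ft_force"].round(1),"w",round(o["width"],1),"q6",o["qpos"][5].round(2))
    print("tool shift",(M.T@d).round(1))
    if yaw is not None:
        cur=np.degrees(np.arctan2(M[1,0],M[0,0])); dy=(yaw-cur+90)%180-90
        print("cur jaw yaw",cur.round(1),"turn about tool z (rad)",np.radians(-dy).round(3), "tilt",np.degrees(np.arccos(-M[2,2])).round(2))
E
python3 - <<'E'
from h import *
for n in("top","side"):
    p=shot(n); print(n)
    for q in ["tray_wall","stop_face","stop_handle","base1_c","inner1_c","cap1_c","carton1_c"]:
        for r in ctrl.spot_point(p,q): print(q,round(r["score"],2),toworld(p,r["position"]).round(1),proj(p,toworld(p,r["position"])).round(0)[0])
    if n=="top":
        save(p,"top1.png",(150,160,480,290),2.4)
        for q in ["bearing","tin","flask","taperoll","spanner"]:
            for r in ctrl.spot_point(p,q)[:1]: print(q,round(r["score"],2),toworld(p,r["position"]).round(1))
print(R.from_rotvec(np.ravel(p["rvec"])).as_matrix().round(2))
E
```

```text
top
tray_wall 0.78 [ 559.1 -246.1    1.5] [398. 190.]
stop_face 0.87 [596.7 153.9  32.5] [257. 179.]
stop_handle 0.81 [596.3 182.4  58.7] [245. 178.]
stop_handle 0.29 [ 445.1 -282.4   37.2] [415. 229.]
base1_c 0.6 [ 568.3 -185.6   22.1] [378. 187.]
inner1_c 0.6 [451.5 174.4  25.4] [250. 231.]
inner1_c 0.48 [ 445.1 -282.9   34.4] [415. 229.]
inner1_c 0.26 [ 438.2 -388.3    2.1] [450. 231.]
cap1_c 0.7 [451.9 172.7  28.9] [251. 231.]
carton1_c 0.66 [438.1 380.8  41.2] [175. 238.]
bearing 0.7 [ 575.7 -383.8    2.9]
tin 0.58 [ 434.3 -387.2   -3. ]
flask 0.72 [724.1 198.8   4.1]
taperoll 0.5 [737.6  -8.7  -3.4]
spanner 0.94 [ 732.4 -166.4   -5.6]
side
tray_wall 0.83 [ 557.7 -249.     0.9] [351. 275.]
stop_face 0.56 [597.8 148.1  33.3] [334. 164.]
stop_face 0.43 [457.3 -59.7  40. ] [295. 212.]
stop_handle 0.9 [592.9 181.1  56.6] [330. 152.]
base1_c 0.95 [ 561.7 -183.6   16. ] [346. 249.]
inner1_c 0.93 [ 439.1 -279.    33.2] [297. 284.]
inner1_c 0.25 [439.1 381.1  36.7] [276. 132.]
cap1_c 0.94 [449.  172.2  24.1] [284. 167.]
cap1_c 0.62 [ 566.9 -182.3   15.5] [348. 248.]
carton1_c 0.91 [437.2 378.8  36.1] [275. 132.]
[[ 0.98 -0.18 -0.  ]
 [-0.11 -0.6  -0.79]
 [ 0.14  0.78 -0.61]]
```

```bash
ls pics
```

```text
side0.png
top0.png
top1.png
```

View pics/top1.png

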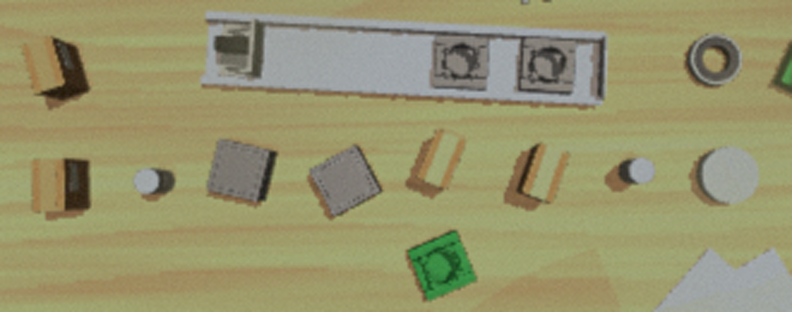

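```bash
cat >> h.py <<'E'
def ortho(p,z,x0,x1,y0,y1,s=2):
    """metric view at height z: column = (y1-y)*s, row=(x1-x)*s (image up=+x, right=-y)"""
    W=np.array([[x1,y1,z],[x1,y0,z],[x0,y0,z],[x0,y1,z]],float)
    dst=np.array([[0,0],[(y1-y0)*s,0],[(y1-y0)*s,(x1-x0)*s],[0,(x1-x0)*s]],np.float32)
    H=cv2.getPerspectiveTransform(proj(p,W).astype(np.float32),dst)
    return cv2.warpPerspective(p["pixels"],H,(int((y1-y0)*s),int((x1-x0)*s)),flags=cv2.INTER_CUBIC)
E
python3 - <<'E'
from h import *
res={}
for k in range(2):
  for n in("top","side"):
    p=shot(n)
    for q in ["base1_c","base2_c","inner1_c","inner2_c","cap1_c","cap2_c","carton1_c","carton2_c","carton3_c","carton4_c"]:
        for r in ctrl.spot_point(p,q)[:1]: print(n,q,round(r["score"],2),toworld(p,r["position"]).round(1))
    if n=="top":
        for nm,z,b in [("caps",57,(390,520,50,230)),("tray",32,(520,650,-270,230)),("cart",80,(390,520,-310,0)),("cartl",80,(390,640,320,440))]:
            im=ortho(p,z,*b,s=1.5 if nm=="tray" else 2.4); cv2.imwrite(f"pics/o_{nm}.png",im[...,::-1])
E
```

```text
top base1_c 0.84 [ 566.1 -187.7   19.4]
top base2_c 0.79 [ 556.  -494.6    9. ]
top inner1_c 0.47 [ 445.7 -281.5   40.6]
top inner2_c 0.58 [446.3 274.4  37.8]
top cap1_c 0.7 [595.3 153.3  35.5]
top cap2_c 0.89 [438.5  46.6  26. ]
top carton1_c 0.76 [440.8 378.7  40.9]
top carton2_c 0.62 [ 440.  -174.3   41.6]
top carton3_c 0.62 [ 567.2 -188.5   22. ]
top carton4_c 0.89 [573.9 385.7  40.8]
side base1_c 0.63 [ 561.3 -184.1   18.2]
side base2_c 0.84 [338.1 -57.   12.1]
side inner1_c 0.67 [ 438.6 -280.1   33.9]
side inner2_c 0.69 [441.2 274.5  34.8]
side cap1_c 0.89 [449.3 174.5  25.7]
side cap2_c 0.74 [574.1 388.9  37.7]
side carton1_c 0.77 [441.2 380.1  36.4]
side carton2_c 0.63 [ 437.7 -174.6   35.9]
side carton3_c 0.93 [457.5 -58.9  36.2]
side carton4_c 0.58 [574.  387.5  37.8]
top base1_c 0.86 [ 566.  -187.1   20.1]
top base2_c 0.92 [ 555.2 -497.7   11.2]
top inner1_c 0.68 [ 446.3 -279.    38.5]
top inner2_c 0.44 [450.  271.1  36.3]
top cap1_c 0.97 [450.9 175.5  28.8]
top cap2_c 0.68 [436.4  47.4  28.5]
top carton1_c 0.62 [441.9 379.4  41.6]
top carton2_c 0.82 [ 441.8 -175.4   42.3]
top carton3_c 0.6 [461.5 -54.2  38.6]
top carton4_c 0.74 [575.9 386.5  39.6]
side base1_c 0.74 [ 563.8 -183.5   15.9]
side base2_c 0.98 [ 719.9 -281.9   14.2]
side inner1_c 0.72 [ 437.9 -277.3   32.9]
side inner2_c 0.74 [ 7.280e+02 -1.682e+02  4.000e-01]
side cap1_c 0.84 [449.1 171.8  29.2]
side cap2_c 0.94 [433.6  53.9  30.5]
side carton1_c 0.78 [435.5 381.6  37. ]
side carton2_c 0.84 [ 440.8 -176.2   36.3]
side carton3_c 0.57 [456.2 -59.1  37.1]
side carton4_c 0.8 [571.2 387.   38.3]
```

Run:
```python
import cv2,numpy as np
a=[cv2.imread(f"pics/o_{n}.png") for n in("caps","tray","cart","cartl")]
for n,i in zip(("caps","tray","cart","cartl"),a): print(n,i.shape)
```

```text
caps (312, 432, 3)
tray (195, 750, 3)
cart (312, 744, 3)
cartl (600, 288, 3)
```

View pics/o_caps.png

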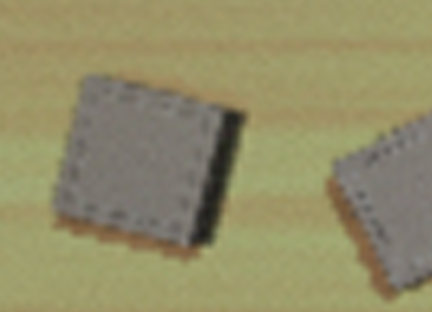

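View pics/o_tray.png

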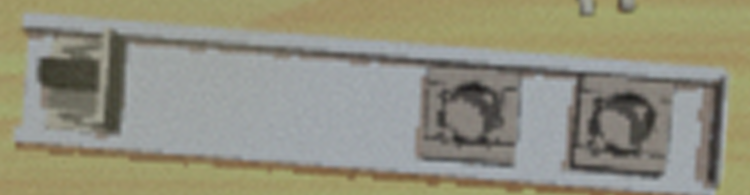

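View pics/o_cart.png

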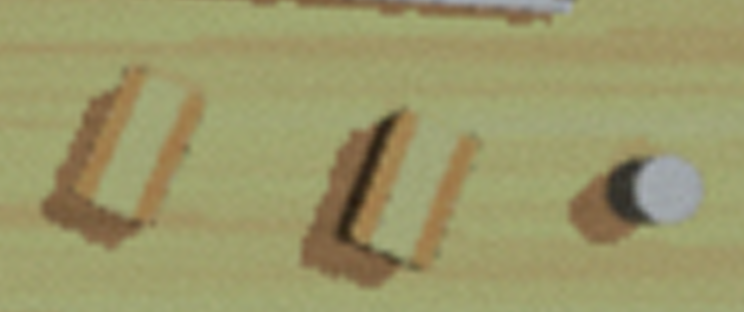

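View pics/o_cartl.png

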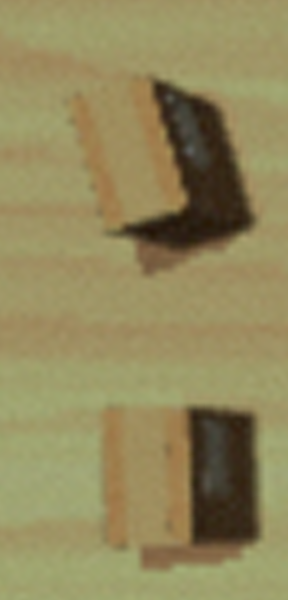

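```bash
cat >> h.py <<'E'
from scipy.optimize import minimize
def box(w,d,z0,z1):
    return [np.array([[-w/2,-d/2,z],[w/2,-d/2,z],[w/2,d/2,z],[-w/2,d/2,z]]) for z in (z0,z1)]
def place(P,pose):
    x,y,a=pose; a=np.radians(a); c,s=np.cos(a),np.sin(a)
    return np.c_[x+c*P[:,0]-s*P[:,1], y+s*P[:,0]+c*P[:,1], P[:,2]]
def circ(r,z,n=40):
    t=np.linspace(0,2*np.pi,n); return np.c_[r*np.cos(t),r*np.sin(t),0*t+z]
def loop(P): return np.vstack([P,P[:1]])
def dens(L,n=15): return np.vstack([L[i]+(L[i+1]-L[i])*np.linspace(0,1,n)[:,None] for i in range(len(L)-1)])
MODELS={"cap":[loop(box(60,60,0,57)[1])],"capon":[loop(box(60,60,32,89)[1])],"carton":[loop(box(58,36,0,80)[1])],"cartont":[loop(box(58,36,4,84)[1])],"inner":[circ(14.5,70)],
 "base":[loop(box(62,62,4,32)[1]),circ(21,52)],
 "innern":[circ(14.5,78)],
 "tray":[np.array([[-33.5,y,22.] for y in (0,470)]),np.array([[33.5,y,22.] for y in (0,470)])]}
def fit(ps,model,pose,fixa=False):
    L=np.vstack([dens(l) for l in MODELS[model]])
    G=[]
    for p in ps:
        g=cv2.GaussianBlur(p["pixels"].astype(np.float32),(0,0),1.0)
        G.append(np.sqrt(sum(cv2.Sobel(g[...,c],cv2.CV_32F,1,0)**2+cv2.Sobel(g[...,c],cv2.CV_32F,0,1)**2 for c in range(3))))
    def cost(v):
        c=0
        po=(v[0],v[1],pose[2] if fixa else v[2])
        for p,g in zip(ps,G):
            uv=proj(p,place(L,po)).astype(np.float32)
            c-=cv2.remap(g,uv[:,0].reshape(-1,1),uv[:,1].reshape(-1,1),cv2.INTER_LINEAR).mean()/g.mean()
        return c
    best=None
    for dx in (-3,0,3):
        for dy in (-3,0,3):
            r=minimize(cost,[pose[0]+dx,pose[1]+dy,pose[2]],method="Nelder-Mead",options=dict(initial_simplex=np.array([pose]*4)+np.array([[dx,dy,0],[dx+2,dy,0],[dx,dy+2,0],[dx,dy,4]])))
            if best is None or r.fun<best.fun: best=r
    return best.x,best.fun
def overlay(p,items,name,bx,s):
    x0,y0,x1,y1=bx
    im=cv2.resize(p["pixels"][y0:y1,x0:x1,::-1],None,fx=s,fy=s,interpolation=cv2.INTER_CUBIC)
    for m,po in items:
        for l in MODELS[m]:
            uv=(proj(p,place(l,po))-[x0,y0]+0.5)*s-0.5
            cv2.polylines(im,[np.round(uv).astype(np.int32)],False,(0,0,255),1)
    cv2.imwrite("pics/"+name,im)
E
cat > f0.py <<'E'
from h import *
tp=shot("top");sd=shot("side")
it=[("cap",(453,172,-14)),("cap",(437,47,30)),("carton",(459.6,-58.4,-22)),("carton",(441.7,-173.3,-21)),("carton",(575.8,385.8,15.7)),("carton",(442,379.2,0)),("inner",(441,-280,0)),("inner",(446,273,0)),("base",(565,-186,-4.5)),("base",(571,-90,-4.5)),("tray",(559,-247,-4.8))]
out=[]
for m,po in it:
    a,ca=fit([tp],m,po,m in("inner",)); b,cb=fit([sd],m,po,m in("inner",)); c,cc=fit([tp,sd],m,po,m=="inner")
    print(m,"top",a.round(1),"side",b.round(1),"both",c.round(1),round(cc,1)); out.append((m,a))
overlay(tp,out,"ov_t.png",(150,160,480,290),2.4)
overlay(sd,[(m,b) for m,b in out],"ov_s.png",(230,100,430,310),2.8)
E
python3 f0.py
```

```text
cap top [448.9 174.2 -13.4] side [453.5 164.   -6.1] both [452.7 167.6  -2.5] -5.8
cap top [438.4  47.8  27.3] side [436.   47.9  26.1] both [437.6  47.8  26. ] -6.0
carton top [462.6 -50.1 -25.1] side [455.8 -59.7 -27. ] both [456.6 -59.1 -25.4] -6.1
carton top [ 442.  -173.6  -21.4] side [ 443.4 -175.5  -14.9] both [ 443.1 -174.2  -17.6] -6.4
carton top [576.1 387.   16.2] side [576.7 385.4  20. ] both [576.3 386.9  17.3] -8.1
carton top [441.4 378.7   1. ] side [443.7 377.9  15.1] both [441.9 378.6   3.8] -7.3
inner top [ 441.4 -280.5   -8.2] side [ 438.6 -282.2    2.6] both [ 4.400e+02 -2.813e+02 -2.000e-01] -7.8
inner top [444.1 272.9  -1.1] side [440.6 270.3   5.4] both [442.1 272.4  10. ] -10.3
base top [ 565.2 -182.    -6. ] side [ 572.9 -180.7  -22.5] both [ 565.1 -181.7   -9.3] -6.4
base top [571.1 -82.8  -5.2] side [568.  -88.1   7.6] both [570.4 -87.3  -5.1] -7.0
tray top [ 552.9 -251.5   -4.7] side [ 560.2 -250.8   -4.8] both [ 561.4 -250.8   -4.9] -7.3
```

View pics/ov_t.png

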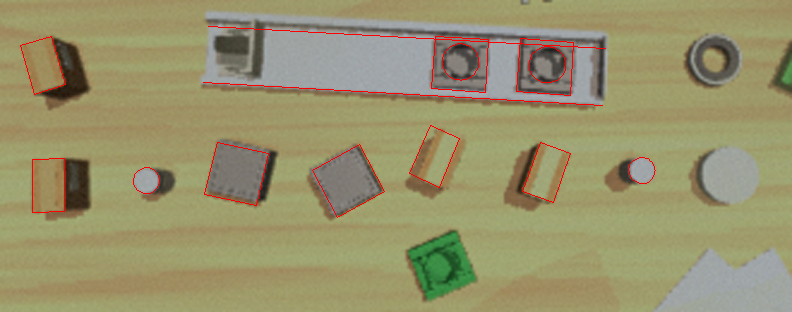

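View pics/ov_s.png

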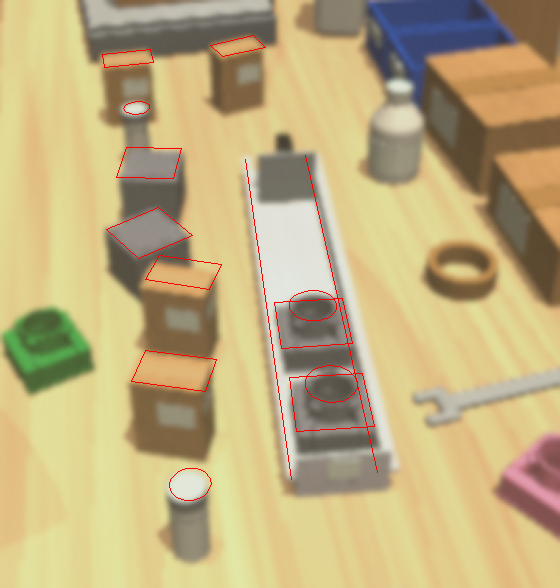

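Run:
```python
from h import *
tp=shot("top");sd=shot("side")
MODELS["base"].append(circ(17.75,52)); 
MODELS["tray"].append(np.array([[-33.5,0,45],[33.5,0,45.]]))
MODELS["tray"].append(np.array([[-33.5,0,4],[33.5,0,4.]]))
its=[("base",(565.2,-184.5,-5)),("base",(571.5,-86.5,-5)),("tray",(560,-250,-5))]
overlay(tp,its,"a.png",(325,165,410,210),8)
overlay(sd,its,"b.png",(310,190,380,280),6)
overlay(tp,[],"a2.png",(325,165,410,210),8)
a=cv2.imread("pics/a.png");a2=cv2.imread("pics/a2.png");cv2.imwrite("pics/aa.png",cv2.resize(np.vstack([a2,a]),None,fx=.83,fy=.83))
b=cv2.imread("pics/b.png");overlay(sd,[],"b2.png",(310,190,380,280),6)
cv2.imwrite("pics/bb.png",cv2.resize(np.hstack([cv2.imread("pics/b2.png"),b]),None,fx=.95,fy=.95))
```

```text
(no output)
```

View pics/aa.png

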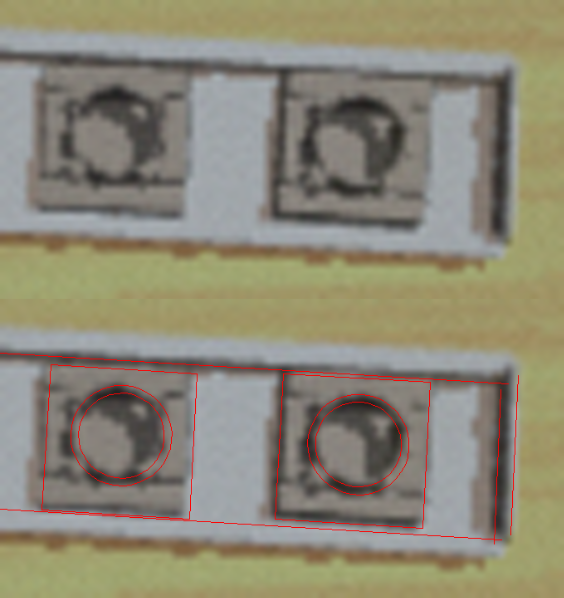

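View pics/bb.png

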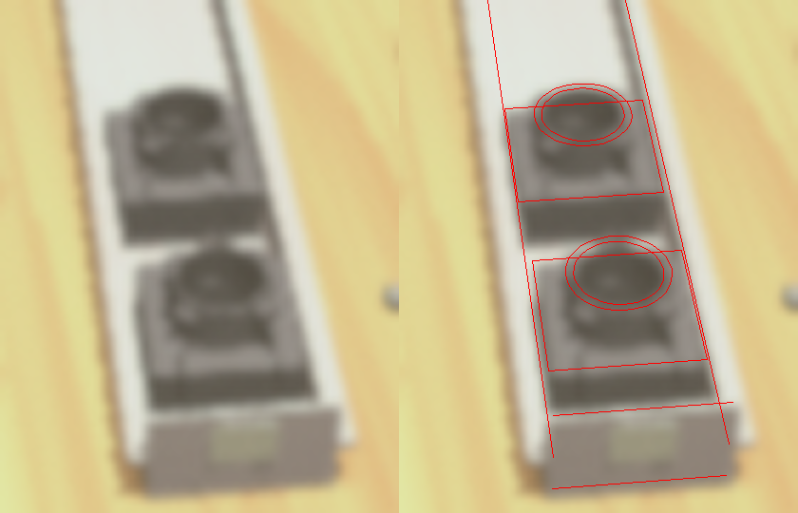

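Run:
```python
from h import *
move((441,-280.5,100),-5); move((441,-280.5,100),85)
```

```text
t 3.55 pos [ 232.3 -580.2  230.6] F [-0.1  0.4 -0.4] w 87.6 q6 -0.02
tool shift [-200.6 -305.1  130.7]
cur jaw yaw -68.2 turn about tool z (rad) -1.103 tilt 0.0
t 3.55 pos [ 232.3 -580.2  230.6] F [-0.1  0.4 -0.4] w 87.6 q6 -0.02
tool shift [-200.6 -305.1  130.7]
cur jaw yaw -68.2 turn about tool z (rad) 0.468 tilt 0.0
```

```bash
python3 -m handwheel '[[[0,0,0],[-20,-30.5,8],1],[[0,0,0],[-20,-30.5,8],1],[[0,0,0],[-20,-30.5,8],1],[[0,0,0],[-20,-30.5,8],1],[[0,0,0],[-20,-30.5,8],1],[[0,0,0],[-20,-30.5,8],1],[[0,0,0],[-20,-30.5,8],1],[[0,0,0],[-20,-30.5,8],1],[[0,0,0],[-20,-30.5,8],1],[[0,0,0],[-20,-30.5,8],1]]'
python3 -m handwheel '[[[0,0,-0.122],[0,0,0],1],[[0,0,-0.122],[0,0,0],1],[[0,0,-0.122],[0,0,0],1],[[0,0,-0.122],[0,0,0],1],[[0,0,-0.122],[0,0,0],1],[[0,0,-0.122],[0,0,0],1],[[0,0,-0.122],[0,0,0],1],[[0,0,-0.122],[0,0,0],1],[[0,0,-0.122],[0,0,0],1],[[0,0,0],[0,0,0],1]]'
python3 -c "
from h import *
move((441,-280.5,55),-5)"
```

```text
t: 4.38
ee_pos: [447.7, -278.9, 149.5]
orientation: [2.586, -1.774, 0.017]
ft_force: [0.3, -0.4, 0.2]
width: 87.9
t: 5.22
ee_pos: [452.9, -270.0, 148.1]
orientation: [3.131, -0.113, 0.009]
ft_force: [0.8, 0.2, -0.5]
width: 88.0
t 5.22 pos [ 452.9 -270.   148.1] F [ 0.8  0.2 -0.5] w 88.0 q6 -0.48
tool shift [-11.7  10.5  93.2]
cur jaw yaw -4.1 turn about tool z (rad) 0.015 tilt 0.6
```

```bash
cat >> h.py <<'E'
def move(target,yaw):
    o,M=state(); d=np.array(target)-o["ee_pos"]
    cur=np.degrees(np.arctan2(M[1,0],M[0,0])); dy=(yaw-cur+90)%180-90; a=np.radians(cur+dy)
    Mt=np.array([[np.cos(a),np.sin(a),0],[np.sin(a),-np.cos(a),0],[0,0,-1]])
    rv=R.from_matrix(M.T@Mt).as_rotvec()
    print("t",round(o["t"],2),"pos",o["ee_pos"].round(1),"yaw",cur.round(1),"F",o["ft_force"].round(1),"w",round(o["width"],1),"q6",o["qpos"][5].round(2))
    print("shift now-axes",(M.T@d).round(1),"turn",rv.round(3),"shift after turn",(Mt.T@d).round(1))
E
python3 -m handwheel '[[[0,0,0.015],[-5,5,10],1],[[0,0,0],[-5,5,12],1],[[0,0,0],[-1.5,0.5,14],1],[[0,0,0],[0,0,14],1],[[0,0,0],[0,0,14],1],[[0,0,0],[0,0,14],1],[[0,0,0],[0,0,10],1],[[0,0,0],[0,0,3],1],[[0,0,0],[0,0,0],1],[[0,0,0],[0,0,0],1]]'
python3 -c "
from h import *
move((441,-280.5,55),-5)"
```

```text
t: 6.05
ee_pos: [438.2, -283.2, 49.9]
orientation: [3.126, -0.198, 0.01]
ft_force: [-0.5, -0.2, -0.8]
width: 87.7
t 6.05 pos [ 438.2 -283.2   49.9] yaw -7.3 F [-0.5 -0.2 -0.8] w 87.7 q6 -0.46
shift now-axes [ 2.5 -3.  -5.1] turn [ 0.009 -0.007 -0.039] shift after turn [ 2.5 -3.  -5.1]
```

```bash
python3 -m handwheel '[[[0.009,-0.007,-0.039],[2.5,-3,-5],1],[[0,0,0],[0,0,0],1],[[0,0,0],[0,0,0],0],[[0,0,0],[0,0,0],0],[[0,0,0],[0,0,0],0],[[0,0,0],[0,0,0],0],[[0,0,0],[0,0,0],0],[[0,0,0],[0,0,0],0],[[0,0,0],[0,0,0],0],[[0,0,0],[0,0,0],0]]'
python3 -c "
from h import *
move((441,-280.5,55),-5)"
```

```text
t: 6.88
ee_pos: [441.9, -281.6, 57.4]
orientation: [3.135, -0.146, 0.006]
ft_force: [0.6, -0.0, 0.6]
width: 38.1
t 6.88 pos [ 441.9 -281.6   57.4] yaw -5.3 F [ 0.6 -0.   0.6] w 38.1 q6 -0.5
shift now-axes [-1.  -1.   2.4] turn [ 0.003 -0.004 -0.006] shift after turn [-1.  -1.   2.4]
```

```bash
python3 -m handwheel '[[[0,0,0],[0,0,0],0],[[0,0,0],[0,0,0],0],[[0,0,0],[0,0,0],0],[[0,0,0],[0,0,0],0],[[0,0,0],[0,0,-15],0],[[0,0,0],[0,0,-20],0],[[0,0,0],[0,0,-25],0],[[0,0,0],[0,0,-20],0],[[0,0,0],[0,0,-10],0],[[0,0,0],[0,0,0],0]]'
python3 -c "
from h import *
p=shot('top');o,_=state();print(o['ee_pos'],o['width'])
print(proj(p,o['ee_pos']))
save(p,'g1.png',(360,170,480,290),5)
s=shot('side');print(proj(s,o['ee_pos']));save(s,'g1s.png',(240,180,360,300),5)
move((565.3,-185,130),-5)"
```

```text
t: 7.72
ee_pos: [439.6, -280.0, 148.3]
orientation: [-3.138, 0.147, 0.003]
ft_force: [0.1, -0.7, -2.0]
width: 28.3
[ 439.3716607  -279.80101285  147.49309631] 28.401930875565156
[[423.38041952 230.80378525]]
[[293.91375793 244.14297022]]
t 7.82 pos [ 438.8 -279.5  146.5] yaw -5.3 F [ 0.5 -0.2 -2. ] w 28.5 q6 -0.5
shift now-axes [ 117.3 -105.8   16.1] turn [-0.001  0.004 -0.006] shift after turn [ 117.8 -105.1   16.5]
```

View pics/g1.png

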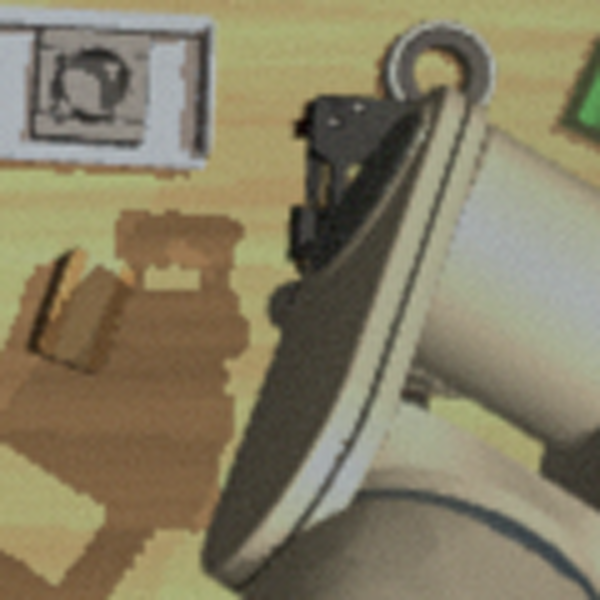

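View pics/g1s.png

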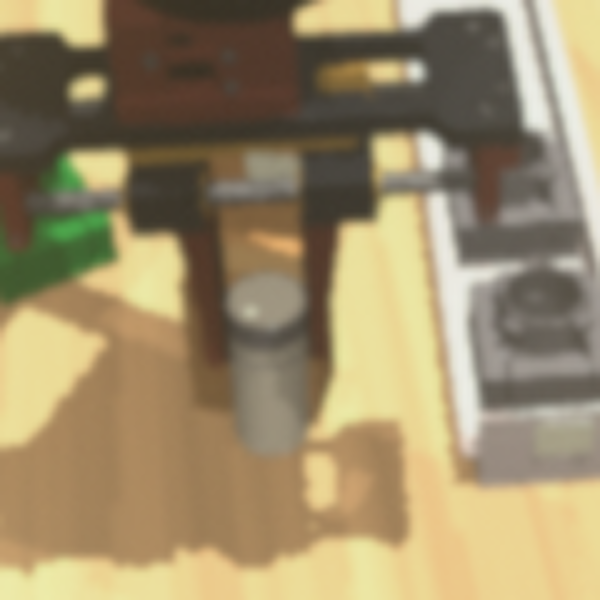

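```bash
python3 -c "
from h import *
s=shot('side');o,_=state();e=o['ee_pos'];print(e, proj(s,e+[0,0,13]), proj(s,e+[0,0,13+0]+np.array([0,3,0])), proj(s,e+[0,0,-57]))"
```

```text
[ 438.30664762 -279.12904167  145.78974126] [[292.8961246  239.52727806]] [[292.72610531 238.38806329]] [[295.24728828 265.60561246]]
```

```bash
python3 -m handwheel '[[[0,0,0],[10,-9,0],0],[[0,0,0],[18,-16,0],0],[[0,0,0],[20,-18,0],0],[[0,0,0],[20,-18,2],0],[[0,0,0],[20,-18,4],0],[[0,0,0],[14,-13,6],0],[[0,0,0],[6,-5,6],0],[[0,0,0],[0,0,4],0],[[0,0,0],[0,0,2],0],[[0,0,0],[0,0,0],0]]'
python3 -c "
from h import *
move((565.3,-185.7,113),-5)"
```

```text
t: 8.7
ee_pos: [557.6, -183.2, 108.5]
orientation: [-3.129, 0.15, 0.032]
ft_force: [-1.4, 0.6, 15.4]
width: 28.5
t 8.7 pos [ 557.6 -183.2  108.5] yaw -5.5 F [-1.4  0.6 15.4] w 28.5 q6 -0.25
shift now-axes [ 7.8  1.7 -4.7] turn [-0.008  0.02  -0.008] shift after turn [ 7.9  1.8 -4.5]
```

```bash
python3 -m handwheel '[[[-0.008,0.02,-0.008],[0,0,-7],0],[[0,0,0],[0,0,0],0],[[0,0,0],[4,1,0],0],[[0,0,0],[3,0.7,0],0],[[0,0,0],[0,0,0],0],[[0,0,0],[0,0,0],0],[[0,0,0],[0,0,0],0],[[0,0,0],[0,0,0],0],[[0,0,0],[0,0,0],0],[[0,0,0],[0,0,0],0]]'
python3 -c "
from h import *
move((565.3,-185.7,113),-5)
s=shot('side');save(s,'g2s.png',(290,190,410,300),6)
p=shot('top');save(p,'g2.png',(330,130,450,230),6)
move((565.3,-185.7,113),-5)
"
```

```text
t: 9.53
ee_pos: [560.8, -188.7, 114.2]
orientation: [-3.138, 0.145, 0.007]
ft_force: [0.1, 0.0, -1.1]
width: 28.4
t 9.53 pos [ 560.8 -188.7  114.2] yaw -5.3 F [ 0.1  0.  -1.1] w 28.4 q6 -0.25
shift now-axes [ 4.2 -3.4  1.1] turn [-0.     0.004 -0.005] shift after turn [ 4.3 -3.4  1.2]
t 9.63 pos [ 560.8 -188.7  114.2] yaw -5.3 F [ 1.2 -0.7 -1. ] w 28.5 q6 -0.25
shift now-axes [ 4.2 -3.4  1.2] turn [-0.     0.004 -0.005] shift after turn [ 4.2 -3.3  1.2]
```

View pics/g2s.png

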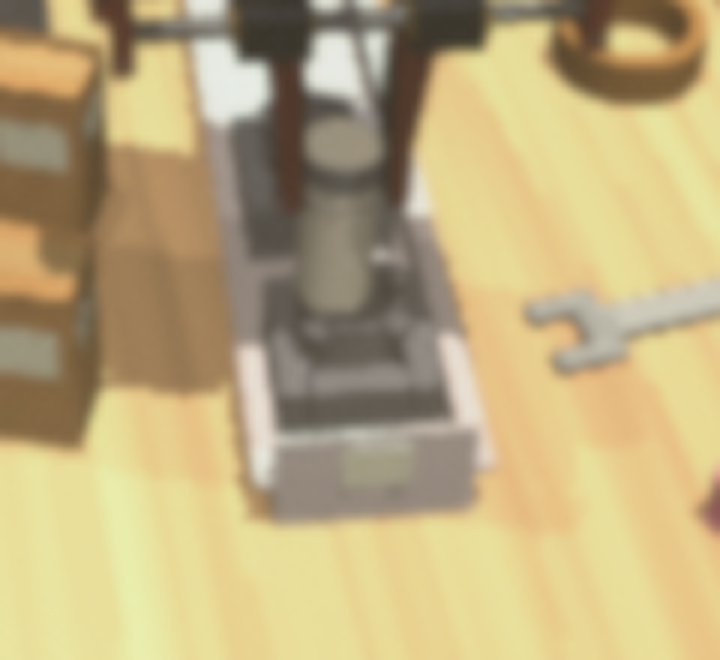

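```bash
python3 -m handwheel '[[[0,0,0],[4.2,-3.4,0],0],[[0,0,0],[0,0,0],0],[[0,0,0],[0,0,0],0],[[0,0,0],[0,0,0],0],[[0,0,0],[0,0,0],0],[[0,0,0],[0,0,0],0],[[0,0,0],[0,0,0],0],[[0,0,0],[0,0,0],0],[[0,0,0],[0,0,0],0],[[0,0,0],[0,0,0],0]]'
python3 -c "
from h import *
s=shot('side');save(s,'g3s.png',(310,190,390,270),8)
p=shot('top');save(p,'g3.png',(330,130,450,230),6)
move((565.3,-185.7,113),-5)
"
```

```text
t: 10.47
ee_pos: [565.9, -185.0, 114.2]
orientation: [-3.138, 0.144, 0.007]
ft_force: [0.7, 0.5, -1.8]
width: 28.5
t 10.57 pos [ 565.9 -185.   114.2] yaw -5.2 F [-0.7  0.6 -1.1] w 28.4 q6 -0.24
shift now-axes [-0.5  0.7  1.2] turn [-0.     0.004 -0.004] shift after turn [-0.5  0.7  1.2]
```

View pics/g3s.png

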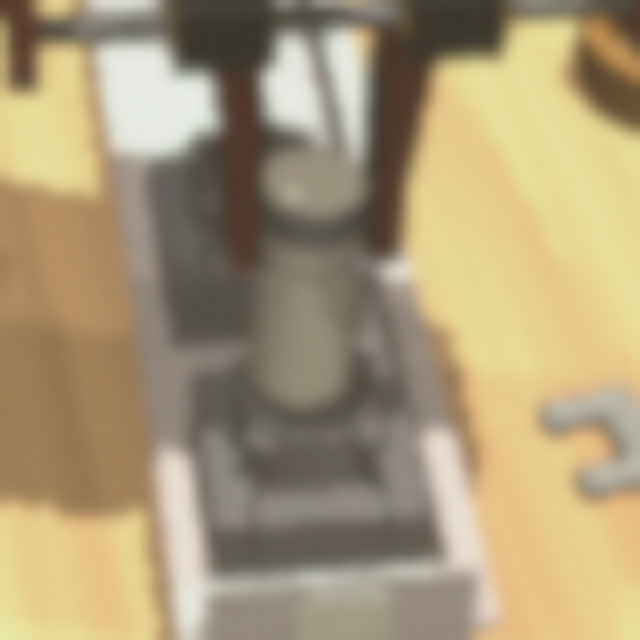

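View pics/g3.png

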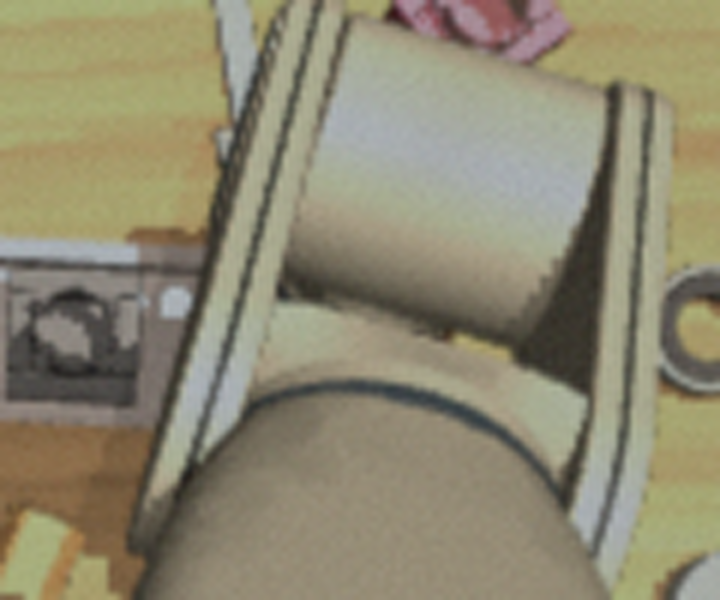

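```bash
python3 -m handwheel '[[[0,0,0],[1.2,0,0],0],[[0,0,0],[0,0,0],0],[[0,0,0],[0,0,3],0],[[0,0,0],[0,0,3],0],[[0,0,0],[0,0,3],0],[[0,0,0],[0,0,3],0],[[0,0,0],[0,0,0],0],[[0,0,0],[0,0,0],0],[[0,0,0],[0,0,0],0],[[0,0,0],[0,0,0],0]]'
python3 -c "
from h import *
move((565.3,-185.7,64),-5)
"
```

```text
t: 11.4
ee_pos: [566.8, -185.1, 100.3]
orientation: [-3.138, 0.144, 0.008]
ft_force: [-0.9, 0.2, -1.5]
width: 28.5
t 11.4 pos [ 566.8 -185.1  100.3] yaw -5.2 F [-0.9  0.2 -1.5] w 28.5 q6 -0.24
shift now-axes [-1.3  0.8 36.3] turn [-0.     0.005 -0.004] shift after turn [-1.4  0.8 36.3]
```

```bash
python3 -m handwheel '[[[0,0,0],[0,0,4],0],[[0,0,0],[0,0,5],0],[[0,0,0],[0,0,6],0],[[0,0,0],[0,0,6],0],[[0,0,0],[0,0,5],0],[[0,0,0],[0,0,4],0],[[0,0,0],[0,0,2],0],[[0,0,0],[0,0,0],0],[[0,0,0],[0,0,0],0],[[0,0,0],[0,0,0],0]]'
python3 -c "
from h import *
move((565.3,-185.7,64),-5)
"
```

```text
t: 12.23
ee_pos: [566.7, -185.1, 65.2]
orientation: [-3.138, 0.144, 0.009]
ft_force: [-0.2, 0.6, 0.2]
width: 28.2
t 12.23 pos [ 566.7 -185.1   65.2] yaw -5.2 F [-0.2  0.6  0.2] w 28.2 q6 -0.24
shift now-axes [-1.3  0.7  1.2] turn [-0.     0.006 -0.004] shift after turn [-1.3  0.7  1.2]
```

```bash
python3 -m handwheel '[[[0,0,0],[0,0,0],1],[[0,0,0],[0,0,0],1],[[0,0,0],[0,0,0],1],[[0,0,0],[0,0,0],1],[[0,0,0],[0,0,-15],1],[[0,0,0],[0,0,-20],1],[[0,0,0],[0,0,-25],1],[[0,0,0],[0,0,-20],1],[[0,0,0],[0,0,-10],1],[[0,0,0],[0,0,0],1]]'
python3 -c "
from h import *
move((443.5,272.5,160),-5)
"
```

```text
t: 13.07
ee_pos: [566.6, -185.0, 157.0]
orientation: [-3.137, 0.144, 0.012]
ft_force: [0.3, -0.8, -0.0]
width: 87.3
t 13.07 pos [ 566.6 -185.   157. ] yaw -5.2 F [ 0.3 -0.8 -0. ] w 87.3 q6 -0.24
shift now-axes [-164.4 -444.3   -1.3] turn [-0.001  0.008 -0.004] shift after turn [-162.5 -445.    -3. ]
```

```bash
python3 -m handwheel '[[[0,0,0],[-8,-22,0],1],[[0,0,0],[-13,-36,0],1],[[0,0,0],[-13,-36,0],1],[[0,0,0],[-13,-36,0],1],[[0,0,0],[-13,-36,0],1],[[0,0,0],[-13,-36,0],1],[[0,0,0],[-13,-36,0],1],[[0,0,0],[-13,-36,0],1],[[0,0,0],[-13,-36,0],1],[[0,0,0],[-13,-36,0],1]]'
python3 -c "
from h import *
move((443.5,272.5,140),-5)
"
```

```text
t: 13.9
ee_pos: [470.4, 177.5, 149.9]
orientation: [3.135, -0.164, -0.014]
ft_force: [0.2, 0.2, -0.8]
width: 88.1
t 13.9 pos [470.4 177.5 149.9] yaw -6.0 F [ 0.2  0.2 -0.8] w 88.1 q6 0.44
shift now-axes [-36.6 -91.7   9.9] turn [ 0.003  0.009 -0.017] shift after turn [-35.1 -92.3   9.9]
```

```bash
python3 -m handwheel '[[[0,0.009,-0.017],[-12,-30,0],1],[[0,0,0],[-11,-28,0],1],[[0,0,0],[-7,-18,0],1],[[0,0,0],[-2,-5,0],1],[[0,0,0],[0,0,0],1],[[0,0,0],[0,0,0],1],[[0,0,0],[0,0,0],1],[[0,0,0],[0,0,0],1],[[0,0,0],[0,0,0],1],[[0,0,0],[0,0,0],1]]'
python3 -c "
from h import *
move((443.5,272.5,57),-5)
p=shot('top');save(p,'g4.png',(190,130,430,290),3.3)
"
```

```text
t: 14.73
ee_pos: [440.4, 266.2, 143.3]
orientation: [3.132, -0.128, -0.01]
ft_force: [1.3, -0.2, -0.0]
width: 87.8
t 14.73 pos [440.4 266.2 143.3] yaw -4.7 F [ 1.3 -0.2 -0. ] w 87.8 q6 0.61
shift now-axes [ 3.1 -7.2 86.2] turn [0.007 0.006 0.005] shift after turn [ 2.5 -6.6 86.3]
```

View pics/g4.png

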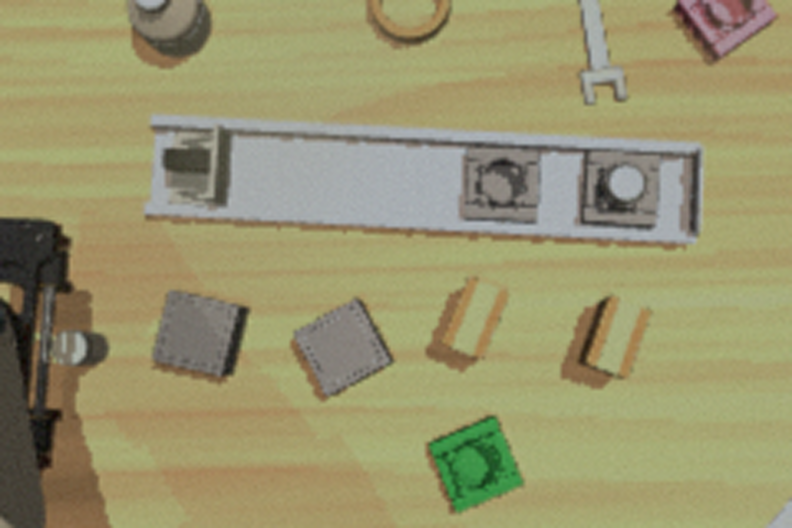

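```bash
python3 -m handwheel '[[[0.007,0.006,0.005],[2.5,-6.6,0],1],[[0,0,0],[0,0,0],1],[[0,0,0],[0,0,10],1],[[0,0,0],[0,0,18],1],[[0,0,0],[0,0,20],1],[[0,0,0],[0,0,18],1],[[0,0,0],[0,0,10],1],[[0,0,0],[0,0,3],1],[[0,0,0],[0,0,0],1],[[0,0,0],[0,0,0],1]]'
python3 -c "
from h import *
move((443.5,272.5,57),-5)
p=shot('side');save(p,'g5.png',(230,90,330,190),6)
"
```

```text
t: 15.62
ee_pos: [445.7, 273.2, 59.6]
orientation: [-3.136, 0.14, -0.006]
ft_force: [-0.8, -0.3, 1.1]
width: 88.1
t 15.62 pos [445.7 273.2  59.6] yaw -5.1 F [-0.8 -0.3  1.1] w 88.1 q6 0.62
shift now-axes [-2.2  0.9  2.6] turn [-0.003 -0.004 -0.002] shift after turn [-2.1  0.9  2.6]
```

View pics/g5.png

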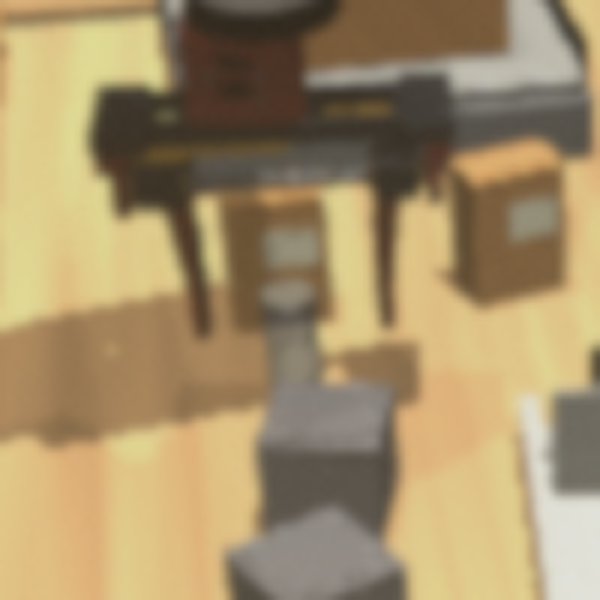

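```bash
python3 -m handwheel '[[[0,0,0],[0,0,2.5],0],[[0,0,0],[0,0,0],0],[[0,0,0],[0,0,0],0],[[0,0,0],[0,0,0],0],[[0,0,0],[0,0,0],0],[[0,0,0],[0,0,0],0],[[0,0,0],[0,0,0],0],[[0,0,0],[0,0,0],0],[[0,0,0],[0,0,0],0],[[0,0,0],[0,0,0],0]]'
python3 -c "
from h import *
o,_=state();print(o['ee_pos'])"
python3 -m handwheel '[[[0,0,0],[0,0,0],0],[[0,0,0],[0,0,0],0],[[0,0,0],[0,0,-10],0],[[0,0,0],[0,0,-18],0],[[0,0,0],[0,0,-25],0],[[0,0,0],[0,0,-25],0],[[0,0,0],[0,0,-15],0],[[0,0,0],[0,0,-5],0],[[0,0,0],[0,0,0],0],[[0,0,0],[0,0,0],0]]'
python3 -c "
from h import *
move((571.5,-85.5,120),-5)
s=shot('side');save(s,'g6.png',(230,90,330,190),6)
o,_=state();print(proj(s,o['ee_pos']+[0,0,13]))
"
```

```text
t: 16.5
ee_pos: [447.9, 274.5, 60.7]
orientation: [-3.132, 0.14, -0.015]
ft_force: [0.7, 0.1, -1.0]
width: 28.8
[447.92132308 274.51297583  60.71351468]
t: 17.33
ee_pos: [445.4, 273.0, 164.6]
orientation: [-3.134, 0.14, -0.01]
ft_force: [-0.3, 0.6, -2.2]
width: 28.6
t 17.33 pos [445.4 273.  164.6] yaw -5.1 F [-0.3  0.6 -2.2] w 28.6 q6 0.62
shift now-axes [157.2 346.   43.8] turn [-0.005 -0.006 -0.002] shift after turn [156.8 346.1  44.6]
[[275.6019146  105.70131623]]
```

View pics/g6.png

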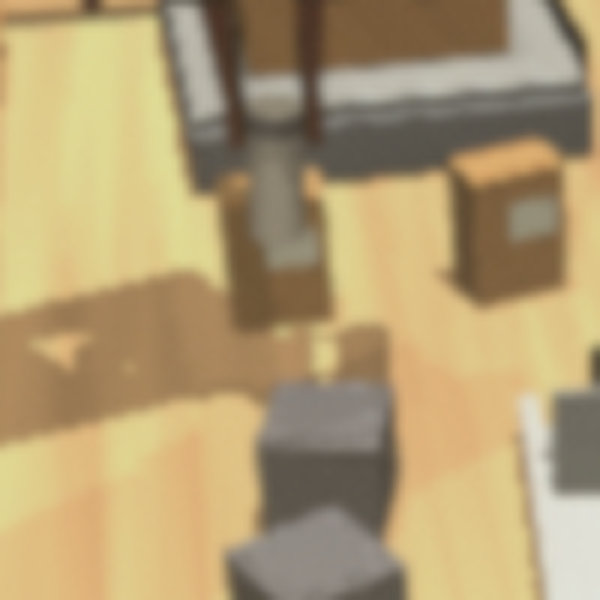

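```bash
python3 -m handwheel '[[[0,0,0],[8,18,0],0],[[0,0,0],[15,33,0],0],[[0,0,0],[15,33,0],0],[[0,0,0],[15,33,0],0],[[0,0,0],[15,33,0],0],[[0,0,0],[15,33,0],0],[[0,0,0],[15,33,0],0],[[0,0,0],[15,33,0],0],[[0,0,0],[15,33,0],0],[[0,0,0],[9,20,0],0]]'
python3 -c "
from h import *
move((571.5,-85.5,128),-5)
"
```

```text
t: 18.22
ee_pos: [552.5, -49.7, 150.8]
orientation: [-3.137, 0.124, 0.02]
ft_force: [0.7, -0.6, -1.4]
width: 29.1
t 18.22 pos [552.5 -49.7 150.8] yaw -4.5 F [ 0.7 -0.6 -1.4] w 29.1 q6 -0.03
shift now-axes [22.1 34.2 22.5] turn [-0.002  0.013  0.008] shift after turn [22.1 34.  22.8]
```

```bash
python3 -m handwheel '[[[-0.002,0.013,0.008],[9,13,0],0],[[0,0,0],[7,10,5],0],[[0,0,0],[2,4,5],0],[[0,0,0],[0,0,4],0],[[0,0,0],[0,0,0],0],[[0,0,0],[0,0,0],0],[[0,0,0],[0,0,0],0],[[0,0,0],[0,0,0],0],[[0,0,0],[0,0,0],0],[[0,0,0],[0,0,0],0]]'
python3 -c "
from h import *
move((571.5,-85.5,118),-5)
"
```

```text
t: 19.05
ee_pos: [564.8, -79.9, 128.0]
orientation: [-3.137, 0.138, 0.02]
ft_force: [-0.6, 0.4, -1.1]
width: 28.7
t 19.05 pos [564.8 -79.9 128. ] yaw -5.0 F [-0.6  0.4 -1.1] w 28.7 q6 -0.07
shift now-axes [7.3 5.  9.9] turn [-0.001  0.013 -0.001] shift after turn [ 7.2  5.  10. ]
```

```bash
python3 -m handwheel '[[[0,0.013,0],[7.2,5,7],0],[[0,0,0],[0,0,0],0],[[0,0,0],[0,0,0],0],[[0,0,0],[0,0,0],0],[[0,0,0],[0,0,0],0],[[0,0,0],[0,0,0],0],[[0,0,0],[0,0,0],0],[[0,0,0],[0,0,0],0],[[0,0,0],[0,0,0],0],[[0,0,0],[0,0,0],0]]'
python3 -c "
from h import *
move((571.5,-85.5,118),-5)
s=shot('side');save(s,'g7.png',(300,170,380,250),8)
p=shot('top');save(p,'g7t.png',(310,130,430,230),6)
"
```

```text
t: 19.88
ee_pos: [572.7, -85.7, 121.2]
orientation: [-3.138, 0.137, -0.005]
ft_force: [1.7, -0.8, -1.5]
width: 28.7
t 19.88 pos [572.7 -85.7 121.2] yaw -5.0 F [ 1.7 -0.8 -1.5] w 28.7 q6 -0.08
shift now-axes [-1.2 -0.1  3.2] turn [-0.001 -0.003 -0.   ] shift after turn [-1.2 -0.1  3.2]
```

View pics/g7.png

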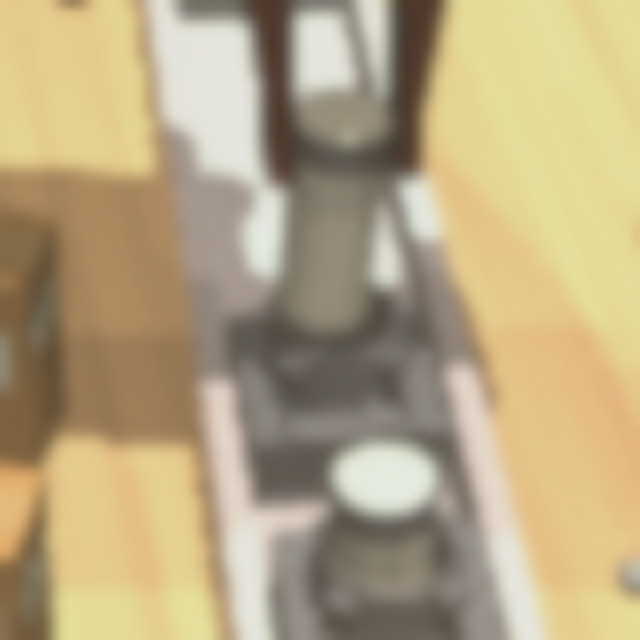

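View pics/g7t.png

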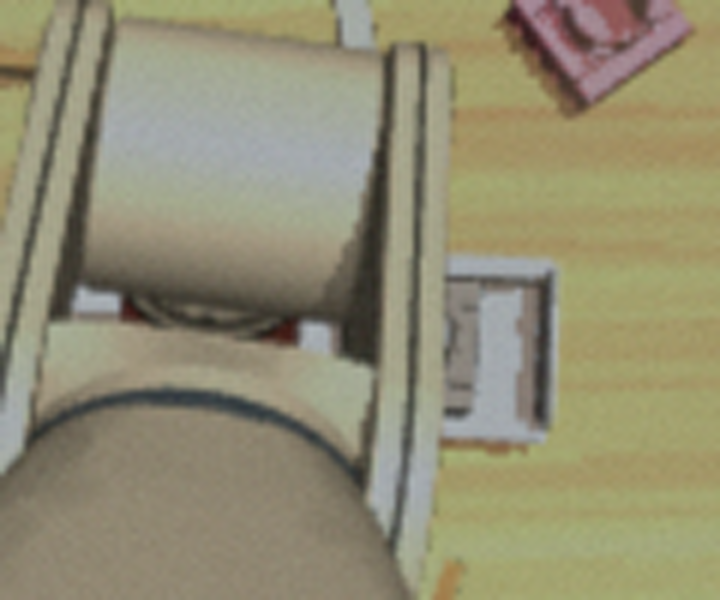

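```bash
python3 -m handwheel '[[[0,0,0],[0.6,0,3],0],[[0,0,0],[0,0,3],0],[[0,0,0],[0,0,3],0],[[0,0,0],[0,0,3],0],[[0,0,0],[0,0,3],0],[[0,0,0],[0,0,3],0],[[0,0,0],[0,0,0],0],[[0,0,0],[0,0,0],0],[[0,0,0],[0,0,0],0],[[0,0,0],[0,0,0],0]]'
python3 -c "
from h import *
move((571.5,-85.5,69),-5)
"
```

```text
t: 20.82
ee_pos: [577.0, -84.3, 108.1]
orientation: [-3.136, 0.139, -0.016]
ft_force: [-0.1, 0.3, -1.5]
width: 28.7
t 20.82 pos [577.  -84.3 108.1] yaw -5.1 F [-0.1  0.3 -1.5] w 28.7 q6 -0.08
shift now-axes [-5.8  1.8 39. ] turn [-0.003 -0.01  -0.001] shift after turn [-5.4  1.7 39.1]
```

```bash
python3 -c "
from h import *
s=shot('side');save(s,'g8.png',(300,170,380,250),8)
"
```

```text
(no output)
```

View pics/g8.png

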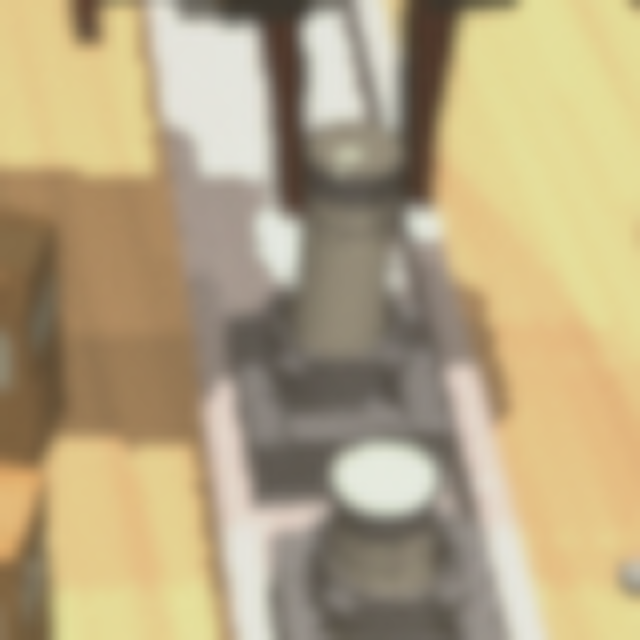

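```bash
python3 -m handwheel '[[[-0.003,-0.01,0],[-1,0,2],0],[[0,0,0],[0,0,3],0],[[0,0,0],[0,0,4],0],[[0,0,0],[0,0,4],0],[[0,0,0],[0,0,4],0],[[0,0,0],[0,0,4],0],[[0,0,0],[0,0,0],0],[[0,0,0],[0,0,0],0],[[0,0,0],[0,0,0],0],[[0,0,0],[0,0,0],0]]'
python3 -c "
from h import *
move((571.5,-85.5,69),-5)
s=shot('side');save(s,'g9.png',(300,170,380,250),6)
"
```

```text
t: 21.7
ee_pos: [574.5, -84.2, 82.5]
orientation: [-3.138, 0.139, 0.008]
ft_force: [-1.0, -0.1, -0.7]
width: 29.2
t 21.7 pos [574.5 -84.2  82.5] yaw -5.1 F [-1.  -0.1 -0.7] w 29.2 q6 -0.08
shift now-axes [-2.8  1.5 13.5] turn [ 0.     0.005 -0.001] shift after turn [-2.9  1.5 13.5]
```

View pics/g9.png

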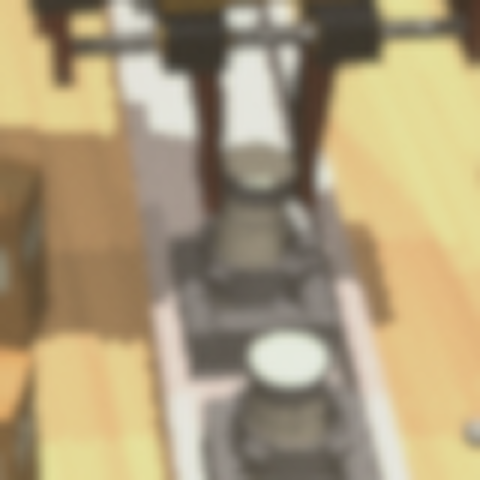

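Going in well, no force. Lower the rest, then release and lift.

```bash
python3 -m handwheel '[[[0,0,0],[0,0,4],0],[[0,0,0],[0,0,5],0],[[0,0,0],[0,0,3],0],[[0,0,0],[0,0,0],0],[[0,0,0],[0,0,0],0],[[0,0,0],[0,0,0],0],[[0,0,0],[0,0,0],0],[[0,0,0],[0,0,0],0],[[0,0,0],[0,0,0],0],[[0,0,0],[0,0,0],0]]'
python3 -m handwheel '[[[0,0,0],[0,0,0],1],[[0,0,0],[0,0,0],1],[[0,0,0],[0,0,0],1],[[0,0,0],[0,0,0],1],[[0,0,0],[0,0,-15],1],[[0,0,0],[0,0,-20],1],[[0,0,0],[0,0,-25],1],[[0,0,0],[0,0,-20],1],[[0,0,0],[0,0,-10],1],[[0,0,0],[0,0,0],1]]'
python3 -c "
from h import *
move((438,47.8,150),27)
move((438,47.8,150),-63)
"
```

```text
t: 22.58
ee_pos: [575.0, -84.3, 69.9]
orientation: [3.138, -0.139, -0.006]
ft_force: [-0.1, -0.2, -1.2]
width: 28.5
t: 23.42
ee_pos: [574.8, -84.2, 162.8]
orientation: [-3.138, 0.139, 0.009]
ft_force: [0.9, -0.6, 0.1]
width: 87.1
t 23.42 pos [574.8 -84.2 162.8] yaw -5.1 F [ 0.9 -0.6  0.1] w 87.1 q6 -0.08
shift now-axes [-147.9 -119.4   13.7] turn [-0.002  0.006 -0.56 ] shift after turn [ -62.  -179.7   12.8]
t 23.42 pos [574.8 -84.2 162.8] yaw -5.1 F [ 0.9 -0.6  0.1] w 87.1 q6 -0.08
shift now-axes [-147.9 -119.4   13.7] turn [0.003 0.005 1.011] shift after turn [-179.7   62.    12.8]
```

```bash
python3 -m handwheel '[[[0,0,-0.112],[0,0,0],1],[[0,0,-0.112],[0,0,0],1],[[0,0,-0.112],[0,0,0],1],[[0,0,-0.112],[0,0,0],1],[[0,0,-0.112],[0,0,0],1],[[0,0,0],[-9,-25,0],1],[[0,0,0],[-12,-36,0],1],[[0,0,0],[-12,-36,0],1],[[0,0,0],[-12,-36,0],1],[[0,0,0],[-7,-20,0],1]]'
python3 -c "
from h import *
move((438,47.8,100),27)
"
```

```text
t: 24.25
ee_pos: [452.2, 25.5, 154.9]
orientation: [-3.044, -0.768, 0.013]
ft_force: [0.0, 0.4, 0.3]
width: 87.6
t 24.25 pos [452.2  25.5 154.9] yaw 28.3 F [0.  0.4 0.3] w 87.6 q6 -0.46
shift now-axes [ -1.5 -26.1  55. ] turn [-0.004  0.008  0.023] shift after turn [ -2.5 -26.3  54.9]
```

```bash
python3 -m handwheel '[[[0,0.008,0.023],[0,-12,0],1],[[0,0,0],[-1,-10,0],1],[[0,0,0],[-1,-3,8],1],[[0,0,0],[0,0,14],1],[[0,0,0],[0,0,14],1],[[0,0,0],[0,0,10],1],[[0,0,0],[0,0,4],1],[[0,0,0],[0,0,0],1],[[0,0,0],[0,0,0],1],[[0,0,0],[0,0,0],1]]'
python3 -c "
from h import *
move((438,47.8,26),27)
p=shot('top');s=shot('side');save(s,'h1.png',(230,120,350,240),6)
print(fit([p],'cap',(438,47.8,27))[0].round(1))
"
```

```text
t: 25.08
ee_pos: [433.5, 49.2, 96.6]
orientation: [-3.048, -0.743, 0.012]
ft_force: [0.7, 1.0, 0.7]
width: 87.7
t 25.08 pos [433.5  49.2  96.6] yaw 27.4 F [0.7 1.  0.7] w 87.7 q6 -0.4
shift now-axes [ 3.8  3.8 70.5] turn [-0.006  0.006  0.007] shift after turn [ 3.4  3.3 70.6]
[406.3  27.1   6.8]
```

View pics/h1.png

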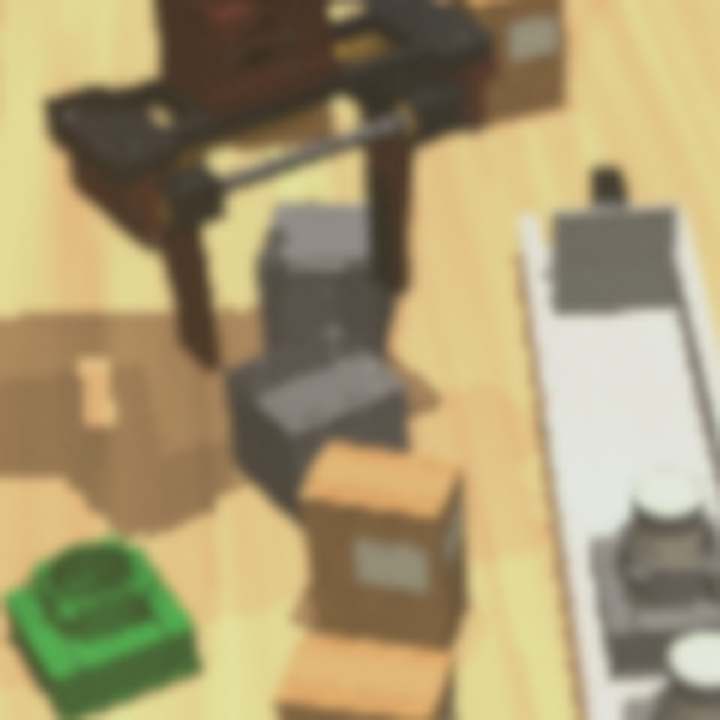

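```bash
python3 -m handwheel '[[[-0.006,0.006,0.007],[3.5,3.5,0],1],[[0,0,0],[0,0,0],1],[[0,0,0],[0,0,10],1],[[0,0,0],[0,0,15],1],[[0,0,0],[0,0,16],1],[[0,0,0],[0,0,14],1],[[0,0,0],[0,0,8],1],[[0,0,0],[0,0,2],1],[[0,0,0],[0,0,0],1],[[0,0,0],[0,0,0],1]]'
python3 -c "
from h import *
move((438,47.8,26),27)
"
```

```text
t: 26.02
ee_pos: [444.8, 47.7, 33.9]
orientation: [3.053, 0.73, 0.021]
ft_force: [-1.0, -0.2, -0.5]
width: 87.8
t 26.02 pos [444.8  47.7  33.9] yaw 26.9 F [-1.  -0.2 -0.5] w 87.8 q6 -0.39
shift now-axes [-6.1 -3.2  7.8] turn [ 0.006 -0.013 -0.002] shift after turn [-6.  -3.2  7.9]
```

```bash
python3 -m handwheel '[[[0.006,-0.013,0],[-5,-3,6],1],[[0,0,0],[0,0,0],1],[[0,0,0],[0,0,0],0],[[0,0,0],[0,0,0],0],[[0,0,0],[0,0,0],0],[[0,0,0],[0,0,0],0],[[0,0,0],[0,0,0],0],[[0,0,0],[0,0,0],0],[[0,0,0],[0,0,0],0],[[0,0,0],[0,0,0],0]]'
python3 -c "
from h import *
move((438,47.8,26),27)
"
```

```text
t: 26.85
ee_pos: [440.2, 48.4, 29.8]
orientation: [3.055, 0.731, 0.004]
ft_force: [-0.6, -0.2, -1.3]
width: 60.1
t 26.85 pos [440.2  48.4  29.8] yaw 26.9 F [-0.6 -0.2 -1.3] w 60.1 q6 -0.39
shift now-axes [-2.2 -0.5  3.8] turn [ 0.001 -0.003 -0.002] shift after turn [-2.2 -0.5  3.8]
```

```bash
python3 -m handwheel '[[[0,0,0],[0,0,0],0],[[0,0,0],[0,0,-10],0],[[0,0,0],[0,0,-18],0],[[0,0,0],[0,0,-22],0],[[0,0,0],[0,0,-22],0],[[0,0,0],[0,0,-15],0],[[0,0,0],[0,0,-5],0],[[0,0,0],[0,0,0],0],[[0,0,0],[0,0,0],0],[[0,0,0],[0,0,0],0]]'
cat > held.py <<'E'
from h import *
import sys
capoff=float(sys.argv[1])  # TCP height above cap bottom
o,M=state(); s=shot('side'); e=o['ee_pos']; yaw=np.degrees(np.arctan2(M[1,0],M[0,0]))
z0=e[2]-capoff
MODELS['h']=[loop(box(60,60,z0,z0+57)[1]),loop(box(60,60,z0,z0+57)[0])]
uv=proj(s,e)[0].astype(int); b=(uv[0]-45,uv[1]-45,uv[0]+45,uv[1]+45)
overlay(s,[('h',(e[0],e[1],yaw))],sys.argv[2],b,7)
print(e.round(1),yaw.round(1),z0)
E
python3 held.py 29.8 h2.png
python3 -c "
from h import *
move((574.5,-84.3,125),40)"
```

```text
t: 27.68
ee_pos: [438.4, 48.2, 127.9]
orientation: [3.055, 0.731, 0.001]
ft_force: [1.4, -0.3, -0.9]
width: 60.3
[438.4  48.2 127.9] 26.9 98.09189577249121
t 27.73 pos [438.2  48.2 127.6] yaw 26.9 F [ 0.4 -0.1  0. ] w 59.8 q6 -0.39
shift now-axes [ 61.6 179.8   2.6] turn [-0.     0.    -0.229] shift after turn [ 19.2 189.1   2.6]
```

View pics/h2.png

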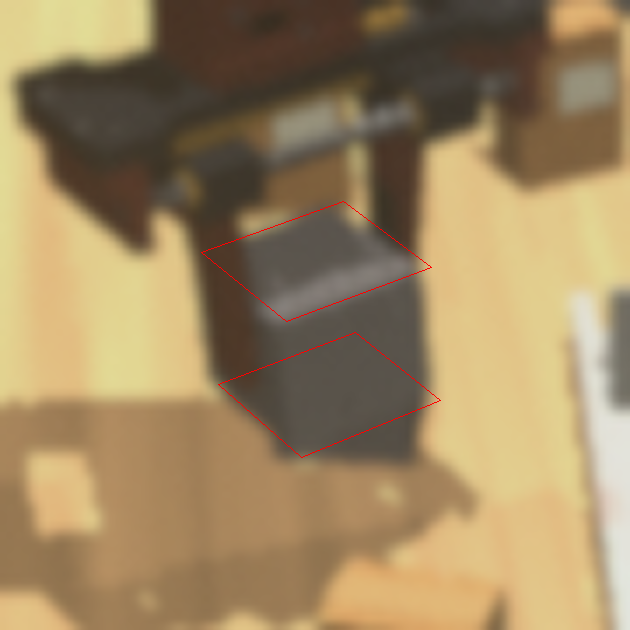

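```bash
python3 -c "
from h import *
s=shot('side');save(s,'h3.png',(230,100,330,200),8)
p=shot('top');save(p,'h3t.png',(180,150,400,290),3.5)"
```

```text
(no output)
```

View pics/h3.png

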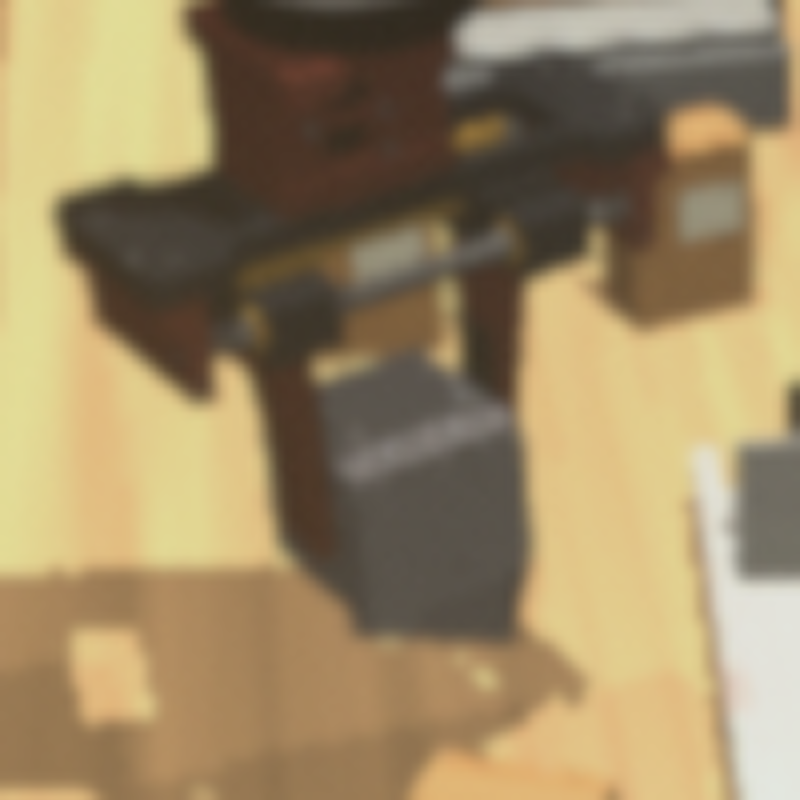

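View pics/h3t.png

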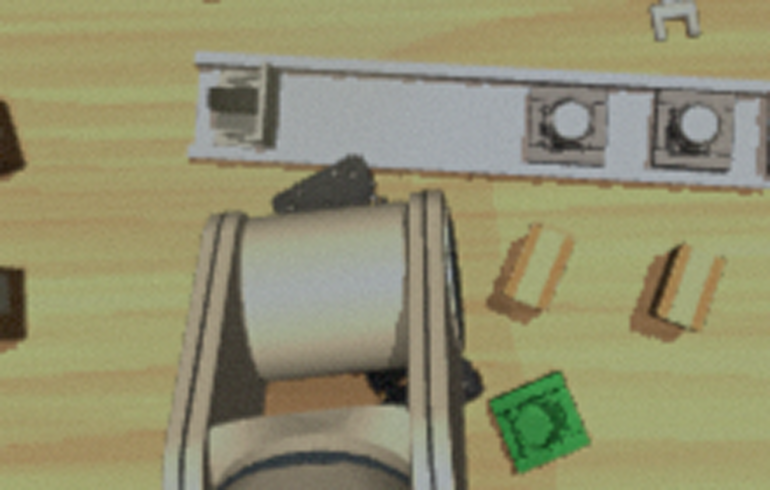

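Run:
```python
from h import *
o,M=state(); s=shot('side'); e=o['ee_pos'];print(e)
P=place(box(60,60,0,e[2]-29.8+57)[1],(e[0],e[1],26.9)); print(proj(s,P).round(1))
b,f=fit([s],'cap',(1,1,1)) if 0 else (0,0)
MODELS['h']=[loop(box(60,60,0,e[2]-29.8+57)[1])]
print(fit([s],'h',(e[0],e[1],26.9)))
print(fit([s],'h',(e[0]-4,e[1]+3,26.9),True))
```

```text
[438.11479955  48.16493264 127.39764791]
[[275.3 159.7]
 [296.  151.9]
 [283.4 142.5]
 [263.1 149.7]]
(array([445.94580064,  58.53304852,  -5.36660688]), np.float64(-3.926098585128784))
(array([434.62749286,  46.16153209,  32.40344677]), np.float64(-3.241361379623413))
```

```bash
python3 -m handwheel '[[[0,0,-0.115],[0,0,-8],0],[[0,0,-0.115],[0,0,-6],0],[[0,0,0],[2,18,0],0],[[0,0,0],[3,30,0],0],[[0,0,0],[3.5,34,0],0],[[0,0,0],[3.5,34,0],0],[[0,0,0],[3.5,34,0],0],[[0,0,0],[2,20,0],0],[[0,0,0],[0.5,5,0],0],[[0,0,0],[0,0,0],0]]'
python3 -c "
from h import *
move((573,-84.5,130),40)"
```

```text
t: 28.72
ee_pos: [566.1, -77.8, 132.8]
orientation: [-2.938, -1.096, 0.024]
ft_force: [-1.2, 0.8, -1.5]
width: 60.1
t 28.72 pos [566.1 -77.8 132.8] yaw 40.9 F [-1.2  0.8 -1.5] w 60.1 q6 -0.87
shift now-axes [0.9 9.6 2.7] turn [-0.011  0.012  0.016] shift after turn [1.  9.6 2.8]
```

```bash
python3 -m handwheel '[[[-0.011,0.012,0.016],[1,9.6,0],0],[[0,0,0],[0,0,0],0],[[0,0,0],[0,0,0],0],[[0,0,0],[0,0,0],0],[[0,0,0],[0,0,4],0],[[0,0,0],[0,0,4],0],[[0,0,0],[0,0,0],0],[[0,0,0],[0,0,0],0],[[0,0,0],[0,0,0],0],[[0,0,0],[0,0,0],0]]'
python3 held.py 29.8 h4.png
python3 -c "
from h import *
move((573,-84.5,120),40)"
```

```text
t: 29.55
ee_pos: [567.9, -80.1, 122.1]
orientation: [-2.948, -1.077, 0.007]
ft_force: [-0.6, -0.3, -0.6]
width: 59.8
[567.9 -80.1 122.1] 40.1 92.339124905471
t 29.6 pos [567.9 -80.1 122.1] yaw 40.1 F [-0.6 -0.  -0.3] w 59.9 q6 -0.86
shift now-axes [1.1 6.7 2.1] turn [-0.004  0.003  0.002] shift after turn [1.1 6.7 2.1]
```

View pics/h4.png

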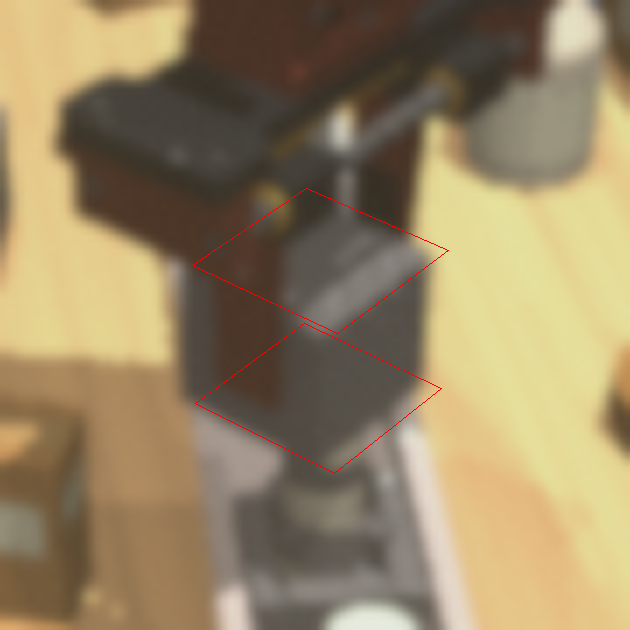

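Run:
```python
from h import *
s=shot('side');o,_=state();e=o['ee_pos']
MODELS["base"].append(circ(14.5,52))
MODELS['h']=[loop(box(60,60,0,z)[1]) for z in (92.3,149.3)]
overlay(s,[("base",(573,-84.5,-5)),("base",(565,-186,-5)),("h",(e[0]-3,e[1]+3,40))],"h5.png",(300,140,400,260),6.6)
save(s,"h5b.png",(300,140,400,260),6.6)
```

```text
(no output)
```

View pics/h5.png

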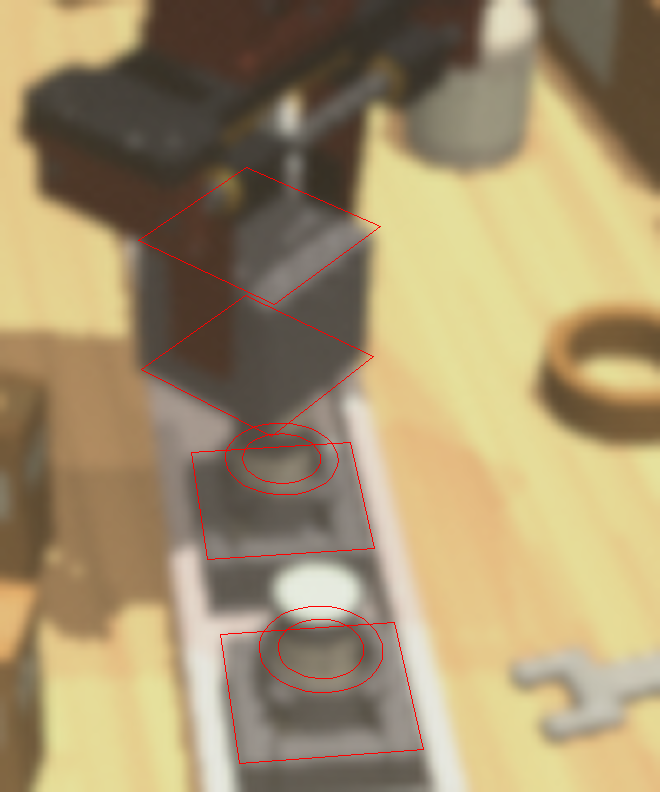

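View pics/h5b.png

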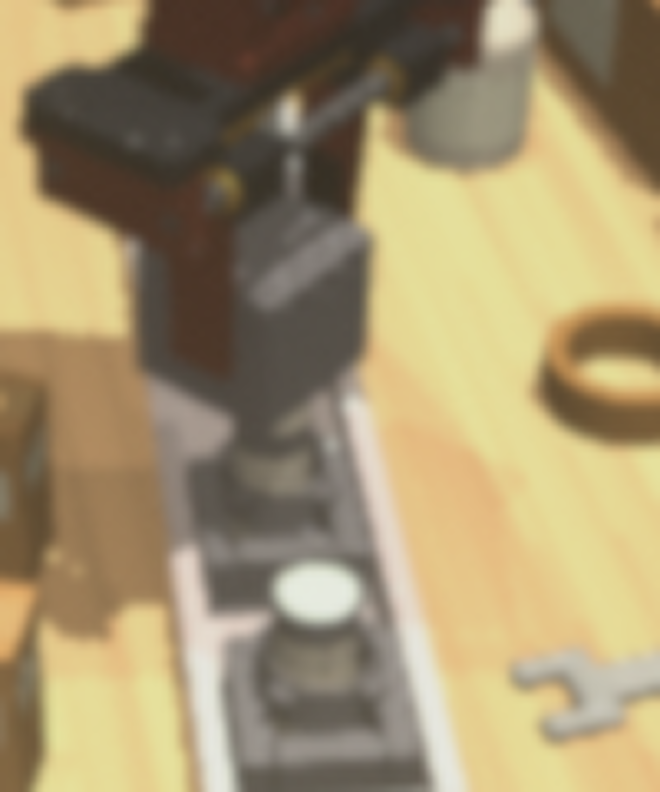

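```bash
python3 -c "
from h import *
move((440,48,90),40)"
python3 -m handwheel '[[[0,0,0],[-2,-18,-6],0],[[0,0,0],[-2,-34,-4],0],[[0,0,0],[-2,-36,0],0],[[0,0,0],[-2,-36,0],0],[[0,0,0],[-2,-28,0],0],[[0,0,0],[0,-14,0],0],[[0,0,0],[0,-4,0],0],[[0,0,0],[0,0,4],0],[[0,0,0],[0,0,6],0],[[0,0,0],[0,0,4],0]]'
python3 -c "
from h import *
move((440,48,35),40)"
```

```text
t 29.65 pos [568.  -80.1 122.2] yaw 40.1 F [ 0.   0.3 -0.1] w 60.0 q6 -0.86
shift now-axes [ -15.2 -180.3   33. ] turn [-0.004  0.003  0.002] shift after turn [ -15.7 -180.4   32.2]
t: 30.48
ee_pos: [450.9, 45.7, 120.1]
orientation: [2.951, 1.073, 0.007]
ft_force: [-0.1, -0.6, -1.1]
width: 60.1
t 30.48 pos [450.9  45.7 120.1] yaw 40.0 F [-0.1 -0.6 -1.1] w 60.1 q6 -0.62
shift now-axes [-7.2 -9.  85. ] turn [ 0.003 -0.004 -0.001] shift after turn [-6.8 -8.8 85.1]
```

Lower to the bench, ending near TCP 31.

```bash
python3 -m handwheel '[[[0,0,0],[-3,-4,10],0],[[0,0,0],[-3,-4,16],0],[[0,0,0],[0,0,18],0],[[0,0,0],[0,0,16],0],[[0,0,0],[0,0,10],0],[[0,0,0],[0,0,4],0],[[0,0,0],[0,0,0],0],[[0,0,0],[0,0,0],0],[[0,0,0],[0,0,0],0],[[0,0,0],[0,0,0],0]]'
python3 -c "
from h import *
move((440,48,31),40)"
```

```text
t: 31.32
ee_pos: [449.8, 42.0, 39.2]
orientation: [2.955, 1.058, 0.013]
ft_force: [-0.4, -0.8, -1.3]
width: 59.9
t 31.32 pos [449.8  42.   39.2] yaw 39.4 F [-0.4 -0.8 -1.3] w 59.9 q6 -0.62
shift now-axes [ -3.8 -10.9   8.1] turn [ 0.006 -0.007 -0.01 ] shift after turn [ -3.6 -10.9   8.2]
```

```bash
python3 -m handwheel '[[[0,0,0],[0,0,4],0],[[0,0,0],[0,0,4],0],[[0,0,0],[0,0,1],0],[[0,0,0],[0,0,0],0],[[0,0,0],[0,0,0],1],[[0,0,0],[0,0,0],1],[[0,0,0],[0,0,0],1],[[0,0,0],[0,0,0],1],[[0,0,0],[0,0,0],1],[[0,0,0],[0,0,0],1]]'
python3 -c "
from h import *
move((440,48,80),40)"
```

```text
t: 32.15
ee_pos: [451.8, 42.3, 31.5]
orientation: [2.953, 1.058, 0.021]
ft_force: [0.1, 0.5, 1.0]
width: 87.5
t 32.15 pos [451.8  42.3  31.5] yaw 39.4 F [0.1 0.5 1. ] w 87.5 q6 -0.62
shift now-axes [ -4.9 -11.5 -48.6] turn [ 0.009 -0.011 -0.01 ] shift after turn [ -5.3 -11.9 -48.5]
```

```bash
python3 -m handwheel '[[[0.009,-0.011,0],[0,0,-15],1],[[0,0,0],[0,0,-20],1],[[0,0,0],[0,0,-15],1],[[0,0,0],[0,0,-4],1],[[0,0,0.12],[0,0,0],1],[[0,0,0.12],[0,0,0],1],[[0,0,0.12],[0,0,0],1],[[0,0,0.12],[0,0,0],1],[[0,0,0.12],[0,0,0],1],[[0,0,0.12],[0,0,0],1]]'
python3 -c "
from h import *
move((451.8,42.3,34),-50.6)"
```

```text
t: 32.98
ee_pos: [450.5, 42.2, 86.2]
orientation: [-3.14, 0.09, 0.003]
ft_force: [-0.6, 0.2, -0.8]
width: 87.8
t 32.98 pos [450.5  42.2  86.2] yaw -3.3 F [-0.6  0.2 -0.8] w 87.8 q6 0.12
shift now-axes [ 1.4 -0.2 52.2] turn [0.001 0.002 0.826] shift after turn [ 0.7 -1.1 52.2]
```

```bash
python3 -m handwheel '[[[0,0,0.12],[0,0,0],1],[[0,0,0.12],[0,0,0],1],[[0,0,0.12],[0,0,0],1],[[0,0,0.12],[0,0,0],1],[[0,0,0.12],[0,0,0],1],[[0,0,0.12],[0,0,0],1],[[0,0,0.1],[0,0,0],1],[[0,0,0],[0,0,0],1],[[0,0,0],[0,0,0],1],[[0,0,0],[0,0,0],1]]'
python3 -c "
from h import *
move((451.8,42.3,34),-50.6)
s=shot('side');save(s,'h6.png',(230,110,330,210),6)"
```

```text
t: 33.82
ee_pos: [448.3, 42.0, 82.1]
orientation: [2.818, -1.382, -0.008]
ft_force: [1.4, 0.7, 0.1]
width: 87.5
t 33.82 pos [448.3  42.   82.1] yaw -52.2 F [1.4 0.7 0.1] w 87.5 q6 0.98
shift now-axes [ 2.1 -3.1 48.1] turn [ 0.004  0.003 -0.029] shift after turn [ 2.  -2.9 48.1]
```

View pics/h6.png

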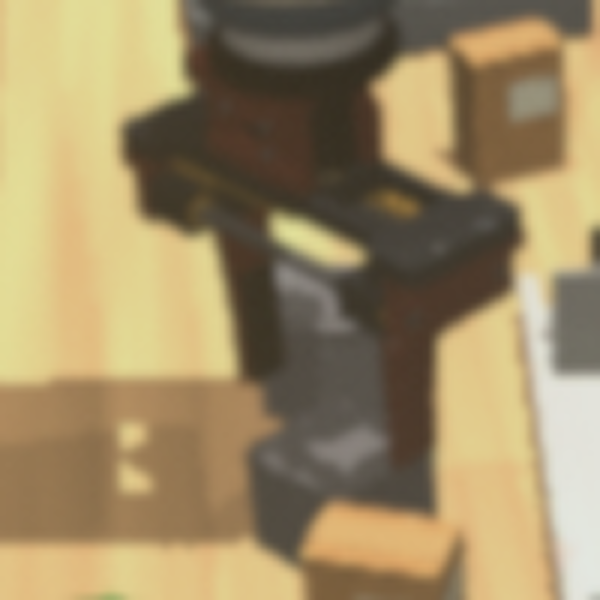

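```bash
python3 -m handwheel '[[[0.004,0.003,-0.029],[2,-3,0],1],[[0,0,0],[0,0,0],1],[[0,0,0],[0,0,8],1],[[0,0,0],[0,0,10],1],[[0,0,0],[0,0,10],1],[[0,0,0],[0,0,10],1],[[0,0,0],[0,0,6],1],[[0,0,0],[0,0,2],1],[[0,0,0],[0,0,0],1],[[0,0,0],[0,0,0],1]]'
python3 -c "
from h import *
move((451.8,42.3,32),-50.6)
s=shot('side');save(s,'h7.png',(230,110,330,210),6)"
```

```text
t: 34.7
ee_pos: [450.3, 42.2, 30.0]
orientation: [2.843, -1.333, -0.004]
ft_force: [-0.2, 0.6, 0.3]
width: 88.1
t 34.7 pos [450.3  42.2  30. ] yaw -50.2 F [-0.2  0.6  0.3] w 88.1 q6 0.94
shift now-axes [ 0.9 -1.3 -2. ] turn [0.003 0.002 0.006] shift after turn [ 0.9 -1.3 -2. ]
```

View pics/h7.png

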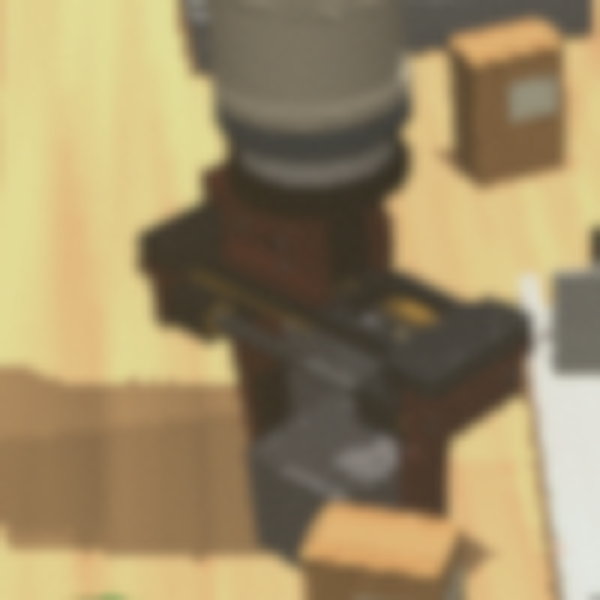

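```bash
python3 -m handwheel '[[[0.003,0.002,0],[0.6,-0.8,0],0],[[0,0,0],[0,0,0],0],[[0,0,0],[0,0,0],0],[[0,0,0],[0,0,0],0],[[0,0,0],[0,0,0],0],[[0,0,0],[0,0,0],0],[[0,0,0],[0,0,0],0],[[0,0,0],[0,0,0],0],[[0,0,0],[0,0,0],0],[[0,0,0],[0,0,0],0]]'
python3 -c "
from h import *
move((573,-85,130),-50)"
python3 -m handwheel '[[[0,0,0],[0,0,-10],0],[[0,0,0],[0,0,-18],0],[[0,0,0],[0,0,-22],0],[[0,0,0],[0,0,-22],0],[[0,0,0],[0,0,-18],0],[[0,0,0],[0,0,-8],0],[[0,0,0],[0,0,0],0],[[0,0,0],[0,0,0],0],[[0,0,0],[0,0,0],0],[[0,0,0],[0,0,0],0]]'
python3 -c "
from h import *
move((573,-85,130),-50)"
```

```text
t: 35.58
ee_pos: [452.7, 42.3, 31.9]
orientation: [-2.842, 1.332, -0.006]
ft_force: [-0.5, 0.1, -0.7]
width: 59.8
t 35.58 pos [452.7  42.3  31.9] yaw -50.2 F [-0.5  0.1 -0.7] w 59.8 q6 0.94
shift now-axes [175.1 -11.4 -97.6] turn [-0.004 -0.003 -0.004] shift after turn [174.9 -10.3 -98.1]
t: 36.42
ee_pos: [450.4, 42.2, 135.6]
orientation: [-2.844, 1.333, -0.002]
ft_force: [-0.4, -0.5, -0.8]
width: 59.8
t 36.42 pos [450.4  42.2 135.6] yaw -50.2 F [-0.4 -0.5 -0.8] w 59.8 q6 0.94
shift now-axes [176.2 -12.9   5.7] turn [-0.001 -0.001 -0.004] shift after turn [176.2 -12.2   5.6]
```

```bash
python3 -m handwheel '[[[0,0,0],[18,-1,0],0],[[0,0,0],[30,-2,0],0],[[0,0,0],[34,-2,-1],0],[[0,0,0],[34,-2,-1],0],[[0,0,0],[28,-2,-1],0],[[0,0,0],[14,-1,0],0],[[0,0,0],[4,0,0],0],[[0,0,0],[0,0,0],0],[[0,0,0],[0,0,0],0],[[0,0,0],[0,0,0],0]]'
python3 -c "
from h import *
move((573,-85,125),-50)"
```

```text
t: 37.25
ee_pos: [557.5, -79.6, 125.7]
orientation: [2.84, -1.327, -0.032]
ft_force: [-1.0, -0.0, -0.2]
width: 59.9
t 37.25 pos [557.5 -79.6 125.7] yaw -50.1 F [-1.  -0.  -0.2] w 59.9 q6 0.71
shift now-axes [14.1 -8.5  0.3] turn [ 0.015  0.016 -0.002] shift after turn [14.1 -8.4  0.7]
```

```bash
python3 -m handwheel '[[[0.015,0.016,0],[8,-5,0],0],[[0,0,0],[6,-3,0],0],[[0,0,0],[0,0,0],0],[[0,0,0],[0,0,0],0],[[0,0,0],[0,0,0],0],[[0,0,0],[0,0,0],0],[[0,0,0],[0,0,0],0],[[0,0,0],[0,0,0],0],[[0,0,0],[0,0,0],0],[[0,0,0],[0,0,0],0]]'
python3 -c "
from h import *
s=shot('side');o,_=state();e=o['ee_pos']
MODELS['base'].append(circ(14.5,52))
MODELS['h']=[loop(box(60,60,0,e[2]+z)[1]) for z in (-31.9,25.1)]
overlay(s,[('base',(573,-85,-5)),('base',(565,-186,-5)),('h',(e[0],e[1],-50))],'h8.png',(300,140,400,260),6.6)
save(s,'h8b.png',(300,140,400,260),6.6)
move((573,-85,125),-50)"
```

```text
t: 38.08
ee_pos: [571.5, -82.2, 125.6]
orientation: [-2.848, 1.324, -0.001]
ft_force: [0.2, -0.2, -0.7]
width: 59.8
t 38.13 pos [571.5 -82.2 125.6] yaw -49.9 F [-0.2  0.3 -1.2] w 60.0 q6 0.71
shift now-axes [3.1 0.7 0.6] turn [-0.001 -0.     0.002] shift after turn [3.1 0.7 0.6]
```

View pics/h8.png

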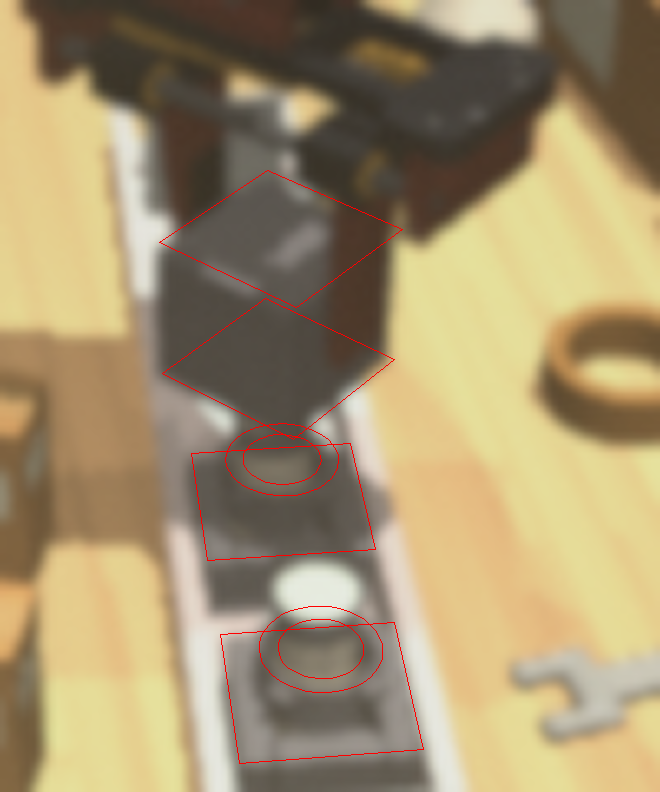

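View pics/h8b.png

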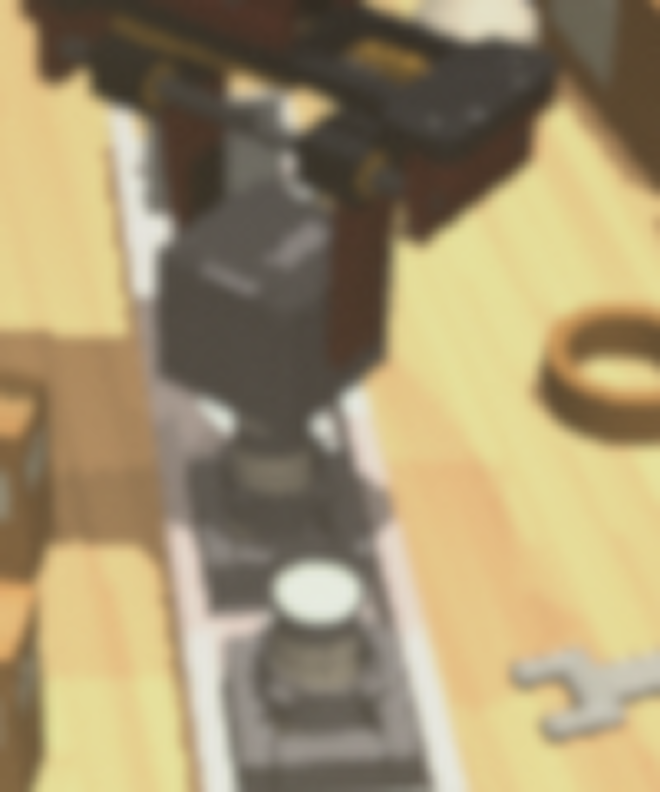

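```bash
python3 -m handwheel '[[[0,0,0],[3,0.7,0],0],[[0,0,0],[0,0,0],0],[[0,0,0],[0,0,0],0],[[0,0,0],[0,0,4],0],[[0,0,0],[0,0,5],0],[[0,0,0],[0,0,5],0],[[0,0,0],[0,0,4],0],[[0,0,0],[0,0,0],0],[[0,0,0],[0,0,0],0],[[0,0,0],[0,0,0],0]]'
python3 -c "
from h import *
move((572.5,-85,64),-50)"
```

```text
t: 38.97
ee_pos: [572.5, -85.3, 104.7]
orientation: [-2.849, 1.325, 0.002]
ft_force: [-0.8, -0.1, -0.7]
width: 59.8
t 38.97 pos [572.5 -85.3 104.7] yaw -49.9 F [-0.8 -0.1 -0.7] w 59.8 q6 0.7
shift now-axes [-0.2 -0.2 40.7] turn [0.    0.001 0.002] shift after turn [-0.2 -0.2 40.7]
```

```bash
python3 -m handwheel '[[[0,0,0],[0,0,3],0],[[0,0,0],[0,0,4],0],[[0,0,0],[0,0,4],0],[[0,0,0],[0,0,4],0],[[0,0,0],[0,0,3],0],[[0,0,0],[0,0,0],0],[[0,0,0],[0,0,0],0],[[0,0,0],[0,0,0],0],[[0,0,0],[0,0,0],0],[[0,0,0],[0,0,0],0]]'
python3 -m handwheel '[[[0,0,0],[0,0,2],0],[[0,0,0],[0,0,2],0],[[0,0,0],[0,0,2],0],[[0,0,0],[0,0,2],0],[[0,0,0],[0,0,2],0],[[0,0,0],[0,0,0],0],[[0,0,0],[0,0,0],0],[[0,0,0],[0,0,0],0],[[0,0,0],[0,0,0],0],[[0,0,0],[0,0,0],0]]'
python3 -c "
from h import *
move((572.5,-85,64),-50)"
```

```text
t: 39.8
ee_pos: [572.7, -85.3, 84.9]
orientation: [-2.849, 1.324, 0.001]
ft_force: [-0.1, -0.7, -0.4]
width: 59.8
t: 40.63
ee_pos: [573.0, -85.3, 74.1]
orientation: [-2.848, 1.324, -0.0]
ft_force: [0.3, -0.8, -0.7]
width: 59.8
t 40.63 pos [573.  -85.3  74.1] yaw -49.9 F [ 0.3 -0.8 -0.7] w 59.8 q6 0.7
shift now-axes [-0.6  0.2 10.1] turn [-0.     0.     0.002] shift after turn [-0.6  0.2 10.1]
```

```bash
python3 -m handwheel '[[[0,0,0],[0,0,2],0],[[0,0,0],[0,0,2],0],[[0,0,0],[0,0,2],0],[[0,0,0],[0,0,2],0],[[0,0,0],[0,0,1.5],0],[[0,0,0],[0,0,0],0],[[0,0,0],[0,0,0],0],[[0,0,0],[0,0,0],0],[[0,0,0],[0,0,0],0],[[0,0,0],[0,0,0],0]]'
python3 -c "
from h import *
move((572.5,-85,64),-50)"
```

```text
t: 41.47
ee_pos: [573.0, -85.4, 63.6]
orientation: [-2.848, 1.324, -0.0]
ft_force: [0.2, -1.0, -0.8]
width: 60.2
t 41.47 pos [573.  -85.4  63.6] yaw -49.9 F [ 0.2 -1.  -0.8] w 60.2 q6 0.7
shift now-axes [-0.6  0.2 -0.4] turn [-0.     0.     0.002] shift after turn [-0.6  0.2 -0.4]
```

Not quite on the foot perhaps; press a little more and see force.

```bash
python3 -m handwheel '[[[0,0,0],[0,0,1.5],0],[[0,0,0],[0,0,1.5],0],[[0,0,0],[0,0,1],0],[[0,0,0],[0,0,0],0],[[0,0,0],[0,0,0],0],[[0,0,0],[0,0,0],0],[[0,0,0],[0,0,0],0],[[0,0,0],[0,0,0],0],[[0,0,0],[0,0,0],0],[[0,0,0],[0,0,0],0]]'
python3 -c "
from h import *
move((572.5,-85,64),-50)"
```

```text
t: 42.3
ee_pos: [573.5, -85.4, 63.7]
orientation: [-2.848, 1.324, -0.002]
ft_force: [-0.5, 0.2, -0.6]
width: 59.8
t 42.3 pos [573.5 -85.4  63.7] yaw -49.9 F [-0.5  0.2 -0.6] w 59.8 q6 0.7
shift now-axes [-1.   0.5 -0.3] turn [-0.001 -0.001  0.002] shift after turn [-1.   0.5 -0.3]
```

```bash
python3 -m handwheel '[[[0,0,-0.08],[0,0,0],0],[[0,0,-0.09],[0,0,0],0],[[0,0,-0.09],[0,0,0],0],[[0,0,-0.09],[0,0,0],0],[[0,0,-0.09],[0,0,0],0],[[0,0,-0.09],[0,0,0],0],[[0,0,-0.09],[0,0,0],0],[[0,0,-0.08],[0,0,0],0],[[0,0,-0.06],[0,0,0],0],[[0,0,0],[0,0,0],0]]'
python3 -c "
from h import *
move((573.5,-85.3,64),-3)
s=shot('side');save(s,'h9.png',(290,150,390,250),6.6)"
```

```text
t: 43.13
ee_pos: [574.7, -85.2, 63.5]
orientation: [-3.139, 0.115, -0.005]
ft_force: [-0.0, -0.3, 0.2]
width: 60.0
t 43.13 pos [574.7 -85.2  63.5] yaw -4.2 F [-0.  -0.3  0.2] w 60.0 q6 -0.1
shift now-axes [-1.2  0.2 -0.5] turn [-0.001 -0.003 -0.021] shift after turn [-1.2  0.1 -0.5]
```

View pics/h9.png

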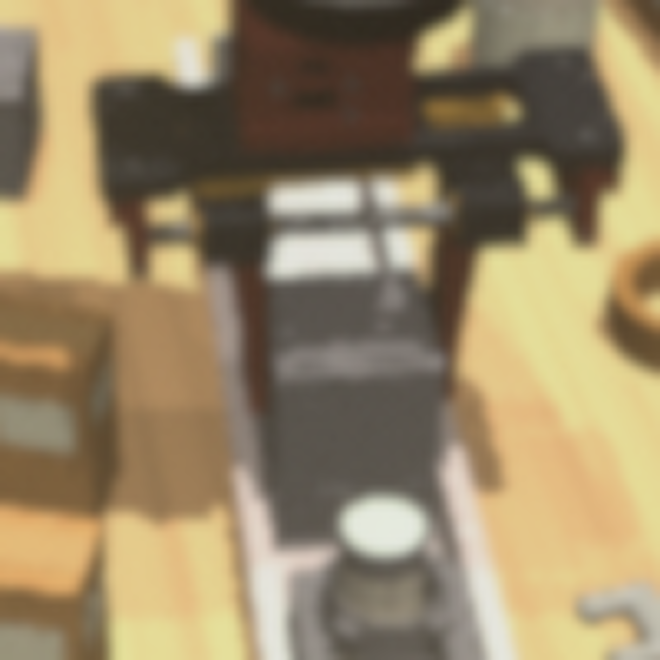

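```bash
python3 -m handwheel '[[[0,0,0],[0,0,0],1],[[0,0,0],[0,0,0],1],[[0,0,0],[0,0,0],1],[[0,0,0],[0,0,0],1],[[0,0,0],[0,0,-15],1],[[0,0,0],[0,0,-20],1],[[0,0,0],[0,0,-25],1],[[0,0,0],[0,0,-20],1],[[0,0,0],[0,0,-10],1],[[0,0,0],[0,0,0],1]]'
python3 -c "
from h import *
move((449,174,150),-13.5)
p=shot('top');save(p,'i1.png',(150,150,400,290),3.2)
print(fit([p],'cap',(449,174,-13.5)))
for r in ctrl.spot_point(p,'cap1_c')[:3]+ctrl.spot_point(p,'cap2_c')[:3]: print(round(r['score'],2),toworld(p,r['position']).round(1))"
```

```text
t: 44.02
ee_pos: [573.0, -85.3, 155.1]
orientation: [-3.137, 0.135, 0.002]
ft_force: [0.6, 0.1, 0.3]
width: 87.8
t 44.02 pos [573.  -85.3 155.1] yaw -4.9 F [0.6 0.1 0.3] w 87.8 q6 -0.08
shift now-axes [-145.9 -247.7    5.6] turn [-0.001  0.002  0.15 ] shift after turn [-181.1 -223.2    5.1]
(array([448.91177865, 174.20761472, -13.40951425]), np.float64(-3.1283657550811768))
0.87 [451.4 174.2  28.3]
0.4 [441.3 377.9  41. ]
```

View pics/i1.png

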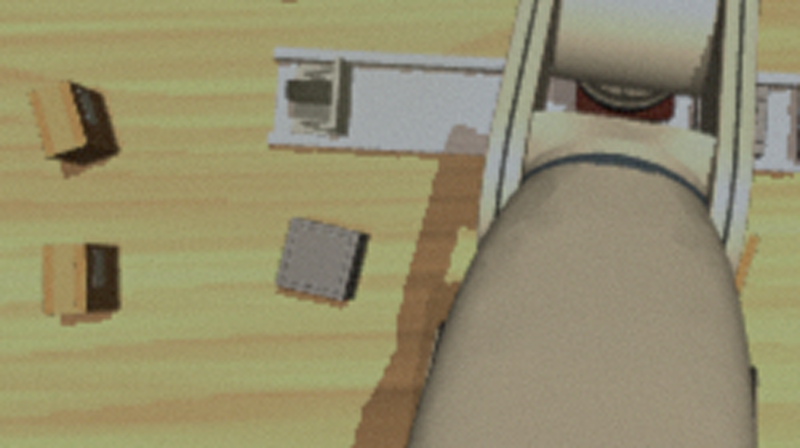

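```bash
python3 -m handwheel '[[[0,0,0.075],[-10,-14,0],1],[[0,0,0.075],[-18,-24,0],1],[[0,0,0],[-25,-30,0],1],[[0,0,0],[-25,-31,0],1],[[0,0,0],[-25,-31,0],1],[[0,0,0],[-25,-31,0],1],[[0,0,0],[-24,-29,0],1],[[0,0,0],[-14,-17,0],1],[[0,0,0],[-4,-5,0],1],[[0,0,0],[0,0,0],1]]'
python3 -c "
from h import *
move((450,174,85),-13.5)"
```

```text
t: 45.0
ee_pos: [441.1, 165.8, 140.2]
orientation: [3.112, -0.39, -0.039]
ft_force: [-0.1, -1.2, -0.3]
width: 87.5
t 45.0 pos [441.1 165.8 140.2] yaw -14.3 F [-0.1 -1.2 -0.3] w 87.5 q6 0.57
shift now-axes [  7.9 -10.6  54.9] turn [ 0.008  0.024 -0.014] shift after turn [  6.7 -10.   55.2]
```

```bash
python3 -m handwheel '[[[0.008,0.024,-0.014],[6.7,-10,0],1],[[0,0,0],[0,0,0],1],[[0,0,0],[0,0,12],1],[[0,0,0],[0,0,14],1],[[0,0,0],[0,0,14],1],[[0,0,0],[0,0,8],1],[[0,0,0],[0,0,3],1],[[0,0,0],[0,0,0],1],[[0,0,0],[0,0,0],1],[[0,0,0],[0,0,0],1]]'
python3 -c "
from h import *
move((450,174,32),-13.5)
s=shot('side');save(s,'i2.png',(230,80,330,180),6)"
```

```text
t: 45.83
ee_pos: [457.4, 168.0, 85.3]
orientation: [3.118, -0.38, 0.008]
ft_force: [0.3, 0.6, 0.8]
width: 87.7
t 45.83 pos [457.4 168.   85.3] yaw -13.9 F [0.3 0.6 0.8] w 87.7 q6 0.57
shift now-axes [-8.9 -4.  53.2] turn [-0.    -0.005 -0.007] shift after turn [-8.6 -4.1 53.3]
```

View pics/i2.png

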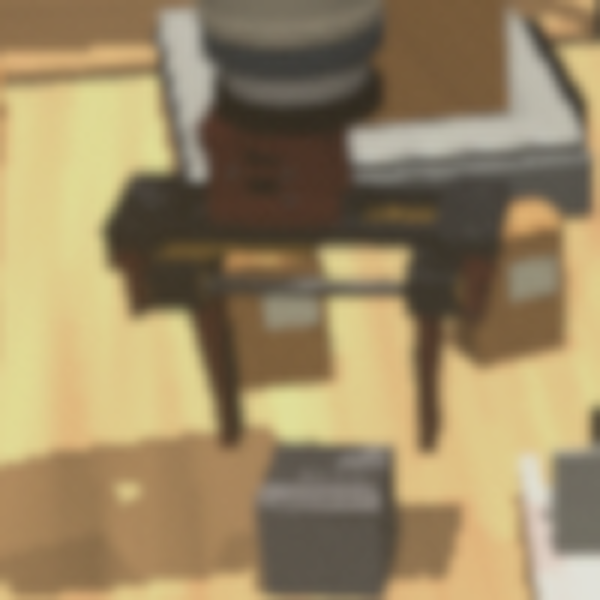

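```bash
python3 -m handwheel '[[[0,-0.005,-0.007],[-8.6,-4.1,0],1],[[0,0,0],[0,0,0],1],[[0,0,0],[0,0,10],1],[[0,0,0],[0,0,12],1],[[0,0,0],[0,0,12],1],[[0,0,0],[0,0,8],1],[[0,0,0],[0,0,4],1],[[0,0,0],[0,0,0],1],[[0,0,0],[0,0,0],1],[[0,0,0],[0,0,0],1]]'
python3 -c "
from h import *
move((450,174,32),-13.5)
s=shot('side');save(s,'i3.png',(230,80,330,180),6)"
```

```text
t: 46.72
ee_pos: [450.5, 176.5, 38.0]
orientation: [-3.118, 0.363, -0.007]
ft_force: [-0.4, -0.1, -0.8]
width: 87.5
t 46.72 pos [450.5 176.5  38. ] yaw -13.3 F [-0.4 -0.1 -0.8] w 87.5 q6 0.58
shift now-axes [0.1 2.6 6. ] turn [-0.003 -0.004  0.004] shift after turn [0.1 2.5 6. ]
```

View pics/i3.png

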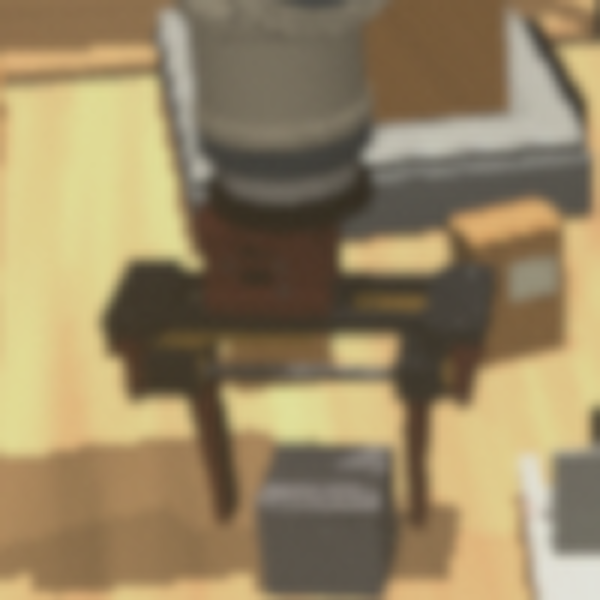

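Squeeze once here, then open and rise.

```bash
python3 -m handwheel '[[[0,0,0],[0,2.5,5],0],[[0,0,0],[0,0,0],0],[[0,0,0],[0,0,0],0],[[0,0,0],[0,0,0],0],[[0,0,0],[0,0,0],0],[[0,0,0],[0,0,0],0],[[0,0,0],[0,0,0],0],[[0,0,0],[0,0,0],0],[[0,0,0],[0,0,0],1],[[0,0,0],[0,0,0],1]]'
python3 -m handwheel '[[[0,0,0],[0,0,0],1],[[0,0,0],[0,0,0],1],[[0,0,0],[0,0,-15],1],[[0,0,0],[0,0,-18],1],[[0,0,0],[0,0,-15],1],[[0,0,0],[0,0,-3],1],[[0,0,-0.12],[0,0,0],1],[[0,0,-0.12],[0,0,0],1],[[0,0,-0.12],[0,0,0],1],[[0,0,-0.12],[0,0,0],1]]'
python3 -c "
from h import *
move((450,174,32),76.6)"
```

```text
t: 47.6
ee_pos: [451.2, 174.1, 34.2]
orientation: [-3.116, 0.363, -0.012]
ft_force: [-0.3, 0.5, -0.0]
width: 70.1
t: 48.43
ee_pos: [450.3, 173.9, 86.1]
orientation: [-3.112, -0.412, -0.013]
ft_force: [0.1, -0.7, -0.5]
width: 88.0
t 48.43 pos [450.3 173.9  86.1] yaw 15.1 F [ 0.1 -0.7 -0.5] w 88.0 q6 0.08
shift now-axes [-0.7 -0.1 54.1] turn [ 0.003 -0.008 -1.074] shift after turn [ 0.1 -0.3 54.1]
```

```bash
python3 -m handwheel '[[[0,0,-0.12],[0,0,0],1],[[0,0,-0.12],[0,0,0],1],[[0,0,-0.12],[0,0,0],1],[[0,0,-0.12],[0,0,0],1],[[0,0,-0.12],[0,0,0],1],[[0,0,-0.12],[0,0,0],1],[[0,0,-0.12],[0,0,0],1],[[0,0,-0.1],[0,0,0],1],[[0,0,-0.04],[0,0,0],1],[[0,0,0],[0,0,0],1]]'
python3 -c "
from h import *
move((450.5,174,32),76.6)"
```

```text
t: 49.27
ee_pos: [448.3, 173.2, 81.1]
orientation: [2.508, 1.891, 0.007]
ft_force: [-0.1, 0.7, -0.1]
width: 88.0
t 49.27 pos [448.3 173.2  81.1] yaw 74.0 F [-0.1  0.7 -0.1] w 88.0 q6 -0.95
shift now-axes [ 1.2  1.7 49.1] turn [ 0.004 -0.003 -0.045] shift after turn [ 1.3  1.9 49.1]
```

```bash
python3 -m handwheel '[[[0.004,-0.003,-0.045],[1.3,1.9,0],1],[[0,0,0],[0,0,0],1],[[0,0,0],[0,0,8],1],[[0,0,0],[0,0,10],1],[[0,0,0],[0,0,12],1],[[0,0,0],[0,0,8],1],[[0,0,0],[0,0,5],1],[[0,0,0],[0,0,2],1],[[0,0,0],[0,0,0],1],[[0,0,0],[0,0,0],1]]'
python3 -c "
from h import *
move((450.5,174,32),76.6)"
```

```text
t: 50.1
ee_pos: [448.4, 173.2, 28.9]
orientation: [-2.475, -1.933, 0.006]
ft_force: [-0.3, 0.4, -0.8]
width: 87.8
t 50.1 pos [448.4 173.2  28.9] yaw 76.0 F [-0.3  0.4 -0.8] w 87.8 q6 -0.98
shift now-axes [ 1.3  1.8 -3.1] turn [-0.004  0.002 -0.011] shift after turn [ 1.2  1.8 -3.1]
```

```bash
python3 -m handwheel '[[[-0.004,0.002,-0.011],[1.2,1.8,-2],1],[[0,0,0],[0,0,0],0],[[0,0,0],[0,0,0],0],[[0,0,0],[0,0,0],0],[[0,0,0],[0,0,0],0],[[0,0,0],[0,0,0],0],[[0,0,0],[0,0,0],0],[[0,0,0],[0,0,0],0],[[0,0,0],[0,0,0],0],[[0,0,0],[0,0,0],0]]'
python3 -m handwheel '[[[0,0,0],[0,0,-10],0],[[0,0,0],[0,0,-18],0],[[0,0,0],[0,0,-22],0],[[0,0,0],[0,0,-22],0],[[0,0,0],[0,0,-20],0],[[0,0,0],[0,0,-14],0],[[0,0,0.12],[0,0,0],0],[[0,0,0.12],[0,0,0],0],[[0,0,0.12],[0,0,0],0],[[0,0,0.12],[0,0,0],0]]'
python3 -c "
from h import *
move((564.8,-186,140),40)"
```

```text
t: 50.93
ee_pos: [451.9, 174.5, 33.0]
orientation: [2.463, 1.947, 0.007]
ft_force: [0.4, -0.1, -1.1]
width: 59.8
t: 51.77
ee_pos: [450.5, 174.0, 150.0]
orientation: [2.866, 1.284, 0.008]
ft_force: [-1.1, -0.5, -0.5]
width: 60.0
t 51.77 pos [450.5 174.  150. ] yaw 48.3 F [-1.1 -0.5 -0.5] w 60.0 q6 -0.5
shift now-axes [-192.6  324.9   10.1] turn [ 0.002 -0.005  0.144] shift after turn [-143.9  349.2   10. ]
```

```bash
python3 -m handwheel '[[[0,0,0.08],[0,0,0],0],[[0,0,0.064],[-5,12,0],0],[[0,0,0],[-10,24,-1],0],[[0,0,0],[-14,35,-1],0],[[0,0,0],[-14,35,-1],0],[[0,0,0],[-14,35,-1],0],[[0,0,0],[-14,35,-1],0],[[0,0,0],[-14,35,-1],0],[[0,0,0],[-14,35,-1],0],[[0,0,0],[-14,35,-1],0]]'
python3 -c "
from h import *
move((564.8,-186,140),40)"
```

```text
t: 52.6
ee_pos: [542.8, -120.7, 166.0]
orientation: [-2.954, -1.069, -0.015]
ft_force: [1.1, 0.1, -0.2]
width: 60.3
t 52.6 pos [ 542.8 -120.7  166. ] yaw 39.8 F [ 1.1  0.1 -0.2] w 60.3 q6 -0.94
shift now-axes [-25.1  64.2  26. ] turn [ 0.003 -0.009 -0.004] shift after turn [-25.1  64.2  26. ]
```

```bash
python3 -m handwheel '[[[0,-0.009,0],[-10,26,2],0],[[0,0,0],[-8,20,4],0],[[0,0,0],[-4,10,6],0],[[0,0,0],[-1,2,6],0],[[0,0,0],[0,0,4],0],[[0,0,0],[0,0,0],0],[[0,0,0],[0,0,0],0],[[0,0,0],[0,0,0],0],[[0,0,0],[0,0,0],0],[[0,0,0],[0,0,0],0]]'
python3 -c "
from h import *
move((564.8,-186,130),40)"
```

```text
t: 53.43
ee_pos: [562.1, -185.0, 146.1]
orientation: [2.953, 1.063, 0.003]
ft_force: [0.5, -0.1, -0.3]
width: 59.8
t 53.43 pos [ 562.1 -185.   146.1] yaw 39.6 F [ 0.5 -0.1 -0.3] w 59.8 q6 -1.03
shift now-axes [ 1.4  2.4 16.1] turn [ 0.004 -0.    -0.007] shift after turn [ 1.4  2.5 16.1]
```

```bash
python3 -m handwheel '[[[0.004,0,-0.007],[1.4,2.5,0],0],[[0,0,0],[0,0,5],0],[[0,0,0],[0,0,6],0],[[0,0,0],[0,0,5],0],[[0,0,0],[0,0,2],0],[[0,0,0],[0,0,0],0],[[0,0,0],[0,0,0],0],[[0,0,0],[0,0,0],0],[[0,0,0],[0,0,0],0],[[0,0,0],[0,0,0],0]]'
python3 -c "
from h import *
s=shot('side');o,_=state();e=o['ee_pos']
MODELS['base'].append(circ(14.5,52))
MODELS['h']=[loop(box(60,60,0,e[2]+z)[1]) for z in (-33,24)]
overlay(s,[('base',(565,-186,-5)),('h',(e[0],e[1],40))],'i8.png',(300,160,400,280),6.6)
save(s,'i8b.png',(300,160,400,280),6.6)
move((564.8,-186,115),40)"
```

```text
t: 54.27
ee_pos: [565.2, -184.9, 126.1]
orientation: [-2.95, -1.077, -0.0]
ft_force: [0.2, -0.2, -0.2]
width: 60.1
t 54.32 pos [ 565.2 -184.9  126.2] yaw 40.1 F [-0.2  0.1 -1. ] w 59.4 q6 -1.04
shift now-axes [-1.   0.6 11.2] turn [-0.001 -0.     0.002] shift after turn [-1.   0.6 11.2]
```

View pics/i8.png

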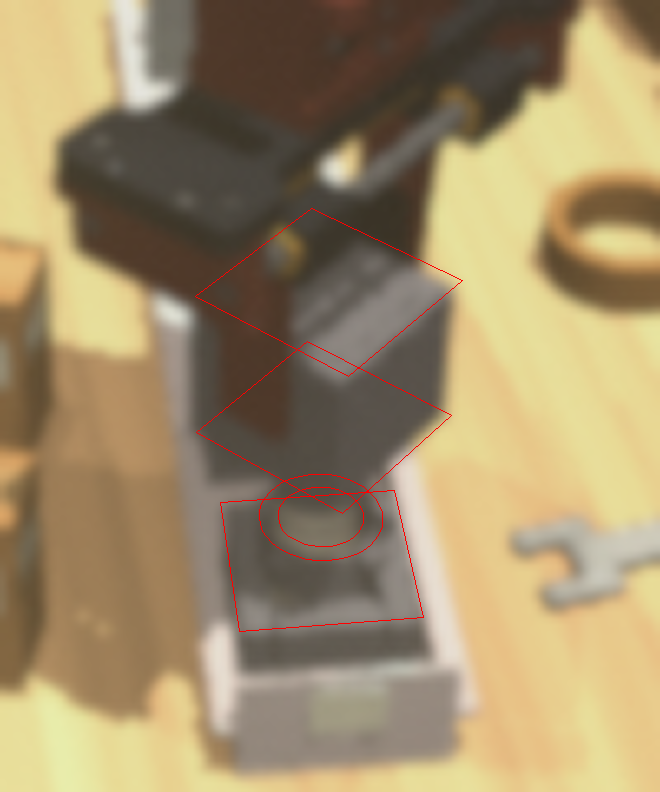

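View pics/i8b.png

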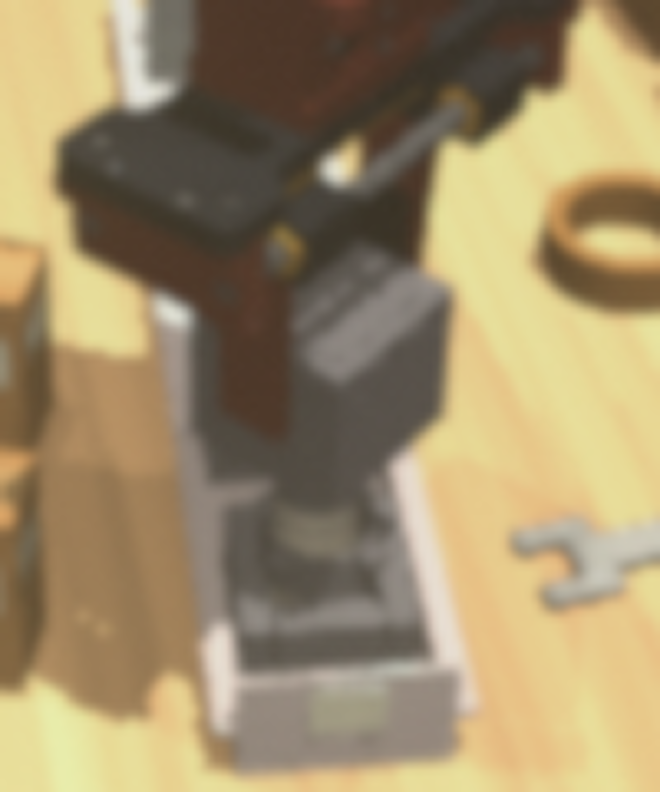

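```bash
python3 -m handwheel '[[[0,0,0],[-1.2,1.1,0],0],[[0,0,0],[0,0,0],0],[[0,0,0],[0,0,4],0],[[0,0,0],[0,0,5],0],[[0,0,0],[0,0,5],0],[[0,0,0],[0,0,4],0],[[0,0,0],[0,0,0],0],[[0,0,0],[0,0,0],0],[[0,0,0],[0,0,0],0],[[0,0,0],[0,0,0],0]]'
python3 -c "
from h import *
move((565,-186.5,65),40)"
```

```text
t: 55.15
ee_pos: [564.8, -186.7, 106.0]
orientation: [-2.95, -1.077, 0.0]
ft_force: [1.0, -0.1, -0.2]
width: 59.3
t 55.15 pos [ 564.8 -186.7  106. ] yaw 40.1 F [ 1.  -0.1 -0.2] w 59.3 q6 -1.04
shift now-axes [ 0.3  0.  41. ] turn [-0.001 -0.     0.002] shift after turn [ 0.3 -0.  41. ]
```

```bash
python3 -m handwheel '[[[0,0,0],[0,0,3],0],[[0,0,0],[0,0,4],0],[[0,0,0],[0,0,4],0],[[0,0,0],[0,0,4],0],[[0,0,0],[0,0,3],0],[[0,0,0],[0,0,0],0],[[0,0,0],[0,0,0],0],[[0,0,0],[0,0,0],0],[[0,0,0],[0,0,0],0],[[0,0,0],[0,0,0],0]]'
python3 -m handwheel '[[[0,0,0],[0,0,2],0],[[0,0,0],[0,0,2],0],[[0,0,0],[0,0,2],0],[[0,0,0],[0,0,2],0],[[0,0,0],[0,0,2],0],[[0,0,0],[0,0,0],0],[[0,0,0],[0,0,0],0],[[0,0,0],[0,0,0],0],[[0,0,0],[0,0,0],0],[[0,0,0],[0,0,0],0]]'
python3 -c "
from h import *
move((565,-186.5,65),40)"
```

```text
t: 55.98
ee_pos: [565.0, -186.7, 86.2]
orientation: [-2.95, -1.077, -0.0]
ft_force: [-0.9, 0.4, -1.3]
width: 59.7
t: 56.82
ee_pos: [565.3, -186.8, 75.4]
orientation: [-2.95, -1.078, -0.001]
ft_force: [0.5, 0.5, 0.6]
width: 60.0
t 56.82 pos [ 565.3 -186.8   75.4] yaw 40.1 F [0.5 0.5 0.6] w 60.0 q6 -1.04
shift now-axes [-0.  -0.4 10.4] turn [-0.    -0.001  0.002] shift after turn [-0.  -0.4 10.4]
```

```bash
python3 -m handwheel '[[[0,0,0],[0,0,2],0],[[0,0,0],[0,0,2],0],[[0,0,0],[0,0,2],0],[[0,0,0],[0,0,2],0],[[0,0,0],[0,0,2],0],[[0,0,0],[0,0,1.5],0],[[0,0,0],[0,0,1],0],[[0,0,0],[0,0,0],0],[[0,0,0],[0,0,0],0],[[0,0,0],[0,0,0],0]]'
python3 -c "
from h import *
move((565,-186.5,65),40)"
```

```text
t: 57.65
ee_pos: [565.9, -187.0, 65.2]
orientation: [2.951, 1.077, 0.003]
ft_force: [0.6, 0.2, -1.0]
width: 59.9
t 57.65 pos [ 565.9 -187.    65.2] yaw 40.1 F [ 0.6  0.2 -1. ] w 59.9 q6 -1.04
shift now-axes [-0.3 -1.   0.2] turn [ 0.001 -0.001  0.002] shift after turn [-0.3 -1.   0.2]
```

```bash
python3 -m handwheel '[[[0,0,0.08],[0,0,0.5],0],[[0,0,0.09],[0,0,0],0],[[0,0,0.09],[0,0,0],0],[[0,0,0.09],[0,0,0],0],[[0,0,0.09],[0,0,0],0],[[0,0,0.09],[0,0,0],0],[[0,0,0.09],[0,0,0],0],[[0,0,0.08],[0,0,0],0],[[0,0,0.06],[0,0,0],0],[[0,0,0],[0,0,0],0]]'
python3 -c "
from h import *
move((565,-186.5,65),-5)
s=shot('side');save(s,'i9.png',(290,160,400,270),6)"
```

```text
t: 58.48
ee_pos: [567.9, -188.9, 64.8]
orientation: [3.135, -0.149, 0.007]
ft_force: [-1.5, 0.9, 3.2]
width: 59.9
t 58.48 pos [ 567.9 -188.9   64.8] yaw -5.4 F [-1.5  0.9  3.2] w 59.9 q6 -0.24
shift now-axes [-3.1 -2.1 -0.2] turn [ 0.003 -0.005 -0.008] shift after turn [-3.1 -2.1 -0.2]
```

View pics/i9.png

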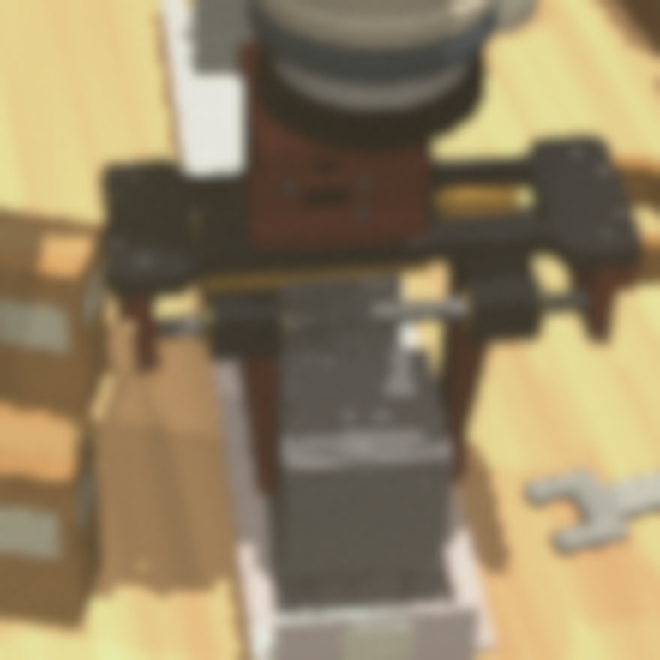

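```bash
python3 -m handwheel '[[[0,0,0],[0,0,0],1],[[0,0,0],[0,0,0],1],[[0,0,0],[0,0,0],1],[[0,0,0],[0,0,0],1],[[0,0,0],[0,0,-15],1],[[0,0,0],[0,0,-20],1],[[0,0,0],[0,0,-25],1],[[0,0,0],[0,0,-20],1],[[0,0,0],[0,0,-10],1],[[0,0,0],[0,0,0],1]]'
python3 -c "
from h import *
move((442,-174,160),-20)
"
```

```text
t: 59.37
ee_pos: [566.3, -188.0, 155.0]
orientation: [3.138, -0.13, 0.0]
ft_force: [0.7, 0.3, 0.7]
width: 87.9
t 59.37 pos [ 566.3 -188.   155. ] yaw -4.8 F [0.7 0.3 0.7] w 87.9 q6 -0.26
shift now-axes [-125.    -3.6   -5.1] turn [ 0.001 -0.     0.266] shift after turn [-121.5   29.4   -5. ]
```

```bash
python3 -m handwheel '[[[0,0,0.09],[0,0,0],1],[[0,0,0.09],[0,0,0],1],[[0,0,0.086],[0,0,0],1],[[0,0,0],[-16,4,0],1],[[0,0,0],[-26,6,0],1],[[0,0,0],[-28,7,0],1],[[0,0,0],[-24,6,0],1],[[0,0,0],[-14,3,0],1],[[0,0,0],[-4,1,0],1],[[0,0,0],[0,0,0],1]]'
python3 -c "
from h import *
move((442,-174.5,110),-20)
p=shot('top');save(p,'j1.png',(230,150,430,290),4)
print(fit([p],'capon',(573.2,-85,-5)),fit([p],'capon',(567,-188,-5)),fit([p],'base',(567,-188,-5)))"
```

```text
t: 60.2
ee_pos: [444.5, -171.5, 145.8]
orientation: [-3.09, 0.561, 0.01]
ft_force: [0.1, 0.4, 1.1]
width: 87.8
t 60.2 pos [ 444.5 -171.5  145.8] yaw -20.6 F [0.1 0.4 1.1] w 87.8 q6 -0.03
shift now-axes [-1.1  3.7 35.9] turn [ 0.001  0.007 -0.01 ] shift after turn [-1.3  3.7 35.8]
(array([575.45996771, -85.41119282,  -1.47078149]), np.float64(-3.4670169353485107)) (array([ 568.7387033 , -188.3538406 ,   -4.34812177]), np.float64(-3.5677621364593506)) (array([ 551.6445186 , -158.44382097,  -37.79063039]), np.float64(-3.9044995307922363))
```

View pics/j1.png

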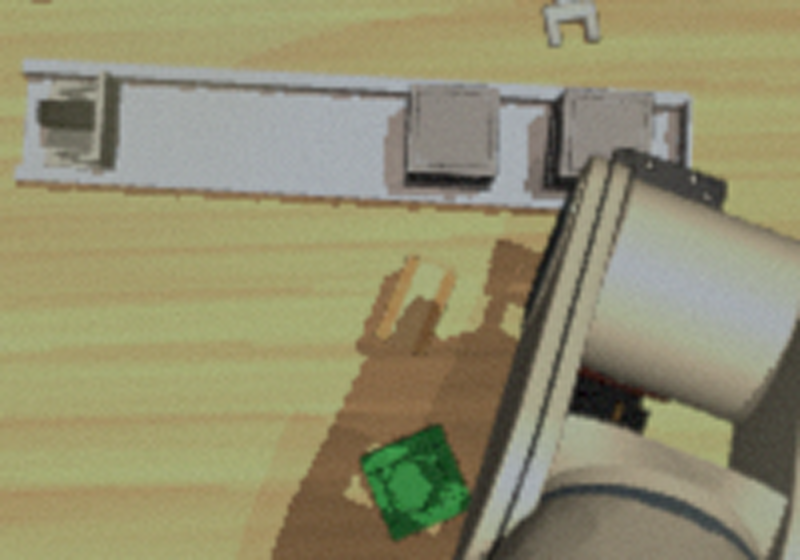

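```bash
python3 -m handwheel '[[[0,0.007,-0.01],[-1.3,3.7,0],1],[[0,0,0],[0,0,0],1],[[0,0,0],[0,0,10],1],[[0,0,0],[0,0,14],1],[[0,0,0],[0,0,8],1],[[0,0,0],[0,0,2],1],[[0,0,0],[0,0,0],1],[[0,0,0],[0,0,0],1],[[0,0,0],[0,0,0],1],[[0,0,0],[0,0,0],1]]'
python3 -c "
from h import *
move((442,-174.5,38),-20)
s=shot('side');save(s,'j2.png',(240,160,360,280),5)"
```

```text
t: 61.08
ee_pos: [448.7, -176.7, 108.5]
orientation: [3.093, -0.542, 0.009]
ft_force: [-0.2, -0.8, -0.1]
width: 87.6
t 61.08 pos [ 448.7 -176.7  108.5] yaw -19.9 F [-0.2 -0.8 -0.1] w 87.6 q6 -0.05
shift now-axes [-7.5  0.2 70.5] turn [ 0.001 -0.006  0.002] shift after turn [-7.1  0.3 70.5]
```

View pics/j2.png

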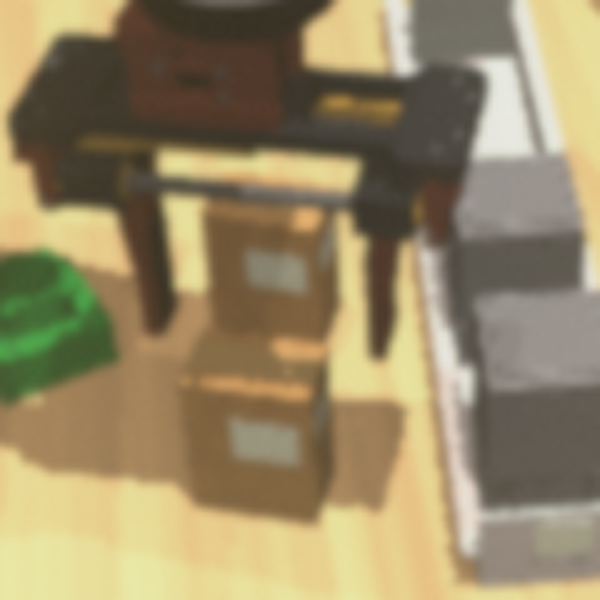

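```bash
python3 -m handwheel '[[[0,-0.006,0],[-7,0.3,0],1],[[0,0,0],[0,0,0],1],[[0,0,0],[0,0,8],1],[[0,0,0],[0,0,14],1],[[0,0,0],[0,0,16],1],[[0,0,0],[0,0,14],1],[[0,0,0],[0,0,8],1],[[0,0,0],[0,0,3],1],[[0,0,0],[0,0,0],1],[[0,0,0],[0,0,0],1]]'
python3 -c "
from h import *
move((442,-174.5,38),-20)"
```

```text
t: 61.97
ee_pos: [442.6, -175.0, 43.4]
orientation: [3.093, -0.542, 0.007]
ft_force: [0.0, 0.5, 0.3]
width: 87.6
t 61.97 pos [ 442.6 -175.    43.4] yaw -19.9 F [0.  0.5 0.3] w 87.6 q6 -0.05
shift now-axes [-0.7 -0.3  5.4] turn [ 0.001 -0.005  0.002] shift after turn [-0.7 -0.3  5.4]
```

```bash
python3 -m handwheel '[[[0,0,0],[-0.7,0,5],1],[[0,0,0],[0,0,0],0],[[0,0,0],[0,0,0],0],[[0,0,0],[0,0,0],0],[[0,0,0],[0,0,0],0],[[0,0,0],[0,0,0],0],[[0,0,0],[0,0,0],0],[[0,0,0],[0,0,0],0],[[0,0,0],[0,0,0],0],[[0,0,0],[0,0,0],0]]'
python3 -c "
from h import *
move((577.7,-30.6,150),-5)"
python3 -m handwheel '[[[0,0,0],[0,0,-10],0],[[0,0,0],[0,0,-20],0],[[0,0,0],[0,0,-26],0],[[0,0,0],[0,0,-26],0],[[0,0,0],[0,0,-26],0],[[0,0,0],[0,0,-16],0],[[0,0,-0.09],[0,0,0],0],[[0,0,-0.09],[0,0,0],0],[[0,0,-0.08],[0,0,0],0],[[0,0,0],[0,0,0],0]]'
python3 -c "
from h import *
move((577.7,-30.6,150),-5)"
```

```text
t: 62.8
ee_pos: [443.0, -175.2, 40.1]
orientation: [3.092, -0.542, 0.013]
ft_force: [0.5, -0.0, -1.2]
width: 58.3
t 62.8 pos [ 443.  -175.2   40.1] yaw -19.9 F [ 0.5 -0.  -1.2] w 58.3 q6 -0.05
shift now-axes [  78.4 -181.7 -109.4] turn [ 0.002 -0.008 -0.26 ] shift after turn [ 121.6 -155.8 -109.9]
t: 63.63
ee_pos: [441.1, -174.3, 176.0]
orientation: [3.135, -0.119, 0.014]
ft_force: [0.5, -0.2, -1.4]
width: 58.1
t 63.63 pos [ 441.1 -174.3  176. ] yaw -4.3 F [ 0.5 -0.2 -1.4] w 58.1 q6 -0.32
shift now-axes [ 125.1 -153.8   26.5] turn [ 0.004 -0.009  0.011] shift after turn [ 123.6 -155.1   26. ]
```

```bash
python3 -m handwheel '[[[0.004,-0.009,0.011],[12,-15,0],0],[[0,0,0],[22,-28,0],0],[[0,0,0],[24,-30,0],0],[[0,0,0],[24,-30,0],0],[[0,0,0],[22,-27,0],0],[[0,0,0],[12,-15,4],0],[[0,0,0],[4,-5,6],0],[[0,0,0],[0,0,8],0],[[0,0,0],[0,0,6],0],[[0,0,0],[0,0,0],0]]'
python3 -c "
from h import *
move((577.7,-30.6,130),-5)"
```

```text
t: 64.47
ee_pos: [576.5, -31.0, 152.8]
orientation: [3.137, -0.178, -0.003]
ft_force: [-0.1, -1.0, -1.9]
width: 58.0
t 64.47 pos [576.5 -31.  152.8] yaw -6.5 F [-0.1 -1.  -1.9] w 58.0 q6 0.04
shift now-axes [ 1.2 -0.5 22.8] turn [ 0.     0.002 -0.026] shift after turn [ 1.1 -0.5 22.8]
```

Now above the tray; lower toward TCP 44 (bottom at 4), in two goes.

```bash
python3 -m handwheel '[[[0,0.002,-0.026],[1,-0.5,0],0],[[0,0,0],[0,0,10],0],[[0,0,0],[0,0,16],0],[[0,0,0],[0,0,18],0],[[0,0,0],[0,0,14],0],[[0,0,0],[0,0,8],0],[[0,0,0],[0,0,3],0],[[0,0,0],[0,0,0],0],[[0,0,0],[0,0,0],0],[[0,0,0],[0,0,0],0]]'
python3 -c "
from h import *
move((577.7,-30.6,44),-5)
s=shot('side');save(s,'j3.png',(290,130,390,230),6)"
```

```text
t: 65.3
ee_pos: [569.3, -39.1, 78.1]
orientation: [3.136, -0.163, -0.01]
ft_force: [0.8, 0.3, -3.2]
width: 58.2
t 65.3 pos [569.3 -39.1  78.1] yaw -6.0 F [ 0.8  0.3 -3.2] w 58.2 q6 0.02
shift now-axes [ 7.7 -9.4 34. ] turn [ 0.001  0.007 -0.017] shift after turn [ 7.6 -9.2 34.1]
```

View pics/j3.png

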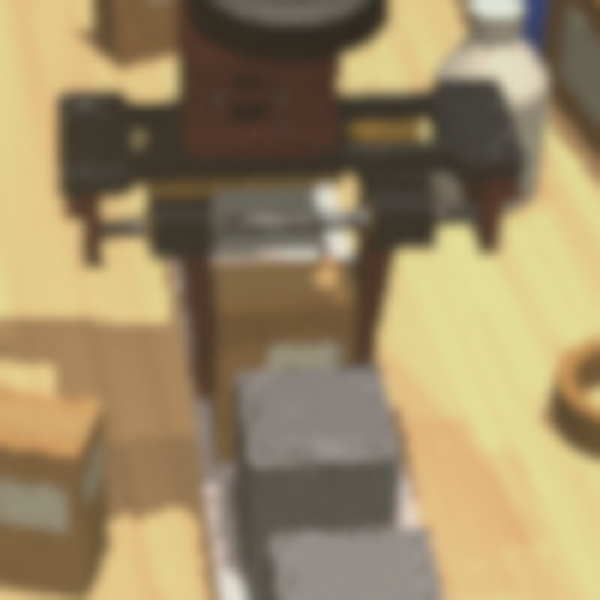

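```bash
python3 -m handwheel '[[[0.001,0.007,-0.017],[7.6,-9.4,0],0],[[0,0,0],[0,0,0],0],[[0,0,0],[0,0,0],0],[[0,0,0],[0,0,0],0],[[0,0,0],[0,0,0],0],[[0,0,0],[0,0,0],0],[[0,0,0],[0,0,0],0],[[0,0,0],[0,0,0],0],[[0,0,0],[0,0,0],0],[[0,0,0],[0,0,0],0]]'
python3 -c "
from h import *
move((577.7,-30.6,44),-5)"
```

```text
t: 66.18
ee_pos: [580.7, -29.3, 80.8]
orientation: [3.138, -0.132, 0.01]
ft_force: [-0.5, -1.2, -1.4]
width: 58.0
t 66.18 pos [580.7 -29.3  80.8] yaw -4.8 F [-0.5 -1.2 -1.4] w 58.0 q6 0.01
shift now-axes [-3.1  1.6 36.8] turn [ 0.    -0.006  0.003] shift after turn [-2.9  1.6 36.8]
```

```bash
python3 -m handwheel '[[[0,-0.006,0.003],[-2.5,1,3],0],[[0,0,0],[0,0,5],0],[[0,0,0],[0,0,5],0],[[0,0,0],[0,0,5],0],[[0,0,0],[0,0,3],0],[[0,0,0],[0,0,0],0],[[0,0,0],[0,0,0],0],[[0,0,0],[0,0,0],0],[[0,0,0],[0,0,0],0],[[0,0,0],[0,0,0],0]]'
python3 -c "
from h import *
move((577.7,-30.6,44),-5)"
```

```text
t: 67.02
ee_pos: [577.2, -30.3, 56.5]
orientation: [3.138, -0.138, -0.004]
ft_force: [0.2, 0.1, -1.0]
width: 58.1
t 67.02 pos [577.2 -30.3  56.5] yaw -5.0 F [ 0.2  0.1 -1. ] w 58.1 q6 0.02
shift now-axes [ 0.5  0.2 12.5] turn [ 0.     0.002 -0.001] shift after turn [ 0.5  0.2 12.5]
```

```bash
python3 -m handwheel '[[[0,0,0],[0,0,3],0],[[0,0,0],[0,0,3],0],[[0,0,0],[0,0,3],0],[[0,0,0],[0,0,2],0],[[0,0,0],[0,0,0],0],[[0,0,0],[0,0,0],0],[[0,0,0],[0,0,0],0],[[0,0,0],[0,0,0],0],[[0,0,0],[0,0,0],0],[[0,0,0],[0,0,0],0]]'
python3 -m handwheel '[[[0,0,0],[0,0,0],1],[[0,0,0],[0,0,0],1],[[0,0,0],[0,0,0],1],[[0,0,0],[0,0,0],1],[[0,0,0],[0,0,-15],1],[[0,0,0],[0,0,-20],1],[[0,0,0],[0,0,-28],1],[[0,0,0],[0,0,-28],1],[[0,0,0],[0,0,-10],1],[[0,0,0],[0,0,0],1]]'
python3 -c "
from h import *
move((459,-58,150),-23)
s=shot('side');save(s,'j4.png',(290,130,390,230),6)"
```

```text
t: 67.85
ee_pos: [577.7, -30.4, 44.9]
orientation: [3.138, -0.138, -0.002]
ft_force: [-0.4, -0.4, -1.3]
width: 58.0
t: 68.68
ee_pos: [577.4, -30.3, 149.3]
orientation: [3.138, -0.138, -0.004]
ft_force: [0.8, 0.4, -0.8]
width: 87.6
t 68.68 pos [577.4 -30.3 149.3] yaw -5.0 F [ 0.8  0.4 -0.8] w 87.6 q6 0.02
shift now-axes [-115.5   37.9   -0.4] turn [0.001 0.003 0.314] shift after turn [-98.2  71.7  -0.7]
```

View pics/j4.png

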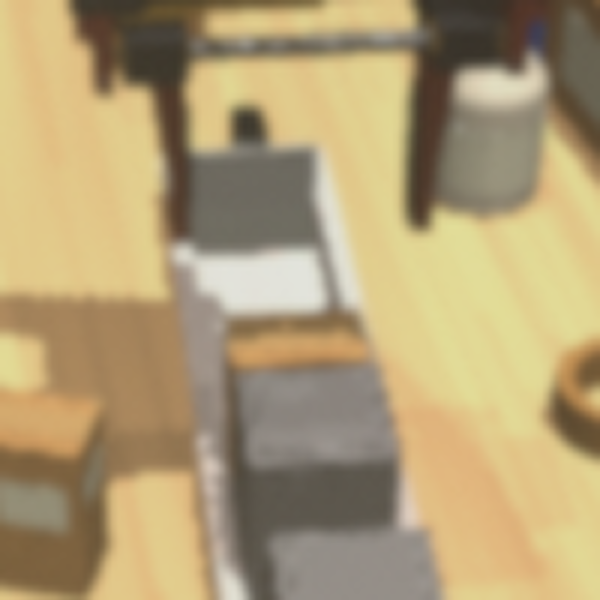

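```bash
python3 -m handwheel '[[[0,0,0.1],[0,0,0],1],[[0,0,0.11],[0,0,0],1],[[0,0,0.1],[0,0,0],1],[[0,0,0],[-16,12,0],1],[[0,0,0],[-24,17,0],1],[[0,0,0],[-24,17,0],1],[[0,0,0],[-18,14,0],1],[[0,0,0],[-8,6,0],1],[[0,0,0],[-2,1,0],1],[[0,0,0],[0,0,0],1]]'
python3 -m handwheel '[[[0,0,0],[0,0,5],1],[[0,0,0],[0,0,8],1],[[0,0,0],[0,0,10],1],[[0,0,0],[0,0,6],1],[[0,0,0],[0,0,2],1],[[0,0,0],[0,0,0],1],[[0,0,0],[0,0,0],1],[[0,0,0],[0,0,0],1],[[0,0,0],[0,0,0],1],[[0,0,0],[0,0,0],1]]'
python3 -c "
from h import *
move((459,-58,40),-23)
s=shot('side');save(s,'j5.png',(240,130,360,250),5)"
```

```text
t: 69.57
ee_pos: [455.7, -54.4, 135.4]
orientation: [3.073, -0.644, -0.031]
ft_force: [-0.3, 0.6, -0.1]
width: 88.0
t: 70.4
ee_pos: [462.4, -53.7, 100.5]
orientation: [3.074, -0.642, -0.024]
ft_force: [-0.0, 0.2, -0.2]
width: 87.9
t 70.4 pos [462.4 -53.7 100.5] yaw -23.6 F [-0.   0.2 -0.2] w 87.9 q6 0.27
shift now-axes [-0.5  5.1 60.5] turn [ 0.004  0.014 -0.01 ] shift after turn [-1.5  5.3 60.5]
```

View pics/j5.png

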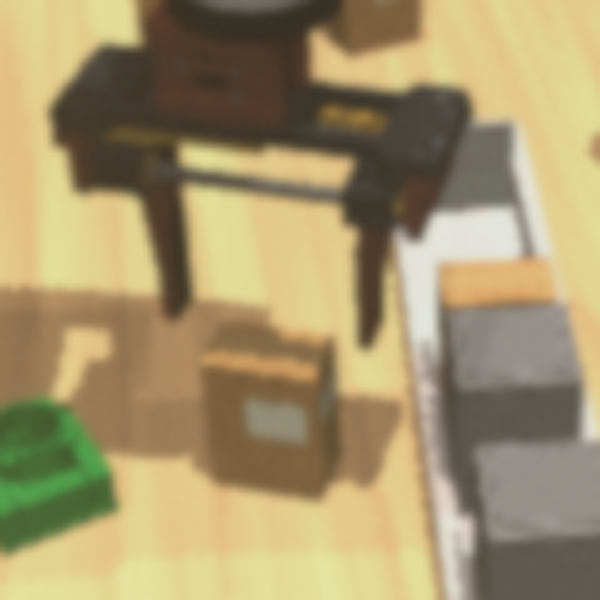

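```bash
python3 -m handwheel '[[[0.004,0.014,-0.01],[-1.5,5.3,0],1],[[0,0,0],[0,0,0],1],[[0,0,0],[0,0,0],1],[[0,0,0],[0,0,8],1],[[0,0,0],[0,0,14],1],[[0,0,0],[0,0,14],1],[[0,0,0],[0,0,12],1],[[0,0,0],[0,0,6],1],[[0,0,0],[0,0,0],1],[[0,0,0],[0,0,0],1]]'
python3 -c "
from h import *
move((459,-58,40),-23)"
```

```text
t: 71.28
ee_pos: [459.5, -59.0, 44.1]
orientation: [-3.078, 0.626, -0.008]
ft_force: [-0.5, 0.4, -0.1]
width: 87.7
t 71.28 pos [459.5 -59.   44.1] yaw -23.0 F [-0.5  0.4 -0.1] w 87.7 q6 0.25
shift now-axes [-0.9 -0.7  4.1] turn [-0.001 -0.005 -0.   ] shift after turn [-0.9 -0.7  4.1]
```

```bash
python3 -m handwheel '[[[0,-0.004,0],[-0.9,-0.7,3.5],1],[[0,0,0],[0,0,0],0],[[0,0,0],[0,0,0],0],[[0,0,0],[0,0,0],0],[[0,0,0],[0,0,0],0],[[0,0,0],[0,0,0],0],[[0,0,0],[0,0,0],0],[[0,0,0],[0,0,0],0],[[0,0,0],[0,0,0],0],[[0,0,0],[0,0,0],0]]'
python3 -m handwheel '[[[0,0,0],[0,0,-10],0],[[0,0,0],[0,0,-20],0],[[0,0,0],[0,0,-26],0],[[0,0,0],[0,0,-26],0],[[0,0,0],[0,0,-18],0],[[0,0,-0.1],[0,0,-6],0],[[0,0,-0.11],[0,0,0],0],[[0,0,-0.1],[0,0,0],0],[[0,0,0],[0,0,0],0],[[0,0,0],[0,0,0],0]]'
python3 -c "
from h import *
move((581.5,13.2,140),-5)"
```

```text
t: 72.12
ee_pos: [460.0, -57.9, 42.2]
orientation: [-3.077, 0.626, -0.006]
ft_force: [0.3, 0.8, -1.1]
width: 57.9
t: 72.95
ee_pos: [458.4, -57.8, 158.8]
orientation: [-3.138, 0.127, -0.007]
ft_force: [-0.8, 0.1, -2.1]
width: 58.1
t 72.95 pos [458.4 -57.8 158.8] yaw -4.6 F [-0.8  0.1 -2.1] w 58.1 q6 -0.07
shift now-axes [116.9 -80.7  19.4] turn [-0.001 -0.005  0.006] shift after turn [116.5 -81.5  18.8]
```

```bash
python3 -m handwheel '[[[0,-0.005,0.006],[14,-10,0],0],[[0,0,0],[22,-15,0],0],[[0,0,0],[24,-17,0],0],[[0,0,0],[24,-16,0],0],[[0,0,0],[16,-11,0],0],[[0,0,0],[8,-6,0],0],[[0,0,0],[2,-2,0],0],[[0,0,0],[0,0,0],0],[[0,0,0],[0,0,0],0],[[0,0,0],[0,0,0],0]]'
python3 -c "
from h import *
move((581.5,14.5,140),-5)"
```

```text
t: 73.78
ee_pos: [573.6, 10.6, 157.1]
orientation: [-3.136, 0.179, 0.016]
ft_force: [-0.6, -0.4, -1.6]
width: 58.1
t 73.78 pos [573.6  10.6 157.1] yaw -6.5 F [-0.6 -0.4 -1.6] w 58.1 q6 0.11
shift now-axes [ 7.6 -4.8 17.1] turn [ 0.     0.01  -0.027] shift after turn [ 7.5 -4.6 17.1]
```

```bash
python3 -m handwheel '[[[0,0.01,-0.027],[7.5,-4.6,0],0],[[0,0,0],[0,0,0],0],[[0,0,0],[0,0,0],0],[[0,0,0],[0,0,4],0],[[0,0,0],[0,0,6],0],[[0,0,0],[0,0,4],0],[[0,0,0],[0,0,0],0],[[0,0,0],[0,0,0],0],[[0,0,0],[0,0,0],0],[[0,0,0],[0,0,0],0]]'
python3 -c "
from h import *
move((581.5,14.5,46),-5)"
```

```text
t: 74.62
ee_pos: [579.0, 12.6, 141.1]
orientation: [3.138, -0.137, -0.003]
ft_force: [-0.2, 0.5, -1.8]
width: 58.1
t 74.62 pos [579.   12.6 141.1] yaw -5.0 F [-0.2  0.5 -1.8] w 58.1 q6 0.09
shift now-axes [ 2.6 -2.2 95.1] turn [ 0.001  0.002 -0.   ] shift after turn [ 2.4 -2.1 95.1]
```

```bash
python3 -m handwheel '[[[0,0.002,0],[2.4,-2.1,0],0],[[0,0,0],[0,0,0],0],[[0,0,0],[0,0,8],0],[[0,0,0],[0,0,12],0],[[0,0,0],[0,0,14],0],[[0,0,0],[0,0,14],0],[[0,0,0],[0,0,10],0],[[0,0,0],[0,0,4],0],[[0,0,0],[0,0,0],0],[[0,0,0],[0,0,0],0]]'
python3 -c "
from h import *
move((581.5,14.5,46),-5)"
```

```text
t: 75.45
ee_pos: [581.8, 14.8, 72.7]
orientation: [3.138, -0.137, 0.0]
ft_force: [1.4, -0.0, -1.6]
width: 58.2
t 75.45 pos [581.8  14.8  72.7] yaw -5.0 F [ 1.4 -0.  -1.6] w 58.2 q6 0.09
shift now-axes [-0.3  0.3 26.7] turn [ 0.001 -0.     0.   ] shift after turn [-0.3  0.4 26.7]
```

Precise now. Finish lowering and release.

```bash
python3 -m handwheel '[[[0,0,0],[0,0,4],0],[[0,0,0],[0,0,6],0],[[0,0,0],[0,0,6],0],[[0,0,0],[0,0,5],0],[[0,0,0],[0,0,3],0],[[0,0,0],[0,0,1.5],0],[[0,0,0],[0,0,0],0],[[0,0,0],[0,0,0],0],[[0,0,0],[0,0,0],0],[[0,0,0],[0,0,0],0]]'
python3 -m handwheel '[[[0,0,0],[0,0,0],1],[[0,0,0],[0,0,0],1],[[0,0,0],[0,0,0],1],[[0,0,0],[0,0,0],1],[[0,0,0],[0,0,-15],1],[[0,0,0],[0,0,-20],1],[[0,0,0],[0,0,-28],1],[[0,0,0],[0,0,-28],1],[[0,0,0],[0,0,-10],1],[[0,0,0],[0,0,0],1]]'
python3 -c "
from h import *
move((442,379,150),0)
move((576,386.5,150),16.5)"
```

```text
t: 76.28
ee_pos: [583.5, 14.8, 46.4]
orientation: [3.138, -0.137, 0.006]
ft_force: [0.1, 0.8, -1.6]
width: 58.1
t: 77.12
ee_pos: [583.1, 14.9, 151.6]
orientation: [3.138, -0.137, 0.006]
ft_force: [-0.3, -0.8, -0.7]
width: 87.8
t 77.12 pos [583.1  14.9 151.6] yaw -5.0 F [-0.3 -0.8 -0.7] w 87.8 q6 0.09
shift now-axes [-172.3 -350.5    0.8] turn [ 0.001 -0.004 -0.087] shift after turn [-141.1 -364.1    1.6]
t 77.12 pos [583.1  14.9 151.6] yaw -5.0 F [-0.3 -0.8 -0.7] w 87.8 q6 0.09
shift now-axes [ -39.4 -369.6    1.3] turn [ 0.001 -0.003 -0.375] shift after turn [  98.7 -358.4    1.6]
```

```bash
python3 -m handwheel '[[[0,0,-0.09],[0,0,0],1],[[0,0,-0.1],[0,0,0],1],[[0,0,-0.1],[0,0,0],1],[[0,0,-0.09],[0,0,0],1],[[0,0,0],[5,-18,-2],1],[[0,0,0],[9,-34,-1],1],[[0,0,0],[10,-38,-1],1],[[0,0,0],[10,-38,-1],1],[[0,0,0],[10,-38,-1],1],[[0,0,0],[10,-38,-1],1]]'
python3 -c "
from h import *
move((575.5,386.5,150),17)"
```

```text
t: 77.95
ee_pos: [568.9, 224.8, 146.8]
orientation: [3.103, 0.47, -0.009]
ft_force: [0.7, -0.7, 0.2]
width: 87.5
t 77.95 pos [568.9 224.8 146.8] yaw 17.2 F [ 0.7 -0.7  0.2] w 87.5 q6 0.06
shift now-axes [  54.1 -152.5   -3.9] turn [0.003 0.006 0.004] shift after turn [  53.6 -152.7   -3.2]
```

```bash
python3 -m handwheel '[[[0,0.006,0.004],[12,-34,0],1],[[0,0,0],[12,-34,0],1],[[0,0,0],[11,-32,0],1],[[0,0,0],[8,-24,0],1],[[0,0,0],[5,-12,0],1],[[0,0,0],[2,-3,0],1],[[0,0,0],[0,0,0],1],[[0,0,0],[0,0,0],1],[[0,0,0],[0,0,0],1],[[0,0,0],[0,0,0],1]]'
python3 -c "
from h import *
move((575.5,386.5,105),17)"
```

```text
t: 78.78
ee_pos: [569.4, 381.3, 132.9]
orientation: [3.098, 0.471, -0.019]
ft_force: [-0.4, 0.8, -0.2]
width: 87.8
t 78.78 pos [569.4 381.3 132.9] yaw 17.3 F [-0.4  0.8 -0.2] w 87.8 q6 0.27
shift now-axes [ 7.7 -3.3 27.8] turn [0.006 0.013 0.005] shift after turn [ 7.3 -3.2 27.9]
```

```bash
python3 -m handwheel '[[[0.006,0.013,0.005],[7.3,-3.2,0],1],[[0,0,0],[0,0,0],1],[[0,0,0],[0,0,6],1],[[0,0,0],[0,0,9],1],[[0,0,0],[0,0,8],1],[[0,0,0],[0,0,2],1],[[0,0,0],[0,0,0],1],[[0,0,0],[0,0,0],1],[[0,0,0],[0,0,0],1],[[0,0,0],[0,0,0],1]]'
python3 -c "
from h import *
move((575.5,386.5,40),17)
s=shot('side');save(s,'k1.png',(270,70,370,170),6)"
```

```text
t: 79.62
ee_pos: [576.9, 382.6, 104.8]
orientation: [-3.108, -0.456, 0.0]
ft_force: [0.1, 0.5, 0.8]
width: 87.8
t 79.62 pos [576.9 382.6 104.8] yaw 16.7 F [0.1 0.5 0.8] w 87.8 q6 0.28
shift now-axes [-0.3 -4.1 64.8] turn [-0.     0.    -0.005] shift after turn [-0.3 -4.1 64.8]
```

View pics/k1.png

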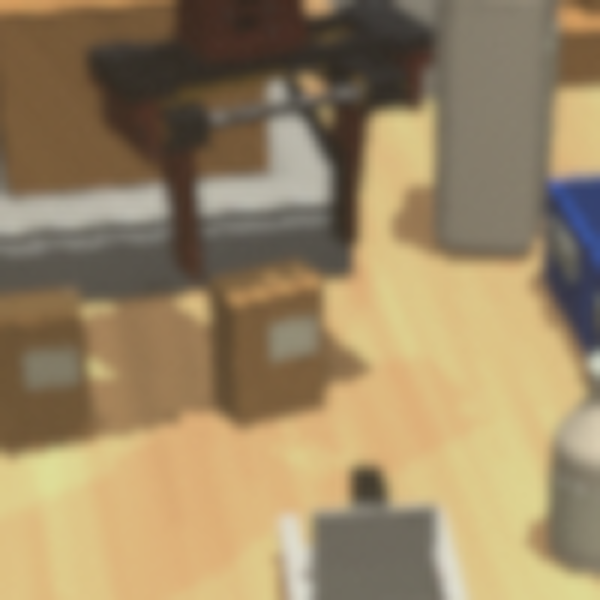

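```bash
python3 -m handwheel '[[[0,0,0],[-0.3,-4,0],1],[[0,0,0],[0,0,0],1],[[0,0,0],[0,0,8],1],[[0,0,0],[0,0,13],1],[[0,0,0],[0,0,14],1],[[0,0,0],[0,0,13],1],[[0,0,0],[0,0,9],1],[[0,0,0],[0,0,3],1],[[0,0,0],[0,0,0],1],[[0,0,0],[0,0,0],0]]'
python3 -m handwheel '[[[0,0,0],[0,0,0],0],[[0,0,0],[0,0,0],0],[[0,0,0],[0,0,0],0],[[0,0,0],[0,0,0],0],[[0,0,0],[0,0,0],0],[[0,0,0],[0,0,0],0],[[0,0,0],[0,0,0],0],[[0,0,0],[0,0,0],0],[[0,0,0],[0,0,0],0],[[0,0,0],[0,0,0],0]]'
python3 -c "
from h import *
move((585.7,58.6,150),-5)"
```

```text
t: 80.5
ee_pos: [574.4, 386.6, 36.8]
orientation: [3.108, 0.457, -0.003]
ft_force: [0.7, 0.3, 0.9]
width: 84.0
t: 81.33
ee_pos: [575.3, 387.0, 38.7]
orientation: [-3.108, -0.457, -0.001]
ft_force: [-0.3, 0.1, -1.9]
width: 57.7
t 81.33 pos [575.3 387.   38.7] yaw 16.7 F [-0.3  0.1 -1.9] w 57.7 q6 0.28
shift now-axes [ -84.4  317.5 -111.5] turn [-0.001 -0.     0.379] shift after turn [  39.   326.3 -111.3]
```

```bash
python3 -m handwheel '[[[0,0,0],[0,0,-10],0],[[0,0,0],[0,0,-20],0],[[0,0,0],[0,0,-28],0],[[0,0,0],[0,0,-28],0],[[0,0,0],[0,0,-22],0],[[0,0,0.09],[0,0,-8],0],[[0,0,0.1],[0,0,0],0],[[0,0,0.1],[0,0,0],0],[[0,0,0.09],[0,0,0],0],[[0,0,0],[0,0,0],0]]'
python3 -m handwheel '[[[0,0,0],[2,14,0],0],[[0,0,0],[3,26,0],0],[[0,0,0],[4,36,-1],0],[[0,0,0],[4,36,-1],0],[[0,0,0],[4,36,-1],0],[[0,0,0],[4,36,-1],0],[[0,0,0],[4,36,-1],0],[[0,0,0],[4,34,-1],0],[[0,0,0],[3,24,0],0],[[0,0,0],[1,12,0],0]]'
python3 -c "
from h import *
move((585.7,58.6,150),-5)"
```

```text
t: 82.17
ee_pos: [575.2, 387.0, 167.0]
orientation: [-3.135, 0.165, -0.003]
ft_force: [-0.1, 0.5, -2.3]
width: 58.0
t: 83.0
ee_pos: [578.3, 80.1, 174.6]
orientation: [-3.138, 0.106, -0.004]
ft_force: [0.1, -0.0, -1.9]
width: 57.9
t 83.0 pos [578.3  80.1 174.6] yaw -3.9 F [ 0.1 -0.  -1.9] w 57.9 q6 0.18
shift now-axes [ 8.8 21.  24.6] turn [-0.002 -0.003  0.02 ] shift after turn [ 9.2 20.8 24.6]
```

```bash
python3 -m handwheel '[[[0,-0.003,0.02],[5,10,0],0],[[0,0,0],[3,6,2],0],[[0,0,0],[1,2,6],0],[[0,0,0],[0,0,8],0],[[0,0,0],[0,0,8],0],[[0,0,0],[0,0,4],0],[[0,0,0],[0,0,0],0],[[0,0,0],[0,0,0],0],[[0,0,0],[0,0,0],0],[[0,0,0],[0,0,0],0]]'
python3 -c "
from h import *
move((585.7,58.6,140),-5)"
```

```text
t: 83.83
ee_pos: [584.5, 59.2, 142.4]
orientation: [-3.137, 0.128, 0.006]
ft_force: [-0.4, 0.5, -0.7]
width: 58.0
t 83.83 pos [584.5  59.2 142.4] yaw -4.7 F [-0.4  0.5 -0.7] w 58.0 q6 0.16
shift now-axes [1.3 0.5 2.3] turn [-0.001  0.004  0.006] shift after turn [1.2 0.5 2.4]
```

```bash
python3 -m handwheel '[[[0,0.004,0.006],[1.2,0.5,0],0],[[0,0,0],[0,0,0],0],[[0,0,0],[0,0,8],0],[[0,0,0],[0,0,13],0],[[0,0,0],[0,0,15],0],[[0,0,0],[0,0,15],0],[[0,0,0],[0,0,10],0],[[0,0,0],[0,0,4],0],[[0,0,0],[0,0,0],0],[[0,0,0],[0,0,0],0]]'
python3 -c "
from h import *
move((585.7,58.6,43),-5)
s=shot('side');save(s,'k2.png',(290,110,390,210),6)"
```

```text
t: 84.67
ee_pos: [587.9, 59.3, 75.1]
orientation: [-3.137, 0.138, -0.009]
ft_force: [-0.2, 0.6, -1.3]
width: 58.0
t 84.67 pos [587.9  59.3  75.1] yaw -5.0 F [-0.2  0.6 -1.3] w 58.0 q6 0.17
shift now-axes [-2.3  0.9 32.1] turn [-0.002 -0.006 -0.   ] shift after turn [-2.2  0.9 32.1]
```

View pics/k2.png

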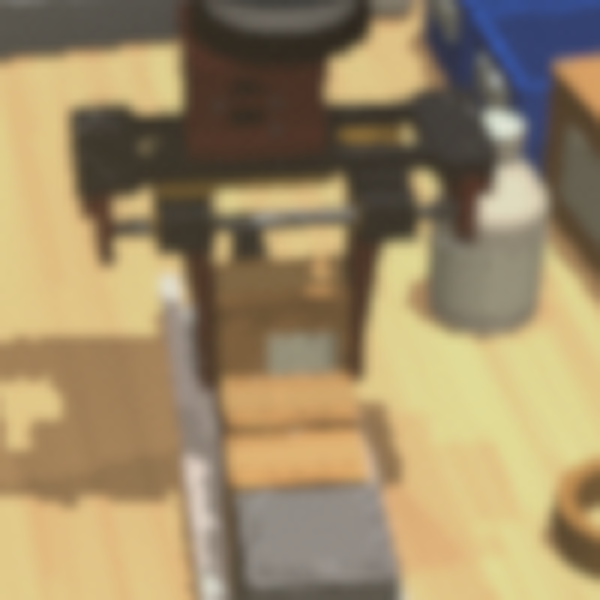

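```bash
python3 -m handwheel '[[[0,-0.006,0],[-2.2,0.5,0],0],[[0,0,0],[0,0,0],0],[[0,0,0],[0,0,5],0],[[0,0,0],[0,0,7],0],[[0,0,0],[0,0,7],0],[[0,0,0],[0,0,6],0],[[0,0,0],[0,0,3],0],[[0,0,0],[0,0,1],0],[[0,0,0],[0,0,0],0],[[0,0,0],[0,0,0],0]]'
python3 -c "
from h import *
move((585.7,58.6,43),-5)"
```

```text
t: 85.55
ee_pos: [587.1, 59.1, 45.1]
orientation: [-3.136, 0.138, -0.005]
ft_force: [-0.5, -0.7, -1.9]
width: 58.1
t 85.55 pos [587.1  59.1  45.1] yaw -5.0 F [-0.5 -0.7 -1.9] w 58.1 q6 0.16
shift now-axes [-1.3  0.6  2.1] turn [-0.003 -0.003 -0.001] shift after turn [-1.3  0.6  2.1]
```

```bash
python3 -m handwheel '[[[0,0,0],[0,0,1.5],0],[[0,0,0],[0,0,0],0],[[0,0,0],[0,0,0],1],[[0,0,0],[0,0,0],1],[[0,0,0],[0,0,0],1],[[0,0,0],[0,0,0],1],[[0,0,0],[0,0,-15],1],[[0,0,0],[0,0,-25],1],[[0,0,0],[0,0,-30],1],[[0,0,0],[0,0,-30],1]]'
python3 -c "
from h import *
move((442,379,150),1)"
```

```text
t: 86.38
ee_pos: [583.4, 58.6, 141.8]
orientation: [-3.137, 0.138, 0.011]
ft_force: [0.8, -0.3, -0.1]
width: 88.1
t 86.38 pos [583.4  58.6 141.8] yaw -5.0 F [ 0.8 -0.3 -0.1] w 88.1 q6 0.16
shift now-axes [-169.  -306.8   -6.6] turn [-0.002  0.007 -0.105] shift after turn [-135.8 -322.8   -8.2]
```

```bash
python3 -m handwheel '[[[0,0.007,-0.1],[0,0,-5],1],[[0,0,0],[-8,-18,-1],1],[[0,0,0],[-13,-32,0],1],[[0,0,0],[-15,-36,0],1],[[0,0,0],[-15,-36,0],1],[[0,0,0],[-15,-36,0],1],[[0,0,0],[-15,-36,0],1],[[0,0,0],[-15,-36,0],1],[[0,0,0],[-13,-32,0],1],[[0,0,0],[-7,-18,0],1]]'
python3 -c "
from h import *
move((442,379,150),1)"
```

```text
t: 87.22
ee_pos: [467.8, 344.8, 159.8]
orientation: [-3.136, -0.011, -0.039]
ft_force: [0.1, 0.6, 1.2]
width: 88.2
t 87.22 pos [467.8 344.8 159.8] yaw 0.4 F [0.1 0.6 1.2] w 88.2 q6 0.62
shift now-axes [-25.8 -34.3   9.4] turn [-0.005 -0.025 -0.01 ] shift after turn [-25.2 -34.6   9.8]
```

```bash
python3 -m handwheel '[[[-0.005,-0.025,-0.01],[-10,-14,0],1],[[0,0,0],[-8,-11,0],1],[[0,0,0],[-3,-4,4],1],[[0,0,0],[0,0,10],1],[[0,0,0],[0,0,14],1],[[0,0,0],[0,0,12],1],[[0,0,0],[0,0,5],1],[[0,0,0],[0,0,0],1],[[0,0,0],[0,0,0],1],[[0,0,0],[0,0,0],1]]'
python3 -c "
from h import *
move((442,379,40),1)
s=shot('side');save(s,'k3.png',(230,70,330,170),6)"
```

```text
t: 88.05
ee_pos: [444.4, 376.9, 111.6]
orientation: [-3.14, -0.036, -0.001]
ft_force: [-0.1, 0.8, -0.7]
width: 88.0
t 88.05 pos [444.4 376.9 111.6] yaw 1.3 F [-0.1  0.8 -0.7] w 88.0 q6 0.66
shift now-axes [-2.4 -2.  71.6] turn [-0.001 -0.001  0.005] shift after turn [-2.3 -2.1 71.6]
```

View pics/k3.png

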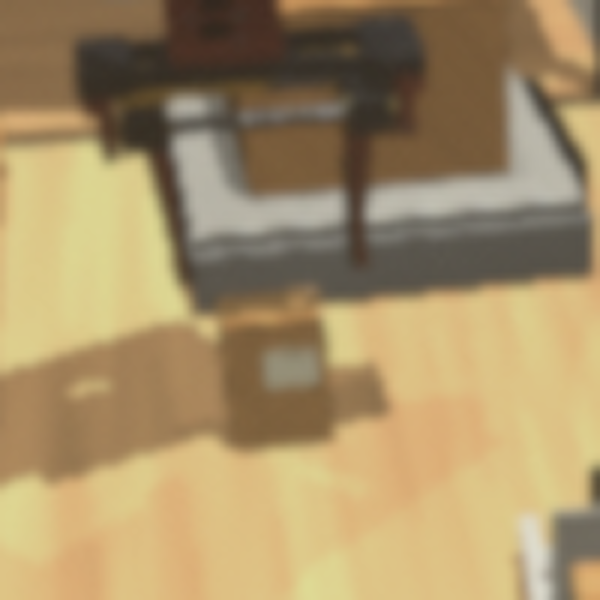

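```bash
python3 -m handwheel '[[[0,0,0.005],[-2.3,-2,0],1],[[0,0,0],[0,0,0],1],[[0,0,0],[0,0,8],1],[[0,0,0],[0,0,14],1],[[0,0,0],[0,0,16],1],[[0,0,0],[0,0,14],1],[[0,0,0],[0,0,9],1],[[0,0,0],[0,0,3],1],[[0,0,0],[0,0,0],1],[[0,0,0],[0,0,0],0]]'
python3 -m handwheel '[[[0,0,0],[0,0,0],0],[[0,0,0],[0,0,0],0],[[0,0,0],[0,0,0],0],[[0,0,0],[0,0,0],0],[[0,0,0],[0,0,0],0],[[0,0,0],[0,0,0],0],[[0,0,0],[0,0,0],0],[[0,0,0],[0,0,0],0],[[0,0,0],[0,0,0],0],[[0,0,0],[0,0,0],0]]'
python3 -c "
from h import *
move((589.2,102.6,150),-5)"
```

```text
t: 88.93
ee_pos: [444.4, 381.3, 47.0]
orientation: [-3.135, -0.027, -0.012]
ft_force: [-0.0, -0.0, 1.0]
width: 83.9
t: 89.77
ee_pos: [445.3, 382.0, 49.4]
orientation: [-3.133, -0.027, -0.016]
ft_force: [-0.0, -0.4, -2.1]
width: 58.2
t 89.77 pos [445.3 382.   49.4] yaw 1.0 F [-0.  -0.4 -2.1] w 58.2 q6 0.67
shift now-axes [ 140.1  281.  -101.6] turn [-0.009 -0.01   0.105] shift after turn [ 167.7  265.8 -100.6]
```

```bash
python3 -m handwheel '[[[0,0,0],[0,0,-10],0],[[0,0,0],[0,0,-20],0],[[0,0,0],[0,0,-28],0],[[0,0,0],[0,0,-28],0],[[0,0,0],[0,0,-24],0],[[0,0,0.1],[0,0,-8],0],[[0,0,0],[10,14,0],0],[[0,0,0],[18,28,0],0],[[0,0,0],[20,33,0],0],[[0,0,0],[20,33,0],0]]'
python3 -c "
from h import *
move((589.2,102.6,165),-5)"
```

```text
t: 90.6
ee_pos: [501.8, 270.2, 179.3]
orientation: [-3.127, 0.123, -0.019]
ft_force: [0.4, -0.1, -2.5]
width: 58.4
t 90.6 pos [501.8 270.2 179.3] yaw -4.5 F [ 0.4 -0.1 -2.5] w 58.4 q6 0.55
shift now-axes [100.1 160.5  13.4] turn [-0.013 -0.012  0.009] shift after turn [101.7 159.4  14.3]
```

```bash
python3 -m handwheel '[[[-0.013,-0.012,0.009],[18,29,0],0],[[0,0,0],[19,30,0],0],[[0,0,0],[19,30,0],0],[[0,0,0],[17,26,0],0],[[0,0,0],[10,15,0],0],[[0,0,0],[4,6,0],0],[[0,0,0],[0,0,0],0],[[0,0,0],[0,0,0],0],[[0,0,0],[0,0,0],0],[[0,0,0],[0,0,0],0]]'
python3 -c "
from h import *
move((589.2,102.6,150),-5)"
```

```text
t: 91.43
ee_pos: [580.8, 115.7, 185.9]
orientation: [-3.138, 0.146, -0.007]
ft_force: [-0.2, 0.2, -2.2]
width: 58.2
t 91.43 pos [580.8 115.7 185.9] yaw -5.3 F [-0.2  0.2 -2.2] w 58.2 q6 0.27
shift now-axes [ 9.4 12.3 36. ] turn [-0.001 -0.004 -0.006] shift after turn [ 9.5 12.3 35.9]
```

```bash
python3 -m handwheel '[[[0,-0.004,-0.006],[5.5,7,0],0],[[0,0,0],[4,5,0],0],[[0,0,0],[0,0,4],0],[[0,0,0],[0,0,8],0],[[0,0,0],[0,0,10],0],[[0,0,0],[0,0,6],0],[[0,0,0],[0,0,2],0],[[0,0,0],[0,0,0],0],[[0,0,0],[0,0,0],0],[[0,0,0],[0,0,0],0]]'
python3 -c "
from h import *
move((589.2,102.6,85),-5)"
```

```text
t: 92.27
ee_pos: [587.4, 105.4, 150.9]
orientation: [-3.139, 0.127, 0.007]
ft_force: [0.6, 0.1, -2.5]
width: 57.9
t 92.27 pos [587.4 105.4 150.9] yaw -4.6 F [ 0.6  0.1 -2.5] w 57.9 q6 0.24
shift now-axes [ 2.3  2.6 65.9] turn [-0.     0.004  0.007] shift after turn [ 2.   2.6 65.9]
```

```bash
python3 -m handwheel '[[[0,0.004,0.007],[2,2.6,0],0],[[0,0,0],[0,0,0],0],[[0,0,0],[0,0,8],0],[[0,0,0],[0,0,13],0],[[0,0,0],[0,0,15],0],[[0,0,0],[0,0,13],0],[[0,0,0],[0,0,10],0],[[0,0,0],[0,0,4],0],[[0,0,0],[0,0,0],0],[[0,0,0],[0,0,0],0]]'
python3 -c "
from h import *
move((589.2,102.6,53.4),-5)
s=shot('side');save(s,'k4.png',(290,110,390,210),6)"
```

```text
t: 93.1
ee_pos: [590.0, 102.2, 82.3]
orientation: [-3.138, 0.139, -0.003]
ft_force: [-0.1, -0.7, -0.8]
width: 58.3
t 93.1 pos [590.  102.2  82.3] yaw -5.1 F [-0.1 -0.7 -0.8] w 58.3 q6 0.24
shift now-axes [-0.9 -0.3 28.9] turn [-0.001 -0.002 -0.001] shift after turn [-0.9 -0.3 28.9]
```

View pics/k4.png

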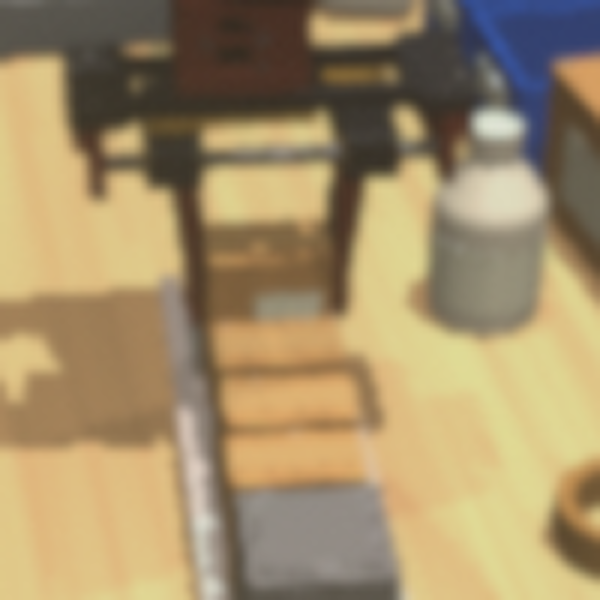

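```bash
python3 -m handwheel '[[[0,0,0],[-0.5,0,0],0],[[0,0,0],[0,0,5],0],[[0,0,0],[0,0,6],0],[[0,0,0],[0,0,6],0],[[0,0,0],[0,0,5],0],[[0,0,0],[0,0,3],0],[[0,0,0],[0,0,2],0],[[0,0,0],[0,0,1],0],[[0,0,0],[0,0,0],0],[[0,0,0],[0,0,0],0]]'
python3 -c "
from h import *
move((589.2,102.6,53.4),-5)"
```

```text
t: 93.98
ee_pos: [591.3, 102.6, 53.4]
orientation: [-3.137, 0.139, -0.01]
ft_force: [-0.5, 0.4, -1.6]
width: 58.5
t 93.98 pos [591.3 102.6  53.4] yaw -5.1 F [-0.5  0.4 -1.6] w 58.5 q6 0.24
shift now-axes [-2.   0.2  0. ] turn [-0.002 -0.006 -0.001] shift after turn [-2.   0.2  0. ]
```

```bash
python3 -m handwheel '[[[0,0,0],[0,0,0],1],[[0,0,0],[0,0,0],1],[[0,0,0],[0,0,0],1],[[0,0,0],[0,0,0],1],[[0,0,0],[0,0,-15],1],[[0,0,0],[0,0,-25],1],[[0,0,0],[0,0,-20],1],[[0,0,0],[0,0,-8],1],[[0,0,0],[0,0,0],1],[[0,0,0],[0,0,0],1]]'
python3 -c "
from h import *
for i in range(2):
    for n in('top','side'):
        p=shot(n)
        for q in('stop_handle','stop_face'):
            for r in ctrl.spot_point(p,q)[:1]: print(n,q,round(r['score'],2),toworld(p,r['position']).round(1))
    if n=='side': save(p,'k5.png',(280,110,400,260),5)
    else: pass
p=shot('top'); save(p,'k5t.png',(210,150,430,230),3.6)
move((596,181,110),-5)"
```

```text
t: 94.82
ee_pos: [591.8, 102.7, 125.3]
orientation: [-3.137, 0.139, -0.014]
ft_force: [1.3, -0.5, -0.1]
width: 87.6
side stop_handle 0.7 [ 724.5 -169.4    1.2]
side stop_face 0.53 [595.1 151.5  36. ]
side stop_handle 0.73 [724.5 198.   -2.7]
side stop_face 0.54 [599.1 151.1  35.9]
t 95.47 pos [591.5 102.6 124.9] yaw -5.1 F [ 0.4  0.3 -0.4] w 87.8 q6 0.24
shift now-axes [ -2.6 -78.4  15. ] turn [-0.002 -0.008 -0.001] shift after turn [ -2.4 -78.5  14.9]
```

View pics/k5.png

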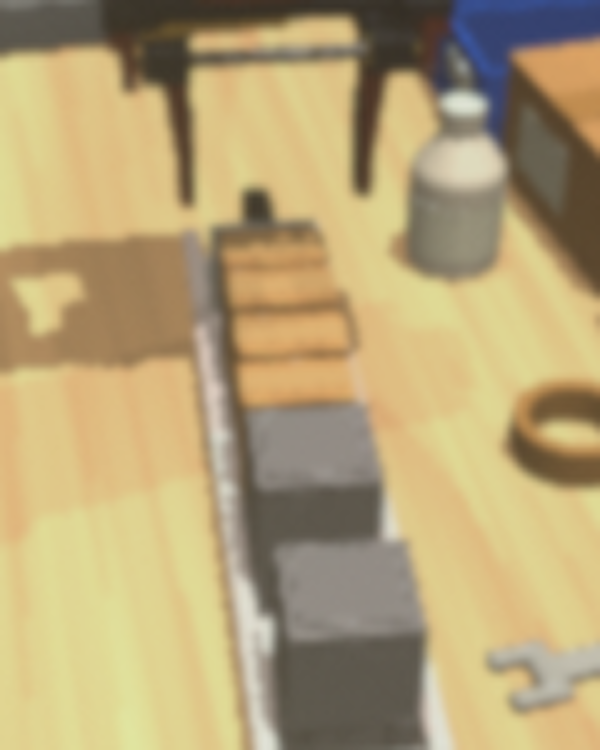

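View pics/k5t.png

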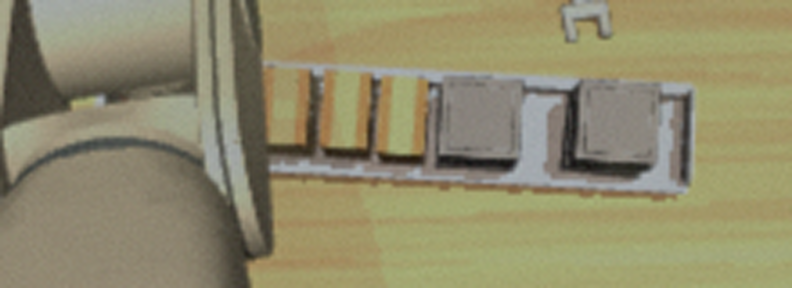

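```bash
python3 -m handwheel '[[[0,-0.008,0],[0,-12,0],1],[[0,0,0],[-0.5,-22,0],1],[[0,0,0],[-1,-22,0],1],[[0,0,0],[-0.5,-14,0],1],[[0,0,0],[0,-6,0],1],[[0,0,0],[0,-1,0],1],[[0,0,0],[0,0,0],1],[[0,0,0],[0,0,0],1],[[0,0,0],[0,0,0],1],[[0,0,0],[0,0,0],1]]'
python3 -c "
from h import *
move((596,180,57),-5)
p=shot('top'); save(p,'k6t.png',(210,150,430,230),3.6)"
```

```text
t: 96.3
ee_pos: [596.7, 184.1, 125.0]
orientation: [-3.137, 0.141, 0.004]
ft_force: [-0.0, 0.2, 0.5]
width: 88.1
t 96.3 pos [596.7 184.1 125. ] yaw -5.2 F [-0.   0.2  0.5] w 88.1 q6 0.37
shift now-axes [-0.2  4.2 68. ] turn [-0.002  0.003 -0.003] shift after turn [-0.3  4.1 68. ]
```

View pics/k6t.png

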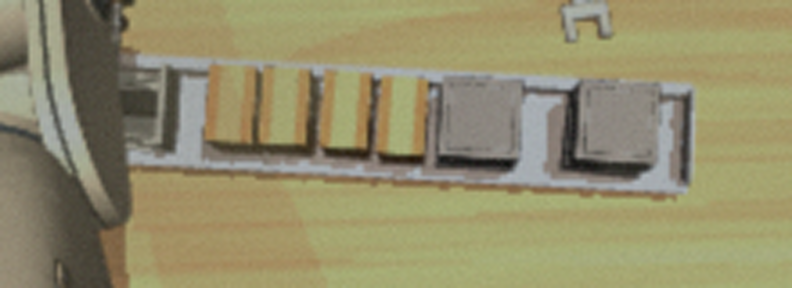

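```bash
python3 -m handwheel '[[[0,0.003,0],[-0.3,4,0],1],[[0,0,0],[0,0,0],1],[[0,0,0],[0,0,8],1],[[0,0,0],[0,0,14],1],[[0,0,0],[0,0,14],1],[[0,0,0],[0,0,13],1],[[0,0,0],[0,0,8],1],[[0,0,0],[0,0,4],1],[[0,0,0],[0,0,0],1],[[0,0,0],[0,0,0],1]]'
python3 -c "
from h import *
move((596,180,57),-5)
s=shot('side');save(s,'k7.png',(280,90,380,190),6)"
```

```text
t: 97.18
ee_pos: [596.3, 177.0, 59.3]
orientation: [-3.137, 0.147, -0.001]
ft_force: [-0.7, -0.1, 0.0]
width: 88.2
t 97.18 pos [596.3 177.   59.3] yaw -5.4 F [-0.7 -0.1  0. ] w 88.2 q6 0.36
shift now-axes [-0.5 -3.   2.3] turn [-0.001 -0.001 -0.006] shift after turn [-0.5 -3.   2.3]
```

View pics/k7.png

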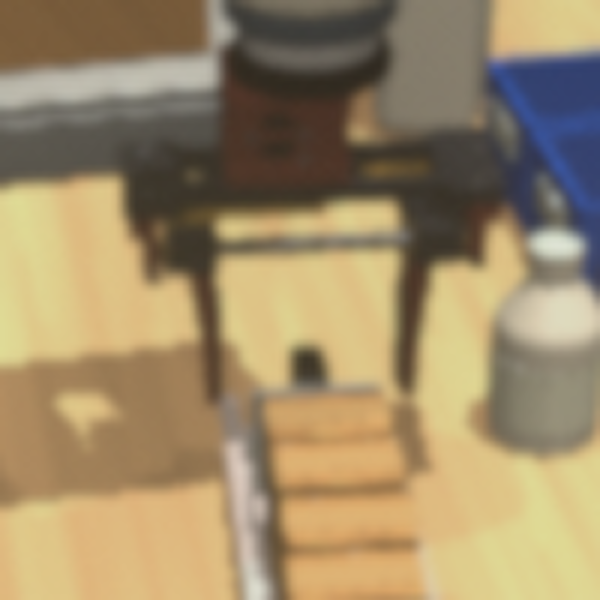

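```bash
python3 -m handwheel '[[[0,0,-0.006],[-0.5,-3,2],1],[[0,0,0],[0,0,0],0],[[0,0,0],[0,0,0],0],[[0,0,0],[0,0,0],0],[[0,0,0],[0,0,0],0],[[0,0,0],[0,0,0],0],[[0,0,0],[0,0,0],0],[[0,0,0],[0,0,0],0],[[0,0,0],[0,0,0],0],[[0,0,0],[0,0,0],0]]'
python3 -m handwheel '[[[0,0,0],[0,0,0],0],[[0,0,0],[0,0,0],0],[[0,0,0],[0,0,0],0],[[0,0,0],[0,0,0],0],[[0,0,0],[0,4,0],0],[[0,0,0],[0,6,0],0],[[0,0,0],[0,6,0],0],[[0,0,0],[0,4,0],0],[[0,0,0],[0,0,0],0],[[0,0,0],[0,0,0],0]]'
python3 -c "
from h import *
move((596-11,180-131,57),-5)"
```

```text
t: 98.07
ee_pos: [598.0, 181.1, 60.3]
orientation: [-3.136, 0.136, -0.009]
ft_force: [0.8, 0.4, 0.1]
width: 31.5
t: 98.9
ee_pos: [594.9, 159.8, 60.1]
orientation: [-3.135, 0.136, -0.006]
ft_force: [0.3, 2.0, 1.0]
width: 17.9
t 98.9 pos [594.9 159.8  60.1] yaw -5.0 F [0.3 2.  1. ] w 17.9 q6 0.33
shift now-axes [ -0.3 111.3   2.7] turn [-0.004 -0.003  0.001] shift after turn [ -0.2 111.3   3.1]
```

```bash
python3 -m handwheel '[[[0,0,0],[0,5,0],0],[[0,0,0],[0,7,0],0],[[0,0,0],[0,8,0],0],[[0,0,0],[0,8,0],0],[[0,0,0],[0,8,0],0],[[0,0,0],[0,8,0],0],[[0,0,0],[0,6,0],0],[[0,0,0],[0,4,0],0],[[0,0,0],[0,0,0],0],[[0,0,0],[0,0,0],0]]'
python3 -c "
from h import *
move((596-11,180-131,59),-5)
s=shot('side');save(s,'k8.png',(280,110,400,260),5)"
```

```text
t: 99.73
ee_pos: [590.5, 104.8, 60.1]
orientation: [-3.126, 0.14, -0.01]
ft_force: [0.5, 10.9, -1.0]
width: 17.4
t 99.73 pos [590.5 104.8  60.1] yaw -5.1 F [ 0.5 10.9 -1. ] w 17.4 q6 0.23
shift now-axes [-0.5 56.1  0.4] turn [-0.013 -0.006 -0.002] shift after turn [-0.6 56.   1.1]
```

View pics/k8.png

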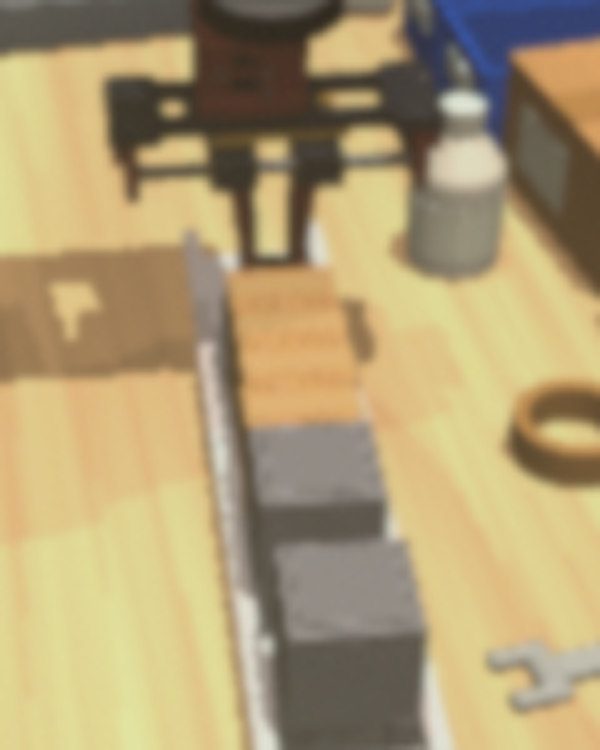

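Pushing the row now; 11 N. Continue in smaller steps.

```bash
python3 -m handwheel '[[[-0.01,-0.005,0],[0,4,0],0],[[0,0,0],[0,6,0],0],[[0,0,0],[0,6,0],0],[[0,0,0],[0,6,0],0],[[0,0,0],[0,6,0],0],[[0,0,0],[0,6,0],0],[[0,0,0],[0,4,0],0],[[0,0,0],[0,2,0],0],[[0,0,0],[0,0,0],0],[[0,0,0],[0,0,0],0]]'
python3 -c "
from h import *
move((596-11,180-131,59),-5)"
```

```text
t: 100.62
ee_pos: [587.7, 69.4, 60.2]
orientation: [-3.121, 0.142, -0.01]
ft_force: [0.6, 6.7, -0.6]
width: 18.0
t 100.62 pos [587.7  69.4  60.2] yaw -5.2 F [ 0.6  6.7 -0.6] w 18.0 q6 0.16
shift now-axes [-0.8 20.6  0.8] turn [-0.017 -0.006 -0.004] shift after turn [-0.9 20.6  1.2]
```

```bash
python3 -m handwheel '[[[-0.01,-0.005,0],[0,4,0],0],[[0,0,0],[0,4,0],0],[[0,0,0],[0,4,0],0],[[0,0,0],[0,4,0],0],[[0,0,0],[0,3,0],0],[[0,0,0],[0,2,0],0],[[0,0,0],[0,0,0],0],[[0,0,0],[0,0,0],0],[[0,0,0],[0,0,0],0],[[0,0,0],[0,0,0],0]]'
python3 -c "
from h import *
move((596-11,180-131,59),-5)
s=shot('side');save(s,'k9.png',(280,110,400,260),5)
p=shot('top'); save(p,'k9t.png',(210,150,430,230),3.6)"
```

```text
t: 101.45
ee_pos: [586.4, 53.7, 60.1]
orientation: [-3.118, 0.142, -0.009]
ft_force: [0.7, 5.6, -1.6]
width: 18.0
t 101.45 pos [586.4  53.7  60.1] yaw -5.2 F [ 0.7  5.6 -1.6] w 18.0 q6 0.13
shift now-axes [-1.   4.8  1. ] turn [-0.021 -0.005 -0.004] shift after turn [-1.   4.8  1.1]
```

View pics/k9.png

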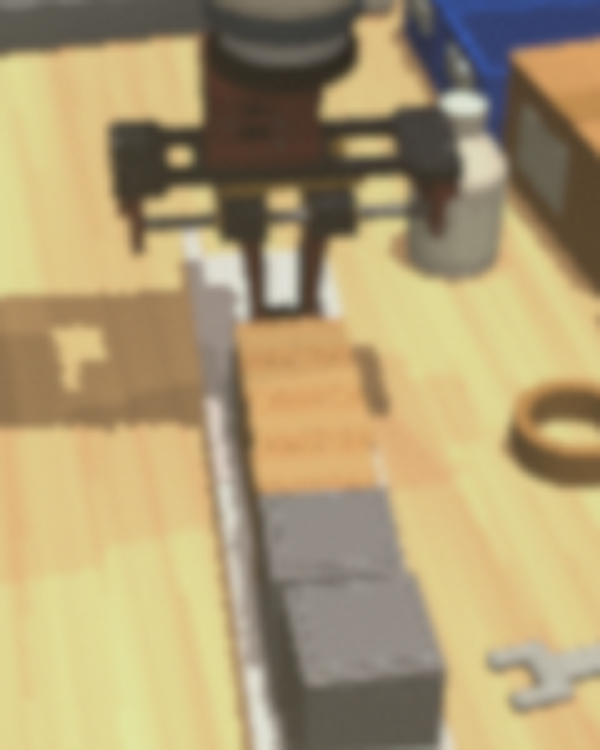

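View pics/k9t.png

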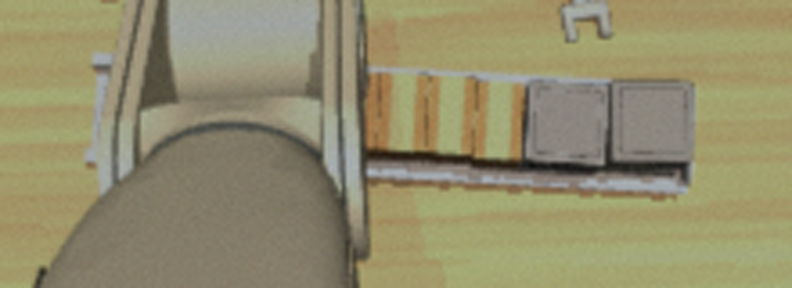

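```bash
python3 -m handwheel '[[[-0.01,0,0],[0,2,0],0],[[0,0,0],[0,2,0],0],[[0,0,0],[0,2,0],0],[[0,0,0],[0,2,0],0],[[0,0,0],[0,2,0],0],[[0,0,0],[0,2,0],0],[[0,0,0],[0,2,0],0],[[0,0,0],[0,2,0],0],[[0,0,0],[0,2,0],0],[[0,0,0],[0,2,0],0]]'
python3 -c "
from h import *
move((596-11,180-131,59),-5)"
```

```text
t: 102.38
ee_pos: [585.8, 46.5, 60.2]
orientation: [-3.105, 0.148, -0.017]
ft_force: [0.9, 18.0, -2.2]
width: 18.0
t 102.38 pos [585.8  46.5  60.2] yaw -5.5 F [ 0.9 18.  -2.2] w 18.0 q6 0.1
shift now-axes [-1.  -2.3  1.2] turn [-0.034 -0.01  -0.008] shift after turn [-1.  -2.4  1.2]
```

```bash
python3 -m handwheel '[[[-0.02,0,0],[0,3,0],0],[[0,0,0],[0,4,0],0],[[0,0,0],[0,4,0],0],[[0,0,0],[0,4,0],0],[[0,0,0],[0,4,0],0],[[0,0,0],[0,4,0],0],[[0,0,0],[0,0,0],0],[[0,0,0],[0,0,0],0],[[0,0,0],[0,0,0],0],[[0,0,0],[0,0,0],0]]'
python3 -c "
from h import *
move((596-11,180-131,59),-5)"
```

```text
t: 103.22
ee_pos: [585.7, 45.8, 60.2]
orientation: [-3.093, 0.153, -0.026]
ft_force: [1.1, 9.2, -1.0]
width: 18.0
t 103.22 pos [585.7  45.8  60.2] yaw -5.7 F [ 1.1  9.2 -1. ] w 18.0 q6 0.08
shift now-axes [-1.1 -3.1  1.3] turn [-0.046 -0.015 -0.011] shift after turn [-1.  -3.1  1.2]
```

```bash
python3 -m handwheel '[[[0,0,0],[0,0,0],1],[[0,0,0],[0,0,0],1],[[0,0,0],[0,0,0],1],[[0,0,0],[0,0,0],1],[[0,0,0],[0,0,0],1],[[0,0,0],[0,0,-10],1],[[0,0,0],[0,0,-20],1],[[0,0,0],[0,0,-30],1],[[0,0,0],[0,0,-30],1],[[0,0,0],[0,0,-20],1]]'
python3 -m handwheel '[[[0,0,0],[0,-15,-10],1],[[0,0,0],[0,-25,-10],1],[[0,0,0],[0,-30,-10],1],[[0,0,0],[0,-35,0],1],[[0,0,0],[0,-35,0],1],[[0,0,0],[0,-35,0],1],[[0,0,0],[0,-35,0],1],[[0,0,0],[0,-30,0],1],[[0,0,0],[0,-15,0],1],[[0,0,0],[0,0,0],1]]'
python3 -c "
from h import *
p=shot('top'); save(p,'m1.png',(210,150,430,230),3.6)
s=shot('side');save(s,'m1s.png',(280,130,400,280),5)
print(state()[0]['ee_pos'])"
```

```text
t: 104.05
ee_pos: [579.0, 36.4, 170.6]
orientation: [-3.096, 0.161, -0.006]
ft_force: [0.2, 0.7, 0.4]
width: 80.9
t: 104.88
ee_pos: [610.2, 296.5, 230.9]
orientation: [-3.092, 0.171, -0.035]
ft_force: [0.5, -0.6, -0.5]
width: 88.0
[609.84105046 293.64259637 230.30298283]
```

View pics/m1.png

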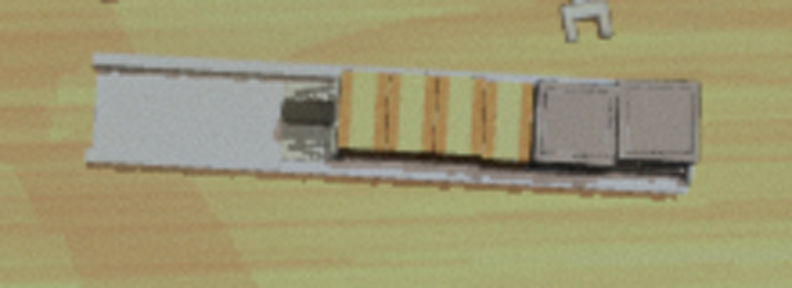

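View pics/m1s.png

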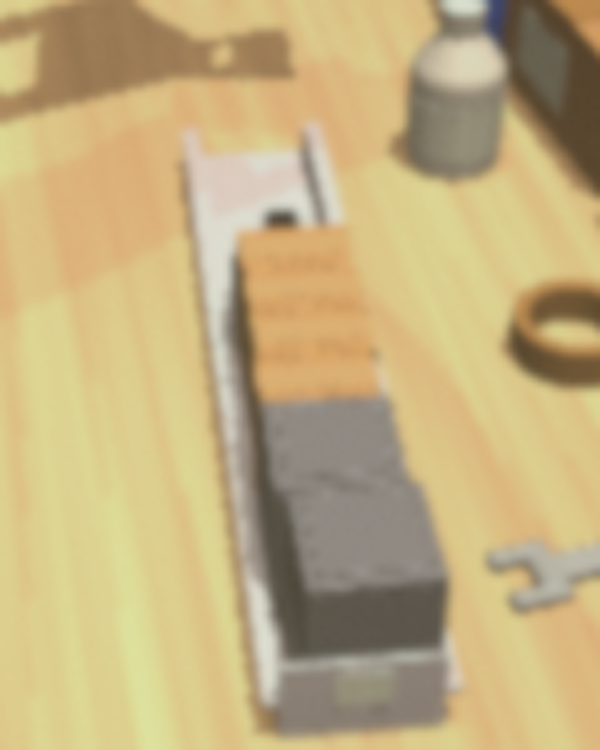

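Run:
```python
from h import *
tp=shot('top');sd=shot('side')
u=np.array([np.sin(np.radians(4.9)),np.cos(np.radians(4.9))]);W=np.array([559.5,-249.])
for z,nm in((89,'q89.png'),):
    im=ortho(tp,z,530,620,-280,60,s=2.3); cv2.imwrite('pics/'+nm,im[...,::-1])
its=[]
for m,al in(("capon",31),("capon",93),("cartont",142),("cartont",178),("cartont",214),("cartont",250)):
    c=W+u*al; its.append((m,(c[0],c[1],-4.9)))
    for n,p in(("top",tp),("side",sd)):
        f,_=fit([p],m,(c[0],c[1],-4.9)); print(m,al,n,f.round(1),"along",(u@(f[:2]-W)).round(1),"across",((f[:2]-W)@[u[1],-u[0]]).round(1))
overlay(tp,its,'q1.png',(290,150,420,220),6); overlay(sd,its,'q2.png',(300,160,380,270),6)
for n,p in(("top",tp),("side",sd)):
    for q in("stop_face","stop_handle","tray_wall","base1_c","cap1_c","cap2_c","carton1_c","carton2_c","bearing","tin","flask","taperoll","spanner"):
        for r in ctrl.spot_point(p,q)[:1]:
            w=toworld(p,r['position']); print(n,q,round(r['score'],2),w.round(1),"along",(u@(w[:2]-W)).round(1))
```

```text
capon 31 top [ 556.8 -210.8   -4.8] along 37.8 across -5.9
capon 31 side [ 565.7 -222.1   -3. ] along 27.4 across 3.9
capon 93 top [ 569.3 -152.    -4.7] along 97.5 across 1.5
capon 93 side [ 566.1 -159.5   -5.4] along 89.7 across -1.1
cartont 142 top [573.3 -98.8  -9. ] along 150.9 across 0.9
cartont 142 side [ 570.6 -105.2  -10.7] along 144.2 across -1.2
cartont 178 top [568.7 -61.   -5.9] along 188.1 across -6.9
cartont 178 side [573.1 -79.6  -9.7] along 169.9 across -0.9
cartont 214 top [570.7 -42.7  -1.8] along 206.5 across -6.4
cartont 214 side [568.2 -42.2 -13. ] along 206.8 across -9.0
cartont 250 top [582.4  -7.9  -1.5] along 242.2 across 2.3
cartont 250 side [576.8  -2.1  -9.9] along 247.4 across -3.8
top stop_face 0.85 [585.8  21.8  36.7] along 272.0
top stop_handle 0.68 [586.4  49.   58.9] along 299.2
top tray_wall 0.86 [ 563.3 -249.     3.8] along 0.4
top base1_c 0.6 [ 564.7 -219.    20.5] along 30.3
top cap1_c 0.72 [ 565.5 -215.1   64.4] along 34.2
top cap2_c 0.83 [ 567.2 -160.9   59.7] along 88.4
top carton1_c 0.7 [ 5.833e+02 -1.000e-01  4.570e+01] along 250.0
top cart
[... 269 characters left out ...]
ace 0.54 [581.3  15.9  34.5] along 265.8
side stop_handle 0.39 [582.   45.7  55.2] along 295.6
side tray_wall 0.71 [ 5.634e+02 -2.452e+02  1.000e-01] along 4.1
side base1_c 0.5 [ 562.8 -214.3   15.2] along 34.9
side cap1_c 0.76 [ 566.1 -214.9   59. ] along 34.6
side cap2_c 0.81 [ 568.2 -154.9   64.1] along 94.5
side carton1_c 0.66 [ 568.3 -386.7   -2. ] along -136.4
side carton2_c 0.83 [ 571.5 -106.4   43. ] along 143.1
side bearing 0.67 [ 570.5 -387.3   -1.6] along -136.8
side tin 0.82 [ 432.1 -391.3   -1. ] along -152.7
side flask 0.91 [7.198e+02 1.987e+02 4.000e-01] along 459.8
side taperoll 0.93 [737.1  -9.   -1. ] along 254.2
side spanner 0.22 [7.245e+02 1.969e+02 7.000e-01] along 458.4
```

View pics/q1.png

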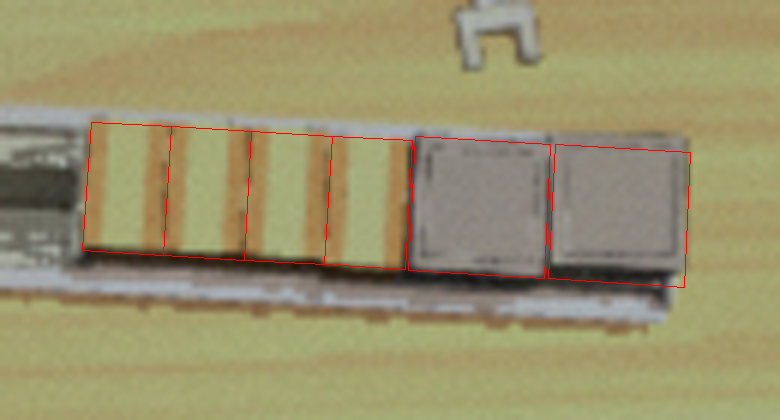

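View pics/q2.png

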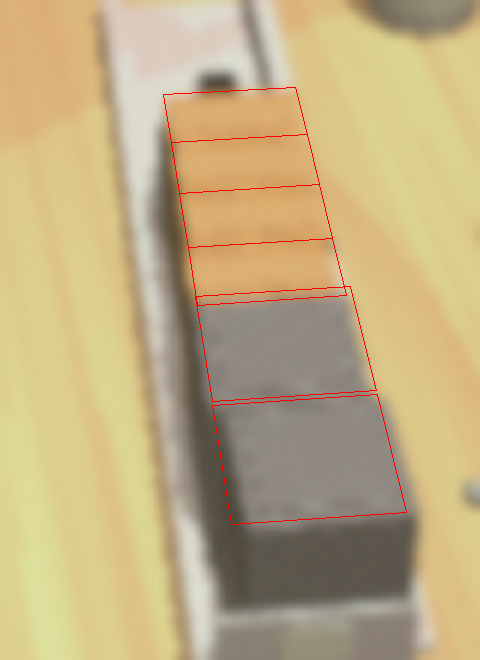

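Run:
```python
from h import *
ps=[shot('top') for _ in range(4)]
p=dict(ps[-1]); p["pixels"]=np.mean([q["pixels"] for q in ps],0).astype(np.uint8)
im=ortho(p,89,525,615,-260,-110,s=5); cv2.imwrite('pics/q89.png',im[...,::-1])
```

```text
(no output)
```

View pics/q89.png

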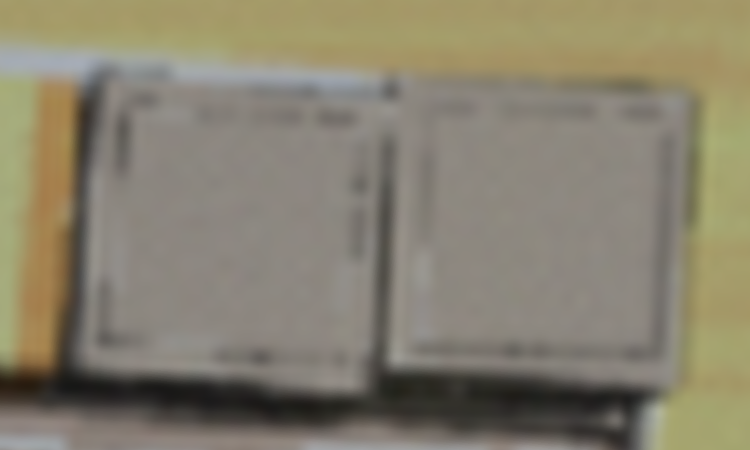

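```bash
python3 -c "
from h import *
o,_=state();print(o['t'],o['ee_pos'],o['ft_force'])
print(ctrl.close_job())"
```

```text
106.5833 [610.10903866 293.77936903 230.09338307] [-0.28716283 -0.0926914   0.03661606]
the job is handed in; nothing more can be done
None
```

The order is assembled and handed in at 106.6 s of the 210 s; no verdict comes back, so what follows is from my own last pictures.

**What I did:** Both inner canisters are nested in the two grey lower halves. Both caps went on at 45° and were twisted into line. All four cartons stand in the tray, and I pushed the stop up until the row would not move further. At the last nudge it gave under 1 mm, with about 18 N on it before that. The arm is parked clear of everything.

**Last checks, top and side pictures:**
- **Row:** it matches a drawn model of a gap-free row to about 1 pixel (2.7 mm), except that cap 1 sits slightly sideways. Two network readings put the stop face 266 and 272 mm from the end wall, against 268 mm expected.
- **Caps:** they sit at about -2.8° and -4° against the tray's -4.9°, well inside the 9° allowed. Both appear right down on the feet.
- **Bystanders:** bearing, tin, flask, tape roll and spanner read where they were at the start, within network error.

**What disagreed:**
- The cap nearer the end wall sits about 4–6 mm across from the tray's centre line, the figure depending on which wall reading I take. Play of the foot and the cap explains that, but I could not measure its offset from the foot directly.
- My automatic edge fits of the finished row scattered by up to 10 mm between the two cameras, so I went by the drawn overlays instead.
- The networks pointed to the green and pink look-alikes when asked for the second lower half, so I located that one from the picture.

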